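Square the plate rack and set its keeper with a feeler gauge

ROBOT

A 6-joint arm with a two-finger parallel gripper is mounted at the origin on a cart in front of the work surface, level with it; the furniture and walls round the work are solid. World frame = base frame: x ahead of the robot, y to its left, z up, the work surface at z = 0. Lengths are in m, angles in rad, forces in N, time in s.
With the tool pointing down it reaches from about 0.375 to 0.975 m from the base axis. Payload 3.8 kg.
Tool frame: the origin (TCP) lies between the finger pads; the fingertips stand 22 mm ahead of it and the grasp point (between the pads) lies 3 mm ahead of it (bot.finger_overhang is the distance from the TCP to the fingertips, in m); x points along the fingers, y is the direction in which the jaws open and shut, and the axes are right-handed (so a half turn about x gives the same grasp; the last joint's range is limited). The gripper opens to 85 mm and grips with 20 to 120 N. Pads are 22 mm wide; open, the fingers measure 114 mm over their backs; the gripper's body (76 mm by 85 mm) begins 54 mm behind the grasp point. The pads swing forward as they close: fully open they stand 13 mm farther back than shut.
Start: joints at [-1.385, 0.264, 1.604, -0, 1.274, -0.037], TCP at [0.149, -0.658, 0.253] pointing down, gripper open.
Joint ranges: [-2.63, 2.63], [-0.94, 2.18], [0.31, 2.57], [-1.31, 4.45], [0, 2.66], [-2.55, 2.55]. Speed limits (rad/s): [2.57, 2.57, 3.14, 3.14, 3.14, 3.14].

INTERFACE

Orientations are given as a rotation vector (axis times angle).
In Python, from workcell import bot gives the robot as it stands. The module is installed in compiled form; this text tells all that it offers.
- The arm moves only by the tool arm_command, never from a script. Its argument "series" is a list that holds one entry, the list of rows, each a list of 7 numbers: the turn, a rotation vector about the tool's x, y, z in rad, then the shift along the tool's x, y, z in cm, then the opening, from 0 (shut) to 1 (fully open). In form: [[[rx, ry, rz, x, y, z, grip], ...]]. A call has 1 to 10 rows; each row shifts and turns the pose as measured when the row begins, along the tool's axes as they then stand; what a row does not reach is not made up. A row lasts 1/10 s, in which the tool goes at most 50 mm and 8.59 degrees, less where a joint would pass 70% of its speed; a pose out of reach is approached as far as the arm can. A call is refused whole if a number of a shift passes 5 or a number of a turn 0.15, either way. A call with a gripper value outside its range is refused whole. The fingers move at their own pace and stop on an object; "newtons" is the grip in N (left out, the last holds). Time passes only in rows, so rows that do not move let the fingers close. It gives the time, the measured TCP pose, the force and the opening at its end, in the units of the state.
- bot.read_state(): the state, without advancing time (a new reading comes with each control period).
- bot.read_camera(name): name is "scene" or "top" or "wrist"; returns (picture, depth): 400x640x3 uint8, blue, green, red; 400x640 float32, m along the optical axis (not along the pixel's ray), 0 where there is no reading.
- bot.camera_info(name): a dict with "K" (3x3 intrinsics, pixels), "dist_coeffs" ([k1, k2, p1, p2, k3] as OpenCV has them; the pictures are not rectified), "extrinsics" (4x4, takes a point from camera to world coordinates). Camera axes: x right, y down, z forward; pixel columns grow to the right and rows downward; lengths in m; the calibration is good to about 2 mm. A picture is of the moment at which its call begins: read the wrist's pose just before it. camera_info takes no time and is no camera call; for the wrist camera it gives the pose at the moment of the call.
- bot.finish_job(): hands the job in, once; it reports no verdict.
The state is a dict: "time": time; "q": joint angles; "joint_vel": joint speeds; "joint_torque": joint torques, N m; "tool_pos": TCP position; "tcp_rot": TCP orientation; "wrist_force": force on the tool from outside, world axes, zero at the start; "torque": the same for the moment, N m; "width": opening from 0.0 (shut) to 1.0 (fully open).
Only numpy, scipy, OpenCV 4.12 (cv2) and the standard library are available. Lean on these libraries where they do the work, as an engineer would, in place of code of your own. Each camera call takes 0.05 s, during which the arm holds its last target.

TASK

The cover plates in the rack have slumped; square them up and set the rack's sliding keeper to the thin gauge (orange handle). Lift the thin gauge out of the blue stand, slide its blade into the gap between the last plate and the keeper so that it hangs by its crossbar on the two guide rods, let go, and push the keeper's black knob gently until all four plates stand upright, tight against the backstop, and the blade is nipped so that it drags. Then draw the gauge straight up out of the gap without shifting the keeper, and hang it back in its free place in the stand, leaving the thick gauge (black handle) hanging where it is.

Things in the scene. Friction and masses are not known exactly. Their poses are not given: they have to be found in the camera images.
- rack: Grey plate rack fixed to the bench: base 140 x 124 x 10. Origin: centre of the base's underside on the bench; x points to the backstop, z up. Backstop: upright plate, face at x = +54, top at z 88. Two steel guide rods along x, diameter 10, at y = +-50, tops at z 79; their front posts at x = -60 (15 wide in y) reach z 88. Low side strips keep the plates between y = +-41. Inner floor z 10.
- keeper: Aluminium plate sliding along the rods in the rack's x, with a black sprung pressure pad (72 wide, travel 2.5, 6 N per mm) on its face. Origin: bottom middle of the pad's face at rest, 13 above the bench; axes as the rack's. It stays where left: 5 N moves it, about 10 N (brief jolts to 17) when plates move too. Pushed past solid it springs back and keeps a 4 N nip; the gap is from this origin to the last plate. Top z 83.
- keeper_knob (a point): Centre of the flat rear end of the keeper's round black push knob: diameter 26, 13 thick, axis along the rack's x, on a stem 63 behind the keeper's face; 43 above the bench. Push it along the rack's +x.
- plate_1_mid (a point): Centre of the plate nearest the backstop. Loose steel plate 8 thick (own x), 80 wide (own y), 60 tall (own z), 0.25 kg, smooth; own z is vertical when it stands upright. At the start all four lean 14 degrees, tops to the backstop, feet toward the keeper.
- plate_2_mid (a point): Centre of the second plate, same size and axes as the first.
- plate_3_mid (a point): Centre of the third plate, same size and axes as the first.
- plate_4: The last plate, facing the keeper; origin at the middle of its underside.
- plate_4_mid (a point): Centre of the last plate, the one facing the keeper, same size and axes as the first. With the row upright and tight it lies at x = +26 in the rack's frame; at the start its foot is at about x = +6, 15 to 25 from the keeper's face.
- thin_gauge: The thin T-shaped steel gauge with orange handle, 5 thick along its own x, about 0.15 kg. Origin: bottom middle of the blade; z up to the handle. Blade 60 wide (y) from z 0 to 63; crossbar 116 wide from z 63 to 75; handle above. Hanging on the rack's rods its origin is 16 above the bench; in the stand 12. Nipped, it takes 2 to 4 N more than its weight to slide.
- thin_gauge_grip (a point): Centre of the thin gauge's orange handle, 93 above the blade's lower end: a block 13 thick (own x), 32 wide (own y), 36 tall. Gripped across either; a grip along y does not nudge the keeper.
- thick_gauge_grip (a point): Centre of the black handle of the thick gauge (9 thick), otherwise like the thin one; it hangs in the other place of the stand. Leave it there.
- stand: Blue gauge stand fixed to the bench: base 132 x 112 x 8, origin at the centre of its underside, z up. Two side walls at y = +-50, 6 thick, have notches 16 wide at x = -33 and x = +33, notch floor z 75, wall top z 88. A gauge hangs with its crossbar (along the stand's y) in a pair of notches, its handle centre 105 above the bench.

How it is judged:
By the outcome, as a careful person would: the job done as asked, in the order asked, and still so for the second after the job is handed in, with the robot touching nothing.
It also fails if it takes over 67 s, if anything falls off the work surface, if the arm or the gripper's body presses on something with over 40 N, if the wrist force passes 120 N, or if a joint passes its speed limit or range.

## Working session

There is one attempt and no reset: what is moved stays moved. The work goes in short steps, Python scripts to look and compute and a tool call to move; the robot and the scene stay as the last step left them, time stands still between calls to the robot, and variables do not carry over. Pictures are saved under pics/ and viewed, and the job is handed in when it is done.

Besides the shell and the picture viewer there is one more tool, called after ">>>" as name(argument=value, ...) on one line, values as JSON. arm_command: Moves the arm, as the interface text tells. Its arguments: {"type":"object","properties":{"series":{"type":"array"},"newtons":{"type":"number"}},"required":["series"]}

```bash
mkdir -p pics; cat > h.py <<'E'
import numpy as np, cv2
from workcell import bot
from scipy.spatial.transform import Rotation as R
def look(name,tag):
    info=bot.camera_info(name); im,d=bot.read_camera(name)
    cv2.imwrite(f'pics/{tag}.png',im); np.savez(f'pics/{tag}.npz',im=im,d=d,K=info['K'],D=info['dist_coeffs'],E=info['extrinsics'])
    return im,d,info
def load(tag):
    z=np.load(f'pics/{tag}.npz'); return z
def ray(z,uv):
    p=cv2.undistortPoints(np.array(uv,float).reshape(-1,1,2),z['K'],z['D']).reshape(-1,2)
    E=z['E']; d=np.c_[p,np.ones(len(p))]@E[:3,:3].T
    return E[:3,3],d
def onplane(z,uv,h):
    o,d=ray(z,uv); return o+d*((h-o[2])/d[:,2])[:,None]
def cloud(z):
    h,w=z['d'].shape; u,v=np.meshgrid(np.arange(w),np.arange(h))
    o,d=ray(z,np.c_[u.ravel(),v.ravel()]); P=o+d*z['d'].ravel()[:,None]
    P[z['d'].ravel()==0]=np.nan
    return P.reshape(h,w,3)
def st():
    s=bot.read_state(); Rm=R.from_rotvec(s['tcp_rot']).as_matrix()
    print('t',round(s['time'],2),'p',np.round(s['tool_pos'],4),'F',np.round(s['wrist_force'],1),'w',round(s['width'],3)); print(np.round(Rm,3).tolist()); return s,Rm
E
python3 - <<'E'
from h import *
s,r=st()
print(np.round(s['q'],3))
for n in ('scene','top','wrist'):
    im,d,i=look(n,n+'0'); print(n,np.round(i['extrinsics'],3).tolist(),np.round(i['K'],1).tolist(),i['dist_coeffs'])
E
```

```text
t 0.0 p [ 0.149  -0.6576  0.252 ] F [ 0.5 -0.6  0.8] w 0.999
[[-0.0, 0.221, -0.975], [0.002, -0.975, -0.221], [-1.0, -0.002, -0.0]]
[-1.385  0.265  1.605 -0.     1.274 -0.037]
scene [[0.623, -0.4, 0.672, -0.043], [-0.782, -0.303, 0.545, -0.582], [-0.014, -0.865, -0.502, 0.519], [0.0, 0.0, 0.0, 1.0]] [[407.6, 0.0, 316.4], [0.0, 407.6, 192.9], [0.0, 0.0, 1.0]] [-0.03022478  0.          0.          0.          0.        ]
top [[0.023, -0.992, 0.127, 0.418], [-1.0, -0.023, 0.002, -0.13], [0.001, -0.127, -0.992, 0.929], [0.0, 0.0, 0.0, 1.0]] [[485.8, 0.0, 320.8], [0.0, 485.8, 210.5], [0.0, 0.0, 1.0]] [-0.06114136  0.          0.          0.          0.        ]
wrist [[0.221, -0.924, -0.311, 0.229], [-0.975, -0.211, -0.068, -0.639], [-0.002, 0.318, -0.948, 0.371], [0.0, 0.0, 0.0, 1.0]] [[313.2, 0.0, 320.7], [0.0, 313.2, 201.4], [0.0, 0.0, 1.0]] [-0.03833432  0.          0.          0.          0.        ]
```

View pics/scene0.png

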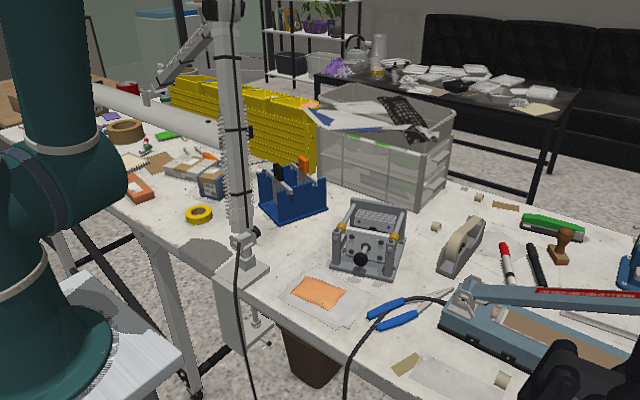

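View pics/top0.png

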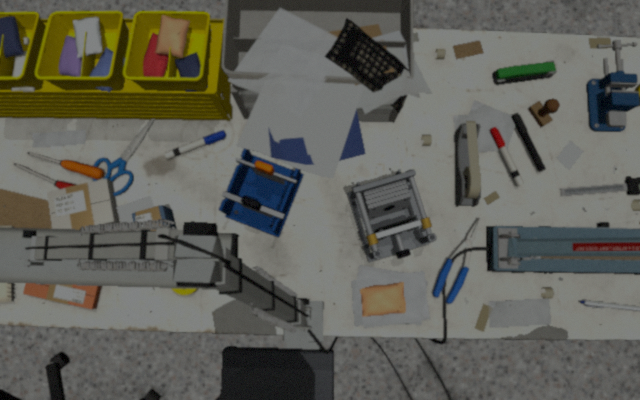

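View pics/wrist0.png

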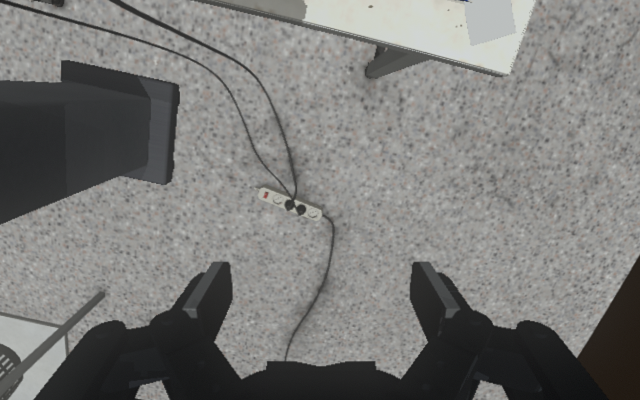

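The scene view shows the stand at (292,195), with the orange handle at the back and the black one in front. The rack is at (368,240), with its knob facing the camera at (360,258), and a pole with a boom stands at (240,200). In the top view the stand is at (262,190), the rack at (390,215), and the pole's boom at (0–300,230–310).

```bash
python3 - <<'E'
from h import *
z=load('top0'); P=cloud(z)
im=z['im']; c=cv2.resize(im[140:270,210:450],None,fx=3.2,fy=3.2,interpolation=cv2.INTER_CUBIC); cv2.imwrite('pics/topcrop.png',c)
zs=load('scene0'); im=zs['im']; c=cv2.resize(im[145:290,245:420],None,fx=4,fy=4,interpolation=cv2.INTER_CUBIC); cv2.imwrite('pics/scrop.png',c)
print('boom/pole')
for uv in [(20,265),(100,250),(180,260),(220,250),(230,270),(260,285),(300,310),(320,345),(240,130),(100,95)]: print(uv,np.round(P[uv[1],uv[0]],3))
for nm,lo,hi,zz in (('blue',(100,60,30),(125,255,255),z),('orange',(5,170,120),(18,255,255),z)):
    h=cv2.cvtColor(zz['im'],cv2.COLOR_BGR2HSV); m=cv2.inRange(h,lo,hi); n,l,s,ce=cv2.connectedComponentsWithStats(m)
    for i in range(1,n):
        if s[i,4]>25: print(nm,s[i],np.round(ce[i],1),np.round(np.nanmedian(P[l==i],0),3))
E
```

```text
boom/pole
(20, 265) [0.417 0.31  0.231]
(100, 250) [0.438 0.128 0.368]
(180, 260) [0.427 0.003 0.468]
(220, 250) [ 0.438 -0.033  0.459]
(230, 270) [ 0.419 -0.035  0.412]
(260, 285) [ 0.401 -0.056  0.327]
(300, 310) [ 0.357 -0.099  0.13 ]
(320, 345) [ 0.292 -0.132  0.055]
(240, 130) [ 0.694  0.035 -0.   ]
(100, 95) [0.713 0.258 0.134]
blue [  0  18  23  39 583] [10.1 36.5] [0.813 0.424 0.151]
blue [ 91  49  21  27 309] [102.7  64.4] [0.766 0.257 0.136]
blue [176  54  23  22 372] [188.4  65.7] [0.769 0.107 0.132]
blue [609  71  28  12 248] [622.5  77. ] [ 0.797 -0.696  0.072]
blue [587  79  38  52 670] [596.8 106.9] [ 0.759 -0.675  0.01 ]
blue [98 87 13  4 35] [104.5  88.1] [0.726 0.252 0.132]
blue [611  92  29  18 375] [624.7  99.2] [ 0.753 -0.699  0.072]
blue [340 111  25  49 555] [353.3 140.7] [ 0.612 -0.176  0.22 ]
blue [204 131  22  13 177] [214.3 137.1] [0.674 0.082 0.015]
blue [270 134  43  31 800] [290.2 150.2] [ 0.595 -0.083  0.233]
blue [ 219  149   84   88 3221] [261.5 195.6] [ 0.563 -0.014  0.008]
blue [ 94 158  39  38 491] [116.2 172. ] [0.605 0.271 0.008]
blue [160 206  1
[... 175 characters left out ...]
ue [572 229  28  10  97] [585.2 233.4] [ 0.5   -0.623  0.042]
blue [605 229  32   9 104] [619.3 233.3] [ 0.501 -0.688  0.042]
blue [433 258  20  39 324] [442.1 277.5] [ 0.413 -0.359  0.01 ]
blue [534 260  22  12  78] [544.3 265. ] [ 0.44  -0.541  0.042]
blue [556 260  21  12  84] [565.  266.1] [ 0.437 -0.582  0.043]
blue [577 261  18  11  71] [584.9 266.4] [ 0.439 -0.619  0.042]
blue [594 261  18  11  74] [602.4 266.5] [ 0.438 -0.654  0.042]
blue [624 262  16  11  51] [632.2 265.9] [ 0.443 -0.712  0.042]
blue [445 267  24  37 313] [457.1 284.7] [ 0.401 -0.389  0.009]
orange [ 62 161  38  15 228] [ 81. 168.] [0.607 0.338 0.02 ]
orange [256 162  16   9  80] [263.5 165.8] [ 0.596 -0.029  0.122]
```

View pics/topcrop.png

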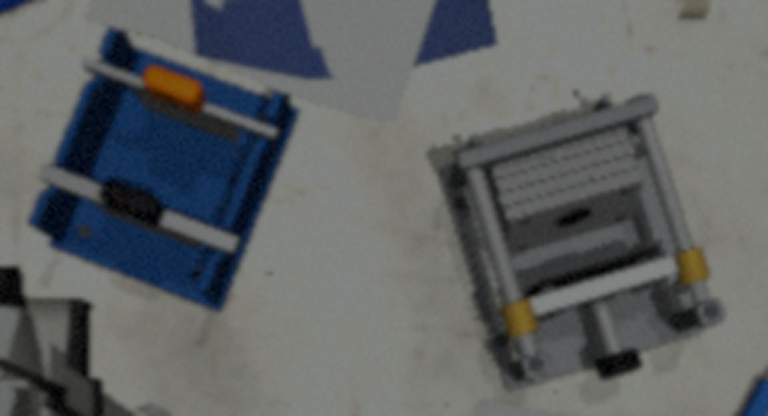

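View pics/scrop.png

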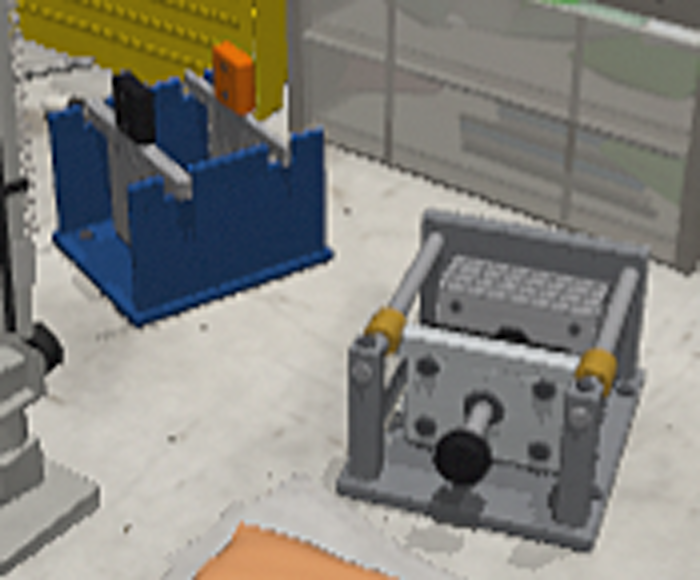

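```bash
python3 - <<'E'
from h import *
for n in ('top0','scene0'):
    z=load(n); P=cloud(z); Q=P.reshape(-1,3); Q=Q[~np.isnan(Q[:,0])]
    B=Q[(Q[:,0]>0.2)&(Q[:,0]<0.75)&(Q[:,1]>-0.6)&(Q[:,1]<0.5)&(Q[:,2]>0.1)]
    print(n)
    for lo in np.arange(0.1,1.2,0.08):
        b=B[(B[:,2]>=lo)&(B[:,2]<lo+.08)]
        # cluster coarse
        if len(b)==0: continue
        k,c=np.unique(np.floor(b[:,:2]/0.1).astype(int),axis=0,return_counts=True)
        print(round(lo,2),[(*(kk*0.1).round(1).tolist(),int(cc)) for kk,cc in zip(k,c) if cc>15])
E
```

```text
top0
0.1 [(0.3, -0.2, 85), (0.3, -0.1, 476), (0.4, -0.6, 914), (0.5, -0.1, 276), (0.5, 0.0, 31), (0.6, -0.1, 30), (0.7, -0.3, 24), (0.7, -0.1, 94), (0.7, 0.0, 1086), (0.7, 0.1, 1353), (0.7, 0.2, 1499), (0.7, 0.3, 1486), (0.7, 0.4, 502)]
0.18 [(0.3, -0.1, 705), (0.3, 0.0, 132), (0.3, 0.1, 403), (0.3, 0.2, 405), (0.3, 0.3, 190), (0.4, -0.1, 228), (0.4, 0.0, 364), (0.4, 0.1, 840), (0.4, 0.2, 1448), (0.4, 0.3, 1108), (0.5, -0.2, 1048), (0.5, -0.1, 693), (0.6, -0.3, 693), (0.6, -0.2, 3591), (0.6, -0.1, 3483), (0.7, -0.3, 1563), (0.7, -0.2, 2416), (0.7, -0.1, 1771), (0.7, 0.0, 475), (0.7, 0.1, 204), (0.7, 0.2, 165), (0.7, 0.3, 207)]
0.26 [(0.3, -0.1, 756), (0.4, -0.1, 319), (0.4, 0.1, 392), (0.4, 0.2, 1083)]
0.34 [(0.3, -0.1, 334), (0.4, -0.1, 731), (0.4, 0.0, 1763), (0.4, 0.1, 1678)]
0.42 [(0.4, -0.1, 2509), (0.4, 0.0, 1434)]
scene0
0.1 [(0.3, -0.2, 224), (0.3, -0.1, 1012), (0.4, -0.6, 1269), (0.5, -0.1, 234), (0.5, 0.0, 23), (0.7, -0.3, 992), (0.7, -0.2, 1077), (0.7, -0.1, 707), (0.7, 0.0, 703), (0.7, 0.1, 781), (0.7, 0.2, 654), (0.7, 0.4, 448)]
0.18 [(0.3, -0.1, 1303), (0.3, 0.0, 356), (0.3, 0.1, 306), (0.3, 0.2, 254), (0.3, 0.3, 211), (0.3, 0.4, 182), (0.4, -0.1, 125), (0.4, 0.0, 329), (0.4, 0.1, 458), (0.4, 0.2, 507), (0.4, 0.3, 269), (0.4, 0.4, 254), (0.5, -0.2, 131), (0.5, -0.1, 200), (0.6, -0.3, 316), (0.6, -0.2, 629), (0.6, -0.1, 409), (0.7, -0.3, 603), (0.7, -0.2, 774), (0.7, -0.1, 173), (0.7, 0.0, 115), (0.7, 0.1, 54), (0.7, 0.2, 42), (0.7, 0.4, 36)]
0.26 [(0.3, -0.1, 1119), (0.4, -0.1, 248), (0.4, 0.1, 224), (0.4, 0.2, 361)]
0.34 [(0.3, -0.1, 569), (0.4, -0.1, 756), (0.4, 0.0, 479), (0.4, 0.1, 358)]
0.42 [(0.3, -0.1, 24), (0.4, -0.1, 986), (0.4, 0.0, 129)]
```

```bash
cat >> h.py <<'E'
def plan(target,yaw=None,n=None,step=0.045,grip=1.0,p0=None,R0=None):
    """tool down, tool y at world angle yaw. prints rows"""
    s=bot.read_state(); p=np.array(s['tool_pos']) if p0 is None else np.array(p0); Rm=R.from_rotvec(s['tcp_rot']).as_matrix() if R0 is None else R0
    t=np.array(target,float)
    if yaw is None: Rt=Rm
    else:
        y=np.array([np.cos(yaw),np.sin(yaw),0]); x=np.array([0,0,-1.]); Rt=np.c_[x,y,np.cross(x,y)]
    rv=R.from_matrix(Rm.T@Rt).as_rotvec()
    if n is None: n=int(max(np.ceil(np.linalg.norm(t-p)/step),np.ceil(np.abs(rv).max()/0.14),1))
    rows=[];pc=p.copy();Rc=Rm.copy();dR=R.from_rotvec(rv/n)
    for i in range(n):
        d=(t-p)/n@Rc*100
        rows.append([*np.round(rv/n,3).tolist(),*np.round(d,2).tolist(),grip])
        Rc=Rc@dR.as_matrix()
    print('dist',np.round((t-p)*1000,1),'rotvec',np.round(rv,3),'n',n)
    for i in range(0,n,10): print(str(rows[i:i+10]).replace(' ',''))
    return t,Rt
E
python3 - <<'E'
from h import *
plan((.48,-.18,.35),yaw=-0.33,n=15)
E
```

```text
dist [330.9 477.8  97.8] rotvec [-1.018e+00 -1.000e-03  2.000e-03] n 15
[[-0.068,-0.0,0.0,-0.65,-2.62,-2.86,1.0],[-0.068,-0.0,0.0,-0.65,-2.42,-3.03,1.0],[-0.068,-0.0,0.0,-0.65,-2.21,-3.18,1.0],[-0.068,-0.0,0.0,-0.65,-1.99,-3.33,1.0],[-0.068,-0.0,0.0,-0.65,-1.76,-3.45,1.0],[-0.068,-0.0,0.0,-0.65,-1.52,-3.56,1.0],[-0.068,-0.0,0.0,-0.65,-1.27,-3.66,1.0],[-0.068,-0.0,0.0,-0.65,-1.02,-3.74,1.0],[-0.068,-0.0,0.0,-0.65,-0.77,-3.8,1.0],[-0.068,-0.0,0.0,-0.65,-0.51,-3.84,1.0]]
[[-0.068,-0.0,0.0,-0.65,-0.25,-3.87,1.0],[-0.068,-0.0,0.0,-0.65,0.02,-3.87,1.0],[-0.068,-0.0,0.0,-0.65,0.28,-3.86,1.0],[-0.068,-0.0,0.0,-0.65,0.54,-3.84,1.0],[-0.068,-0.0,0.0,-0.65,0.8,-3.79,1.0]]
```

>>> arm_command(series=[[[-0.07,0,0,-0.9,-2.6,-2.9,1],[-0.07,0,0,-0.9,-2.4,-3.0,1],[-0.07,0,0,-0.9,-2.2,-3.2,1],[-0.07,0,0,-0.9,-2.0,-3.3,1],[-0.07,0,0,-0.9,-1.8,-3.4,1],[-0.07,0,0,-0.6,-1.5,-3.6,1],[-0.07,0,0,-0.6,-1.3,-3.7,1],[-0.07,0,0,-0.6,-1.0,-3.7,1]]])

```text
time: 0.95
tool_pos: [0.3233, -0.3935, 0.312]
tcp_rot: [1.757, 0.748, -1.755]
wrist_force: [0.2, 0.5, 0.4]
width: 0.993
```

```bash
python3 - <<'E'
from h import *
s,r=st(); print(np.round(s['q'],4))
plan((.48,-.18,.35),yaw=-0.33)
E
```

```text
t 0.95 p [ 0.3233 -0.3935  0.312 ] F [0.2 0.5 0.4] w 0.993
[[-0.003, 0.715, -0.699], [0.009, -0.699, -0.715], [-1.0, -0.009, -0.004]]
[-0.9338 -0.0795  1.8694  0.0031  1.3612 -0.1599]
dist [156.7 213.5  38. ] rotvec [-0.445 -0.006  0.008] n 6
[[-0.074,-0.001,0.001,-0.61,-0.63,-4.37,1.0],[-0.074,-0.001,0.001,-0.61,-0.3,-4.41,1.0],[-0.074,-0.001,0.001,-0.62,0.03,-4.42,1.0],[-0.074,-0.001,0.001,-0.62,0.35,-4.4,1.0],[-0.074,-0.001,0.001,-0.63,0.68,-4.36,1.0],[-0.074,-0.001,0.001,-0.63,1.0,-4.3,1.0]]
```

>>> arm_command(series=[[[-0.074,0,0,-0.6,-0.6,-4.4,1],[-0.074,0,0,-0.6,-0.3,-4.4,1],[-0.074,0,0,-0.6,0,-4.4,1],[-0.074,0,0,-0.6,0.35,-4.4,1],[-0.074,0,0,-0.6,0.7,-4.4,1],[0,0,0,0,0,0,1]]])

```text
time: 1.55
tool_pos: [0.4583, -0.2027, 0.3446]
tcp_rot: [1.493, 1.012, -1.484]
wrist_force: [-0.0, -0.9, 1.0]
width: 1.001
```

```bash
python3 - <<'E'
from h import *
s,r=st(); print(np.round(s['q'],4))
for n in ('scene','top','wrist'): look(n,n+'1')
E
```

```text
t 1.55 p [ 0.4583 -0.2027  0.3446] F [-0.  -0.9  1. ] w 1.001
[[-0.001, 0.927, -0.375], [0.011, -0.375, -0.927], [-1.0, -0.005, -0.01]]
[-0.472  -0.1112  1.8398  0.0092  1.4184 -0.0893]
```

View pics/scene1.png

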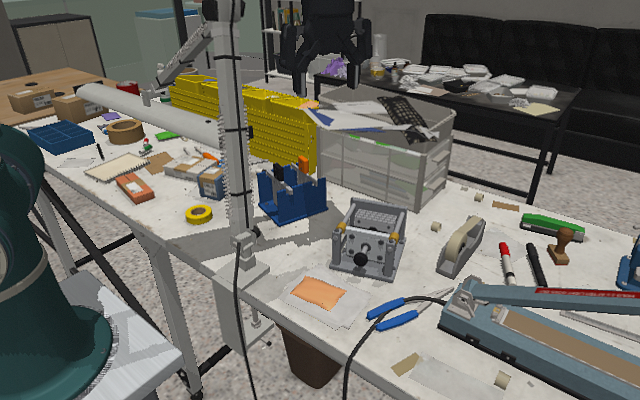

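View pics/top1.png

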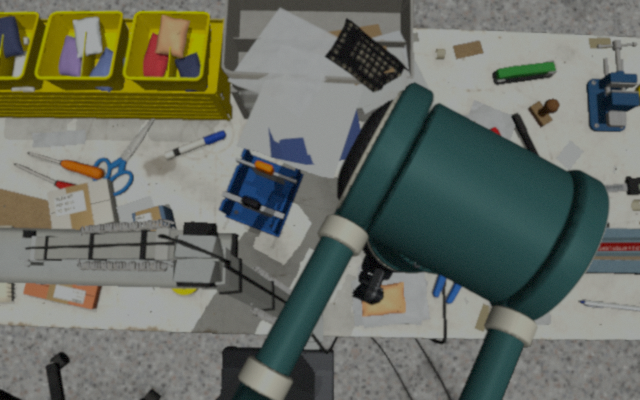

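View pics/wrist1.png

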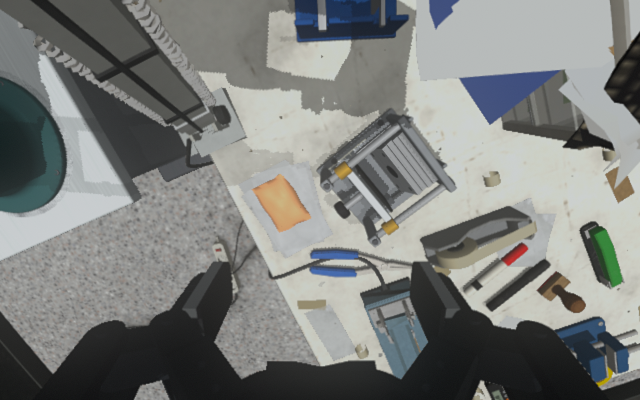

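```bash
python3 - <<'E'
from h import *
z=load('top1');P=cloud(z)
for uv in [(480,180),(440,180),(550,200),(400,150),(345,235),(310,300),(270,375),(280,350),(512,320),(500,350),(480,390),(370,280),(365,160),(590,190)]: print(uv,np.round(P[uv[1],uv[0]],3))
zs=load('scene1');P=cloud(zs)
for uv in [(20,200),(40,260),(60,320),(20,290),(20,150),(310,30),(340,20)]: print(uv,np.round(P[uv[1],uv[0]],3))
E
```

```text
(480, 180) [ 0.462 -0.203  0.71 ]
(440, 180) [ 0.462 -0.185  0.709]
(550, 200) [ 0.454 -0.237  0.707]
(400, 150) [ 0.474 -0.165  0.713]
(345, 235) [ 0.437 -0.142  0.689]
(310, 300) [ 0.405 -0.126  0.692]
(270, 375) [ 0.371 -0.108  0.7  ]
(280, 350) [ 0.382 -0.112  0.696]
(512, 320) [ 0.397 -0.226  0.686]
(500, 350) [ 0.382 -0.22   0.686]
(480, 390) [ 0.363 -0.208  0.69 ]
(370, 280) [ 0.412 -0.181  0.426]
(365, 160) [ 0.47  -0.15   0.708]
(590, 190) [ 0.459 -0.258  0.706]
(20, 200) [ 0.06  -0.02   0.265]
(40, 260) [ 0.05  -0.038  0.184]
(60, 320) [ 0.039 -0.052  0.09 ]
(20, 290) [ 0.013 -0.063  0.173]
(20, 150) [0.103 0.082 0.29 ]
(310, 30) [ 0.421 -0.199  0.432]
(340, 20) [ 0.467 -0.218  0.442]
```

```bash
python3 - <<'E'
from h import *
for n in ('top0','scene0'):
    z=load(n);P=cloud(z).reshape(-1,3)
    B=P[(P[:,0]>.3)&(P[:,0]<.5)&(P[:,1]>-.15)&(P[:,1]<.1)]
    print(n,np.nanmax(B[:,2]), np.round(B[B[:,2]>.46].min(0),3),np.round(B[B[:,2]>.46].max(0),3))
z=load('wrist1'); im=z['im']
cv2.imwrite('pics/w1c.png',cv2.resize(im[90:260,300:470],None,fx=3.5,fy=3.5,interpolation=cv2.INTER_CUBIC))
P=cloud(z)
for uv in [(335,147),(392,227),(440,20),(500,45),(600,100),(430,75)]: print(uv,np.round(P[uv[1],uv[0]],3))
E
```

```text
top0 0.48458949150071823 [ 0.401 -0.043  0.46 ] [0.465 0.025 0.485]
scene0 0.4656857082660414 [ 0.399 -0.044  0.46 ] [0.46  0.008 0.466]
(335, 147) [ 0.478 -0.2   -0.003]
(392, 227) [ 0.511 -0.313  0.081]
(440, 20) [ 0.582 -0.112  0.222]
(500, 45) [ 0.62  -0.143  0.217]
(600, 100) [ 0.691 -0.211  0.21 ]
(430, 75) [ 0.564 -0.143  0.227]
```

View pics/w1c.png

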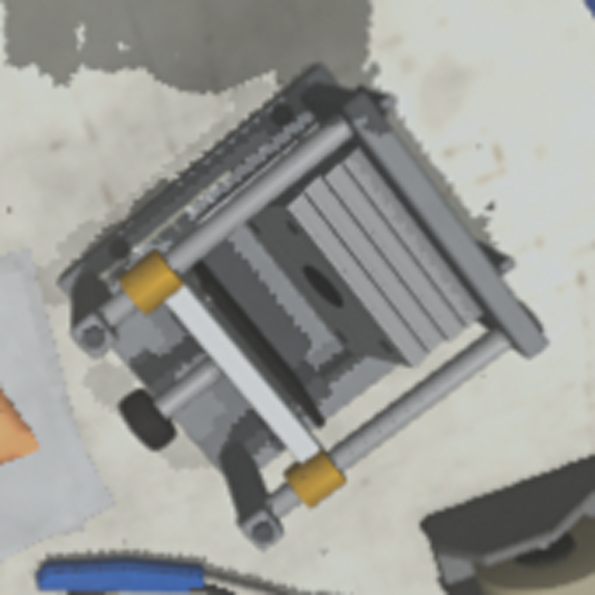

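```bash
python3 - <<'E'
from h import *
def rep(n,P,box,zl):
    Q=P.reshape(-1,3); m=(Q[:,0]>box[0])&(Q[:,0]<box[1])&(Q[:,1]>box[2])&(Q[:,1]<box[3])&(Q[:,2]>zl[0])&(Q[:,2]<zl[1])
    return Q[m]
for n in ('wrist1','top0'):
    z=load(n);P=cloud(z)
    Q=rep(n,P,(.42,.62,-.36,-.16),(-.01,.01)); print(n,'bench z',np.median(Q[:,2]))
    Q=rep(n,P,(.42,.62,-.36,-.16),(.083,.094)); print('z88',len(Q),np.round(np.mean(Q,0),4),np.round(Q.min(0),3),np.round(Q.max(0),3))
    # occupancy map of z88 and rods
    h=np.zeros((200,200,3),np.uint8)
    Q=rep(n,P,(.42,.62,-.36,-.16),(.02,.11))
    for q in Q:
        i=int((.62-q[0])*1000);j=int((-.16-q[1])*1000)
        c=(255,0,0) if q[2]>.083 else (0,255,0) if q[2]>.066 else (0,0,255) if q[2]>.05 else (90,90,90)
        h[i,j]=c
    cv2.imwrite(f'pics/m_{n}.png',cv2.resize(h,None,fx=3,fy=3,interpolation=cv2.INTER_NEAREST))
E
```

```text
wrist1 bench z -0.0014135057259767325
z88 974 [ 0.5581 -0.2418  0.086 ] [ 0.446 -0.33   0.083] [ 0.602 -0.182  0.09 ]
top0 bench z -0.0006760652086332808
z88 505 [ 0.5539 -0.247   0.0866] [ 0.447 -0.331  0.083] [ 0.602 -0.183  0.092]
```

View pics/m_wrist1.png

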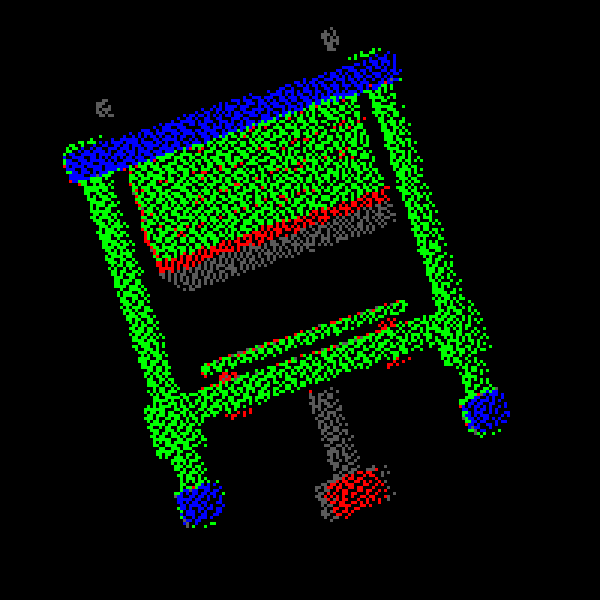

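```bash
python3 - <<'E'
from h import *
for n in ('wrist1','top0'):
    P=cloud(load(n)).reshape(-1,3)
    P=P[(P[:,0]>.42)&(P[:,0]<.62)&(P[:,1]>-.36)&(P[:,1]<-.16)]
    B=P[(P[:,2]>.084)&(P[:,2]<.092)]; B=B[B[:,0]>.52]
    (c,wh,a)=cv2.minAreaRect(B[:,:2].astype(np.float32)*1000); print(n,'bstop',np.round(c,1),np.round(wh,1),round(a,2))
    for s in range(2):
        pp=P[(P[:,2]>.084)&(P[:,2]<.092)&(P[:,0]<.5)]; pp=pp[(pp[:,1]>-.26) if s==0 else (pp[:,1]<-.26)]
        print(' post',len(pp),np.round((pp.min(0)+pp.max(0))/2*1000,1),np.round(pp.mean(0)*1000,1))
    # yaw guess from rods
    th0=np.deg2rad(15.5)
    for th in [th0]:
        c0=B[:,:2].mean(0)
        u=np.array([np.cos(th),np.sin(th)]);v=np.array([-np.sin(th),np.cos(th)])
        X=(P[:,:2]-c0)@u;Y=(P[:,:2]-c0)@v
        for sg in (1,-1):
            m=(P[:,2]>.068)&(P[:,2]<.082)&(abs(Y-sg*.05)<.0065)&(X<-.012)&(X>-.075)
            k=np.polyfit(X[m],Y[m],1); print(' rod',sg,m.sum(),np.round(k[0],4),'yaw',np.rad2deg(th+np.arctan(k[0])),'Y at X=-.05',k[0]*-.05+k[1],'ztop',np.percentile(P[m,2],95))
E
```

```text
wrist1 bstop [ 581.  -237.6] [ 10.5 115.5] 17.49
 post 77 [ 452.4 -227.4   86.6] [ 452.1 -226.8   85.8]
 post 69 [ 483.3 -322.5   86.7] [ 483.2 -322.1   85.7]
 rod 1 312 0.0258 yaw 16.979986913338607 Y at X=-.05 0.04688346709295949 ztop 0.0784835813588261
 rod -1 309 0.0298 yaw 17.20943045859845 Y at X=-.05 -0.05287426876095681 ztop 0.07825108824861694
top0 bstop [ 581.7 -238.4] [ 10.5 115.9] 18.07
 post 48 [ 467.2 -224.1   86.8] [ 455.8 -227.1   86.1]
 post 41 [ 483.3 -323.5   87.3] [ 484.2 -323.2   86.5]
 rod 1 184 0.0283 yaw 17.12203306872561 Y at X=-.05 0.048215994849334656 ztop 0.08006025541860316
 rod -1 177 0.0227 yaw 16.798408361435378 Y at X=-.05 -0.05173886072054095 ztop 0.0797641210032453
```

```bash
python3 - <<'E'
from h import *
z=load('top0')
P=cloud(z).reshape(-1,3); C=z['im'].reshape(-1,3)
m=(P[:,0]>.46)&(P[:,0]<.65)&(P[:,1]>-.1)&(P[:,1]<.08)&(P[:,2]>.02)&(P[:,2]<.15); P=P[m];C=C[m]
h=np.zeros((200,200,3),np.uint8)
for q in P:
    i=int((.65-q[0])*1000);j=int((.08-q[1])*1000)
    h[i,j]=(0,255,255) if q[2]>.1 else (255,0,0) if q[2]>.083 else (0,255,0) if q[2]>.066 else (90,90,90)
cv2.imwrite('pics/m_st.png',cv2.resize(h,None,fx=3,fy=3,interpolation=cv2.INTER_NEAREST))
E
```

```text
(no output)
```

View pics/m_st.png

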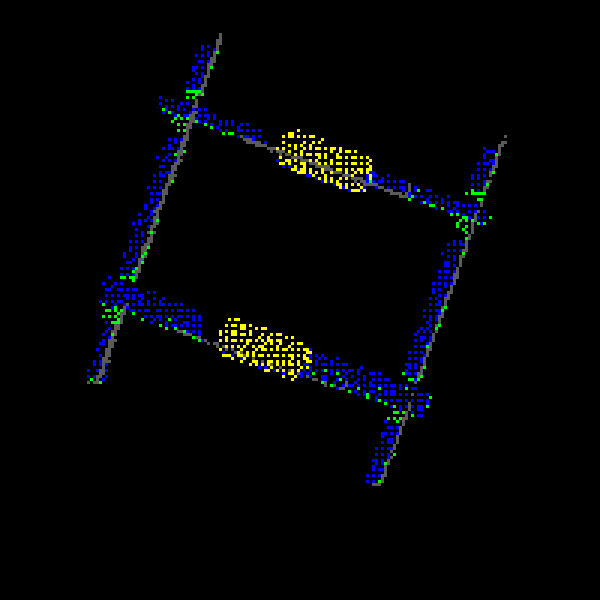

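```bash
python3 - <<'E'
from h import *
for n in ('top0','wrist1'):
    z=load(n);P=cloud(z).reshape(-1,3)
    hc=np.array([.5967,-.0283]); yv=np.array([.326,.945]);xv=np.array([.945,-.326])
    a=(P[:,:2]-hc)@xv;b=(P[:,:2]-hc)@yv
    for lo,hi in ((.13,.18),(.18,.21),(.21,.30)):
        m=(P[:,2]>lo)&(P[:,2]<hi)&(np.hypot(a,b)<.16)&(a>-.08)
        for b0 in np.arange(-.15,.06,.02):
            k=m&(b>b0)&(b<b0+.02)
            if k.sum()>3: print(n,lo,'b',round(b0,2),'min a',round(a[k].min(),3),k.sum())
E
```

```text
top0 0.13 b 0.03 min a 0.106 6
top0 0.13 b 0.05 min a 0.099 72
top0 0.18 b -0.13 min a 0.084 51
top0 0.18 b -0.11 min a 0.104 98
top0 0.18 b -0.09 min a 0.1 148
top0 0.18 b -0.07 min a 0.12 103
top0 0.18 b 0.01 min a 0.08 5
top0 0.18 b 0.03 min a 0.138 5
top0 0.18 b 0.05 min a 0.09 244
top0 0.21 b -0.15 min a 0.035 297
top0 0.21 b -0.13 min a -0.001 721
top0 0.21 b -0.11 min a -0.003 943
top0 0.21 b -0.09 min a -0.003 1009
top0 0.21 b -0.07 min a -0.004 1214
top0 0.21 b -0.05 min a -0.006 1343
top0 0.21 b -0.03 min a -0.003 1306
top0 0.21 b -0.01 min a -0.004 1282
top0 0.21 b 0.01 min a -0.005 1171
top0 0.21 b 0.03 min a 0.085 477
top0 0.21 b 0.05 min a 0.088 174
wrist1 0.18 b -0.13 min a 0.078 319
wrist1 0.18 b -0.11 min a 0.098 601
wrist1 0.18 b -0.09 min a 0.098 890
wrist1 0.21 b -0.15 min a 0.033 1230
wrist1 0.21 b -0.13 min a -0.002 2968
wrist1 0.21 b -0.11 min a -0.004 4183
wrist1 0.21 b -0.09 min a -0.005 4470
```

```bash
python3 - <<'E'
from h import *
z=load('top0');P=cloud(z)
for uv in [(250,150),(262,155),(275,155),(280,165),(290,172),(262,140),(250,140),(235,140),(300,175),(262,120),(320,175)]: print(uv,np.round(P[uv[1],uv[0]],3))
cv2.imwrite('pics/tc2.png',cv2.resize(z['im'][0:220,170:430],None,fx=2.7,fy=2.7,interpolation=cv2.INTER_CUBIC))
zs=load('scene0');cv2.imwrite('pics/sc2.png',cv2.resize(zs['im'][60:240,240:470],None,fx=3.3,fy=3.3,interpolation=cv2.INTER_CUBIC))
P=cloud(zs)
for uv in [(330,112),(320,120),(350,115),(380,135),(318,135),(345,125)]: print(uv,np.round(P[uv[1],uv[0]],3))
E
```

```text
(250, 150) [ 0.654  0.014 -0.002]
(262, 155) [ 0.644 -0.011  0.001]
(275, 155) [ 0.584 -0.061  0.247]
(280, 165) [ 0.624 -0.047  0.005]
(290, 172) [ 0.61  -0.067  0.005]
(262, 140) [ 0.61  -0.04   0.234]
(250, 140) [ 0.61  -0.022  0.232]
(235, 140) [ 0.674  0.045 -0.004]
(300, 175) [ 0.602 -0.087  0.02 ]
(262, 120) [ 0.644 -0.037  0.224]
(320, 175) [ 0.561 -0.126  0.225]
(330, 112) [ 0.651 -0.062  0.223]
(320, 120) [ 0.575 -0.094  0.233]
(350, 115) [ 0.682 -0.094  0.213]
(380, 135) [ 0.717 -0.154  0.169]
(318, 135) [0.716 0.024 0.126]
(345, 125) [ 0.605 -0.135  0.223]
```

View pics/tc2.png

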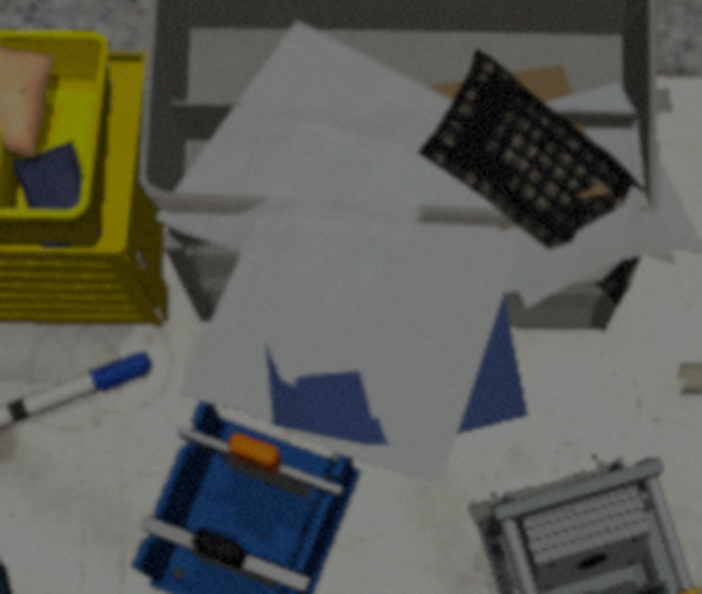

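View pics/sc2.png

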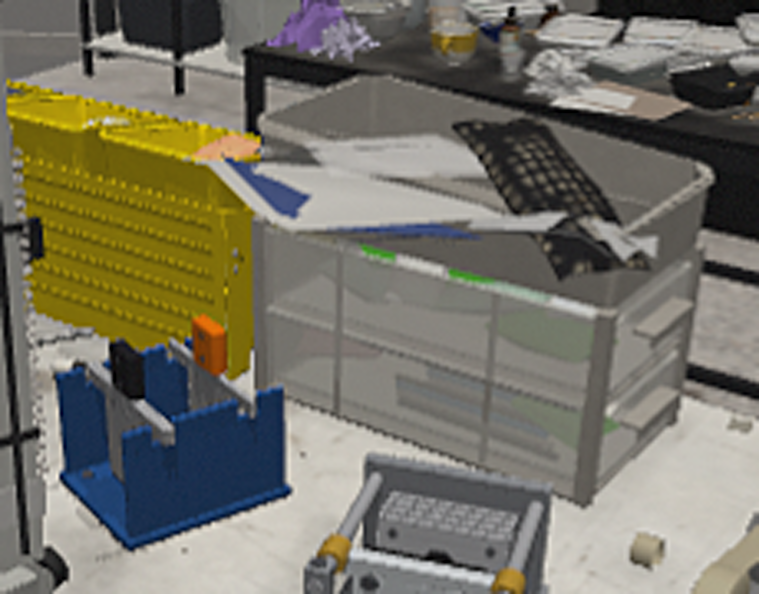

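```bash
cat >> h.py <<'E'
H,L1,L2,LT,OFF=.246,.517,.564,.327,.026
def fk(q):
    q1,q2,q3,q4,q5,q6=q
    B=R.from_euler('z',q1).as_matrix()
    o=np.array([0,OFF,H]); e=o+L1*np.array([np.sin(q2),0,np.cos(q2)])
    F=R.from_euler('y',q2+q3).as_matrix(); w=e+L2*F[:,2]
    T=F@R.from_euler('z',q4).as_matrix()@R.from_euler('y',q5).as_matrix()@R.from_euler('z',q6).as_matrix()
    p=w+LT*T[:,2]
    Rt=np.c_[T[:,2],-T[:,0],-T[:,1]]
    return B@p,B@Rt,B@e,B@w
LO=np.array([-2.63,-.94,.31,-1.31,0,-2.55]);HI=np.array([2.63,2.18,2.57,4.45,2.66,2.55])
from scipy.optimize import least_squares
def ik(p,Rt,q0):
    best=None
    for dq6 in (0,1.5,-1.5):
      for dq4 in (0,.6,-.6):
        x0=np.clip(np.array(q0)+[0,0,0,dq4,0,dq6],LO+1e-3,HI-1e-3)
        f=lambda q:(lambda a:np.r_[(a[0]-p)*5,(a[1]-Rt).ravel()])(fk(q))
        r=least_squares(f,x0,bounds=(LO,HI))
        if best is None or r.cost<best.cost: best=r
    return best.x,best.cost
def orient(yaw,lean):
    """tool y horizontal at angle yaw; body leans (rad) toward tool +y rotated +90deg (left of tool y)"""
    y=np.array([np.cos(yaw),np.sin(yaw),0]); l=np.array([-np.sin(yaw),np.cos(yaw),0])
    x=-np.sin(lean)*l-np.cos(lean)*np.array([0,0,1.]); return np.c_[x,y,np.cross(x,y)]
E
python3 - <<'E'
from h import *
s,r=st(); p,Rt,e,w=fk(s['q']); print('fk err',np.round(p-s['tool_pos'],4),np.round(Rt-r,3).tolist(),w)
q0=[0,.1,1.6,0,1.4,0]
th=np.deg2rad(35)
q,c=ik(np.array([.597,-.028,.108]),orient(-.332,th),q0); print('stand lean+b',np.round(q,2),c,np.round(fk(q)[2:],3))
for th in (35,25,0):
  for yaw,n in ((.309,'unfl'),(.309-np.pi,'flip')):
    q,c=ik(np.array([.52,-.258,.16]),orient(yaw,np.deg2rad(th)),q0); print('rack',n,th,np.round(q,2),round(c,4),np.round(fk(q)[2:],3).tolist())
E
```

```text
t 1.7 p [ 0.4555 -0.2066  0.3434] F [ 0.5 -0.3 -0.1] w 0.999
[[-0.004, 0.925, -0.381], [0.009, -0.381, -0.925], [-1.0, -0.007, -0.007]]
fk err [-0.0017  0.0021 -0.0004] [[-0.0, 0.0, -0.0], [0.0, -0.0, -0.0], [-0.0, -0.0, 0.0]] [ 0.45509694 -0.20732623  0.66995642]
stand lean+b [ 0.18  0.44  1.77 -0.54  1.31  0.76] 7.089439098500869e-31 [[0.214 0.066 0.713]
 [0.658 0.149 0.376]]
rack unfl 35 [-0.23  0.03  2.18 -0.79  0.77  0.01] 0.0 [[0.021, 0.022, 0.763], [0.463, -0.079, 0.428]]
rack flip 35 [-0.68  0.47  1.62  0.32  1.58  2.07] 0.0 [[0.197, -0.127, 0.707], [0.577, -0.437, 0.428]]
rack unfl 25 [-0.31  0.04  2.11 -0.5   0.8  -0.3 ] 0.0 [[0.027, 0.019, 0.763], [0.478, -0.126, 0.456]]
rack flip 25 [-0.64  0.37  1.7   0.25  1.44  2.11] 0.0 [[0.167, -0.093, 0.727], [0.562, -0.39, 0.456]]
rack unfl 0 [-0.51  0.16  1.9  -0.    1.07 -0.81] 0.0 [[0.086, -0.018, 0.756], [0.52, -0.258, 0.487]]
rack flip 0 [-0.51  0.16  1.9   0.    1.07  2.33] 0.0 [[0.086, -0.018, 0.756], [0.52, -0.258, 0.487]]
```

```bash
cat > clr.py <<'E'
from h import *
Q=[]
for n in ('top0','wrist1','scene0'):
    P=cloud(load(n)).reshape(-1,3); Q.append(P[~np.isnan(P[:,0])])
Q=np.vstack(Q); hc=np.array([.597,-.0285])
Q=Q[(Q[:,2]>.14)&(np.hypot(*(Q[:,:2]-hc).T)<.3)]
# denoise: voxel count
k=np.floor(Q/.008).astype(int); u,inv,c=np.unique(k,axis=0,return_inverse=True,return_counts=True); Q=Q[c[inv.ravel()]>=4]
ah=np.array([.945,-.326]);bh=np.array([.326,.945])
A=np.c_[(Q[:,:2]-hc)@ah,(Q[:,:2]-hc)@bh,Q[:,2]]
E
python3 - <<'E'
from clr import *
for b0 in np.arange(-.09,.12,.01):
    m=(A[:,1]>=b0)&(A[:,1]<b0+.01)&(A[:,0]<.06)&(A[:,2]<.3)
    if m.sum(): print('b',round(b0,2),m.sum(),'a min',round(A[m,0].min(),3),'z',np.round(np.percentile(A[m,2],[0,5,50,100]),3))
for th in (30,35,40,45):
    t=np.deg2rad(th); h=np.array([0,0,.107])
    D=A-h; al=D@np.array([0,np.sin(t),np.cos(t)]); pe=D@np.array([0,-np.cos(t),np.sin(t)])
    m=(abs(D[:,0])<.045)&(al>.0)&(al<.26); print(th,m.sum(),np.round(pe[m&(pe>-.02)].min(),4))
E
```

```text
b -0.09 3366 a min -0.218 z [0.216 0.219 0.23  0.3  ]
b -0.08 1938 a min -0.182 z [0.216 0.218 0.222 0.299]
b -0.07 375 a min -0.004 z [0.216 0.218 0.225 0.238]
b -0.06 356 a min -0.006 z [0.219 0.221 0.229 0.244]
b -0.05 345 a min -0.206 z [0.211 0.223 0.229 0.246]
b -0.04 348 a min -0.21 z [0.208 0.224 0.231 0.251]
b -0.03 495 a min -0.213 z [0.208 0.212 0.231 0.248]
b -0.02 456 a min -0.217 z [0.208 0.215 0.23  0.241]
b -0.01 401 a min -0.22 z [0.209 0.213 0.227 0.24 ]
b -0.0 352 a min -0.224 z [0.209 0.214 0.228 0.238]
b 0.01 323 a min -0.228 z [0.208 0.214 0.227 0.236]
b 0.02 266 a min -0.231 z [0.209 0.214 0.226 0.234]
b 0.03 106 a min -0.235 z [0.208 0.211 0.225 0.234]
b 0.04 197 a min -0.238 z [0.208 0.213 0.225 0.237]
b 0.05 225 a min -0.241 z [0.209 0.212 0.226 0.237]
b 0.06 187 a min -0.245 z [0.209 0.214 0.224 0.235]
b 0.07 204 a min -0.249 z [0.208 0.213 0.225 0.234]
b 0.08 187 a min -0.25 z [0.208 0.213 0.225 0.234]
b 0.09 202 a min -0.254 z [0.208 0.213 0.226 0.234]
b 0.1 194 a min -0.258 z [0.208 0.213 0.225 0.234]
b 0.11 200 a min -0.261 z [0.208 0.213 0.225 0.235]
30 23003 0.0329
35 23003 0.0425
40 22998 0.0518
45 22005 0.0607
```

```bash
python3 - <<'E'
from h import *
Q=np.vstack([cloud(load(n)).reshape(-1,3) for n in ('top0','wrist1')]); 
o=np.array([.5247,-.2563]);x=np.array([np.cos(.309),np.sin(.309)]);y=np.array([-x[1],x[0]])
X=(Q[:,:2]-o)@x;Y=(Q[:,:2]-o)@y
for y0 in np.arange(-.30,-.05,.02):
    r=[]
    for x0 in np.arange(-.1,.12,.04):
        m=(X>x0)&(X<x0+.04)&(Y>y0)&(Y<y0+.02); r.append(round(float(np.nanpercentile(Q[m,2],99)),3) if m.sum() else None)
    print(round(y0,2),r)
# knob, keeper in rack frame
z=load('wrist1');Q=cloud(z).reshape(-1,3);X=(Q[:,:2]-o)@x;Y=(Q[:,:2]-o)@y
for nm,m in (('keeper top',(Q[:,2]>.078)&(Q[:,2]<.087)&(abs(Y)<.035)&(X<0)),('pad',(Q[:,2]>.06)&(Q[:,2]<.078)&(abs(Y)<.03)&(X<0)&(X>-.045)),('knob',(Q[:,2]>.02)&(Q[:,2]<.06)&(abs(Y)<.014)&(X<-.06)),('plates',(Q[:,2]>.06)&(Q[:,2]<.08)&(abs(Y)<.03)&(X>0)&(X<.053)),('bstop',(Q[:,2]>.084)&(abs(Y)<.04)&(X>.04)&(X<.08))):
    print(nm,m.sum(),'X',np.round(np.percentile(X[m],[1,50,99])*1000,1),'Y',np.round(np.percentile(Y[m],[1,50,99])*1000,1),'Z',np.round(np.percentile(Q[m,2],[1,50,99])*1000,1))
q0=[0,.1,1.6,0,1.4,0]
for th in (40,45):
    t=np.deg2rad(th)
    for p in ((.597,-.028,.108),(.62,.04,.19),(.57,-.02,.25)):
        q,c=ik(np.array(p),orient(-.332,t),q0); print('stand',th,p,np.round(q,2),round(c,6),np.round(fk(q)[2:],3).tolist())
    q,c=ik(np.array([.52,-.258,.11]),orient(.309-np.pi,t),q0); print('rackflip',th,np.round(q,2),round(c,6),np.round(fk(q)[2:],3).tolist())
E
```

```text
-0.3 [0.003, 0.002, 0.003, 0.002, 0.012, 0.016]
-0.28 [0.042, 0.003, 0.018, 0.017, 0.015, 0.005]
-0.26 [0.045, 0.002, 0.015, 0.016, 0.018, 0.017]
-0.24 [0.045, 0.003, 0.002, 0.002, 0.006, 0.004]
-0.22 [0.074, 0.004, 0.003, 0.003, 0.042, 0.057]
-0.2 [0.082, 0.003, 0.002, 0.07, 0.067, 0.061]
-0.18 [0.062, 0.036, 0.079, 0.078, 0.068, 0.056]
-0.16 [0.012, 0.012, 0.078, 0.077, 0.03, 0.002]
-0.14 [0.018, 0.002, 0.051, 0.002, 0.002, 0.024]
-0.12 [0.014, 0.002, 0.002, 0.002, 0.002, 0.024]
-0.1 [0.003, 0.002, 0.002, 0.003, 0.003, 0.002]
-0.08 [0.003, 0.01, 0.011, 0.009, 0.002, 0.002]
-0.06 [0.088, 0.088, 0.08, 0.088, 0.089, 0.002]Traceback (most recent call last):
  File "<stdin>", line 13, in <module>
    return _quantile_unchecked(
        a, q, axis, out, overwrite_input, method, keepdims, weights)
    return _ureduce(a,
                    func=_quantile_ureduce_func,
    ...<5 lines>...
                    overwrite_input=overwrite_input,
                    method=method)
    r = func(a, **kwargs)
    result = _quantile(arr,
                       quantiles=q,
    ...<2 lines>...
                       out=out,
                       weights=wgt)
    slices_having_nans = np.isnan(arr[-1, ...])
                                  ~~~^^^^^^^^^
IndexError: index -1 is out of bounds for axis 0 with size 0
```

```bash
python3 - <<'E'
from h import *
o=np.array([.5247,-.2563]);x=np.array([np.cos(.309),np.sin(.309)]);y=np.array([-x[1],x[0]])
z=load('wrist1');Q=cloud(z).reshape(-1,3);X=(Q[:,:2]-o)@x;Y=(Q[:,:2]-o)@y
m=(abs(Y)<.03)&(X>-.11)&(X<.08)
for x0 in np.arange(-.105,.075,.004):
    k=m&(X>=x0)&(X<x0+.004)
    if k.sum(): print(round(x0*1000),k.sum(),np.round(np.percentile(Q[k,2],[5,50,95])*1000,0),end=' | ')
print()
k=(abs(Y)<.02)&(X<-.06)&(X>-.12)&(Q[:,2]>.045); print('knob',np.round(np.percentile(X[k],[1,99])*1000,1),np.round(np.percentile(Y[k],[1,50,99])*1000,1))
q0=[0,.1,1.6,0,1.4,0]
for th in (40,45):
    t=np.deg2rad(th)
    for p in ((.597,-.028,.108),(.62,.04,.19),(.57,-.02,.25)):
        q,c=ik(np.array(p),orient(-.332,t),q0); print('stand',th,p,np.round(q,2),round(c,6),np.round(fk(q)[2:],3).tolist())
    q,c=ik(np.array([.52,-.258,.11]),orient(.309-np.pi,t),q0); print('rackflip',th,np.round(q,2),round(c,6),np.round(fk(q)[2:],3).tolist())
E
```

```text
-105 100 [-3. -1.  7.] | -101 91 [-3. -2.  6.] | -97 94 [-3. -2.  0.] | -93 84 [-3. -2. -0.] | -89 53 [-3. -2. -0.] | -85 46 [-3. -2. -0.] | -81 55 [-3. -1. 54.] | -77 91 [-3. 46. 55.] | -73 86 [-2. 48. 55.] | -69 133 [ 8. 10. 54.] | -65 101 [ 8.  9. 46.] | -61 100 [ 8.  9. 47.] | -57 101 [ 7.  9. 46.] | -53 97 [ 8.  9. 47.] | -49 95 [ 8.  9. 46.] | -45 89 [ 7.  9. 46.] | -41 33 [ 8. 44. 47.] | -37 41 [59. 73. 75.] | -33 134 [74. 75. 76.] | -29 133 [74. 75. 76.] | -25 169 [18. 60. 75.] | -21 121 [ 71.  73. 387.] | -17 217 [  8.  26. 384.] | -13 207 [  8.  11. 389.] | -9 465 [  8. 388. 391.] | -5 546 [  8. 389. 392.] | -1 323 [  8. 389. 391.] | 3 108 [ 7.  9. 13.] | 7 120 [14. 22. 28.] | 11 134 [29. 37. 44.] | 15 145 [44. 51. 58.] | 19 153 [59. 66. 69.] | 23 143 [66. 68. 69.] | 27 140 [66. 67. 69.] | 31 144 [66. 68. 69.] | 35 147 [65. 67. 69.] | 39 139 [67. 68. 69.] | 43 146 [66. 67. 69.] | 47 139 [67. 68. 69.] | 51 238 [66. 68. 85.] | 55 163 [85. 86. 88.] | 59 163 [85. 86. 88.] | 63 46 [84. 86. 87.] | 
knob [-78.6 -60.4] [-11.7   1.3  11.6]
stand 40 (0.597, -0.028, 0.108) [ 0.21  0.4
[... 166 characters left out ...]
08], [0.689, 0.239, 0.44]]
stand 40 (0.57, -0.02, 0.25) [ 0.23  0.3   1.71 -0.57  1.56  0.7 ] 0.0 [[0.142, 0.06, 0.74], [0.639, 0.179, 0.5]]
rackflip 40 [-0.7   0.57  1.61  0.35  1.58  2.02] 0.0 [[0.229, -0.159, 0.682], [0.584, -0.458, 0.36]]
stand 45 (0.597, -0.028, 0.108) [ 0.24  0.53  1.72 -0.65  1.42  0.85] 0.0 [[0.246, 0.087, 0.693], [0.672, 0.191, 0.339]]
stand 45 (0.62, 0.04, 0.19) [ 0.32  0.51  1.58 -0.6   1.6   0.81] 0.0 [[0.229, 0.104, 0.698], [0.695, 0.259, 0.421]]
stand 45 (0.57, -0.02, 0.25) [ 0.26  0.34  1.7  -0.63  1.61  0.73] 0.0 [[0.158, 0.069, 0.734], [0.645, 0.199, 0.481]]
rackflip 45 [-0.72  0.62  1.57  0.38  1.65  2.01] 0.0 [[0.243, -0.177, 0.668], [0.59, -0.478, 0.341]]
```

```bash
python3 - <<'E'
s=open('h.py').read()
s=s.replace("def plan(target,yaw=None,","def plan(target,yaw=None,lean=0.,").replace("""        y=np.array([np.cos(yaw),np.sin(yaw),0]); x=np.array([0,0,-1.]); Rt=np.c_[x,y,np.cross(x,y)]
    rv""","""        Rt=orient(yaw,lean)
    rv""")
s=s.replace("    for i in range(0,n,10): print(str(rows","""    q=np.array(s['q'])
    for f in np.linspace(0,1,5)[1:]:
        q,c=ik(p+(t-p)*f,Rm@R.from_rotvec(rv*f).as_matrix(),q); _,_,e,w=fk(q); print('  f',f,'q',np.round(q,2),'c',round(c,5),'elb',np.round(e,2),'wr',np.round(w,2))
    for i in range(0,n,10): print(str(rows""")
open('h.py','w').write(s)
E
python3 - <<'E'
from h import *
s,r=st()
t,Rt=plan((.60,-.02,.36),yaw=-.332,lean=np.deg2rad(45),n=8,grip=.4)
E
```

```text
t 1.7 p [ 0.4555 -0.2066  0.3434] F [ 0.5 -0.3 -0.1] w 0.999
[[-0.004, 0.925, -0.381], [0.009, -0.381, -0.925], [-1.0, -0.007, -0.007]]
dist [144.5 186.6  16.6] rotvec [-0.053 -0.792  0.03 ] n 8
  f 0.25 q [-0.25 -0.06  1.8  -0.19  1.43  0.16] c 0.0 elb [-0.02  0.03  0.76] wr [ 0.51 -0.1   0.67]
  f 0.5 q [-0.04  0.03  1.73 -0.37  1.51  0.37] c 0.0 elb [0.02 0.03 0.76] wr [0.57 0.   0.65]
  f 0.75 q [ 0.12  0.16  1.64 -0.52  1.62  0.52] c 0.0 elb [0.08 0.04 0.76] wr [0.62 0.1  0.63]
  f 1.0 q [ 0.25  0.31  1.52 -0.65  1.76  0.61] c 0.0 elb [0.15 0.06 0.74] wr [0.68 0.2  0.59]
[[-0.007,-0.099,0.004,-0.19,0.78,-2.85,0.4],[-0.007,-0.099,0.004,-0.47,0.8,-2.81,0.4],[-0.007,-0.099,0.004,-0.74,0.82,-2.74,0.4],[-0.007,-0.099,0.004,-1.01,0.84,-2.65,0.4],[-0.007,-0.099,0.004,-1.26,0.86,-2.53,0.4],[-0.007,-0.099,0.004,-1.5,0.89,-2.39,0.4],[-0.007,-0.099,0.004,-1.73,0.91,-2.22,0.4],[-0.007,-0.099,0.004,-1.93,0.93,-2.04,0.4]]
```

>>> arm_command(series=[[[-0.007,-0.1,0.004,-0.2,2.2,-2.8,0.4],[-0.007,-0.1,0.004,-0.5,2.2,-2.8,0.4],[-0.007,-0.1,0.004,-0.8,1.6,-2.8,0.4],[-0.007,-0.1,0.004,-1.0,0.8,-2.7,0.4],[-0.007,-0.1,0.004,-1.3,0.2,-2.5,0.4],[-0.007,-0.1,0.004,-1.5,0,-2.4,0.4],[-0.007,-0.1,0.004,-1.7,0,-2.2,0.4],[-0.007,-0.1,0.004,-1.9,0,-2.0,0.4],[0,0,0,0,0,0,0.4]]])

```text
time: 2.6
tool_pos: [0.6041, -0.0399, 0.3533]
tcp_rot: [0.709, 0.483, -1.835]
wrist_force: [-0.5, 0.3, -1.7]
width: 0.4
```

```bash
python3 - <<'E'
from h import *
s,r=st();print(np.round(s['q'],2))
look('wrist','wrist2');look('scene','scene2')
plan((.60,-.02,.36),yaw=-.332,lean=np.deg2rad(45),grip=.4)
E
```

```text
t 2.6 p [ 0.6041 -0.0399  0.3533] F [-0.5  0.3 -1.7] w 0.4
[[-0.263, 0.934, -0.242], [-0.693, -0.357, -0.626], [-0.671, 0.003, 0.742]]
[ 0.23  0.34  1.52 -0.68  1.78  0.63]
dist [-3.5 23.   3.8] rotvec [-0.031  0.048  0.022] n 1
  f 0.25 q [ 0.23  0.33  1.52 -0.67  1.77  0.62] c 0.0 elb [0.16 0.06 0.73] wr [0.69 0.19 0.58]
  f 0.5 q [ 0.24  0.32  1.52 -0.66  1.77  0.61] c 0.0 elb [0.15 0.06 0.74] wr [0.68 0.19 0.58]
  f 0.75 q [ 0.24  0.32  1.52 -0.65  1.77  0.61] c 0.0 elb [0.15 0.06 0.74] wr [0.68 0.19 0.59]
  f 1.0 q [ 0.25  0.31  1.52 -0.65  1.76  0.61] c 0.0 elb [0.15 0.06 0.74] wr [0.68 0.2  0.59]
[[-0.031,0.048,0.022,-1.76,-1.15,-1.07,0.4]]
```

View pics/wrist2.png

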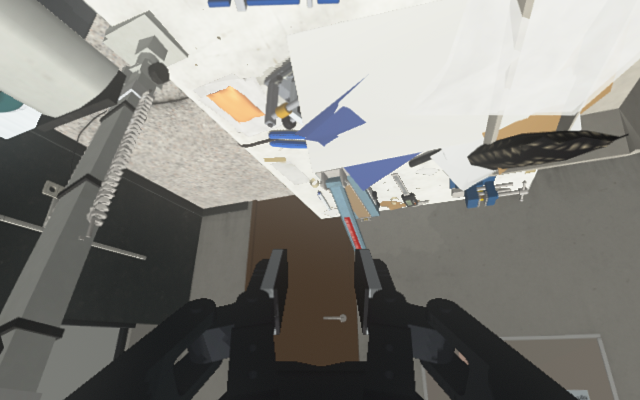

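View pics/scene2.png

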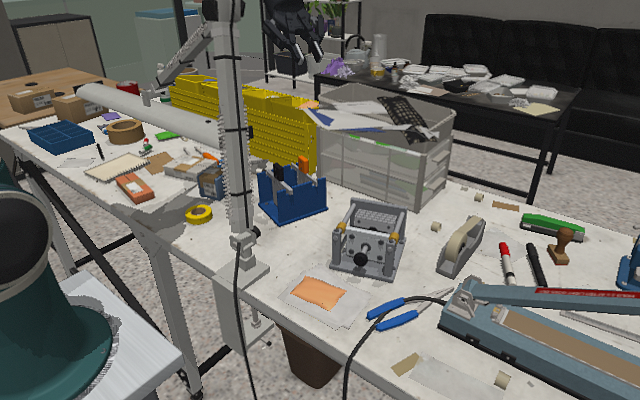

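```bash
python3 - <<'E'
from h import *
t,Rt=plan((.652,.132,.30),yaw=-.332,lean=np.deg2rad(45),grip=.4)
plan((.627,.060,.204),p0=t,R0=Rt,yaw=-.332,lean=np.deg2rad(45),grip=.4)
E
```

```text
dist [ 48.5 175.  -56.2] rotvec [-0.031  0.048  0.022] n 5
  f 0.25 q [ 0.28  0.38  1.48 -0.65  1.79  0.66] c 0.0 elb [0.18 0.08 0.73] wr [0.7  0.23 0.56]
  f 0.5 q [ 0.33  0.43  1.43 -0.62  1.81  0.7 ] c 0.0 elb [0.2  0.09 0.72] wr [0.71 0.27 0.55]
  f 0.75 q [ 0.37  0.48  1.38 -0.59  1.82  0.73] c 0.0 elb [0.21 0.11 0.7 ] wr [0.72 0.31 0.54]
  f 1.0 q [ 0.42  0.54  1.32 -0.57  1.84  0.75] c 0.0 elb [0.23 0.13 0.69] wr [0.73 0.35 0.53]
[[-0.006,0.01,0.004,-1.92,-0.36,-3.26,0.4],[-0.006,0.01,0.004,-1.89,-0.34,-3.28,0.4],[-0.006,0.01,0.004,-1.86,-0.31,-3.3,0.4],[-0.006,0.01,0.004,-1.83,-0.28,-3.32,0.4],[-0.006,0.01,0.004,-1.8,-0.25,-3.34,0.4]]
dist [-25. -72. -96.] rotvec [0. 0. 0.] n 3
  f 0.25 q [ 0.4   0.53  1.38 -0.57  1.79  0.77] c 0.0 elb [0.23 0.13 0.69] wr [0.72 0.33 0.51]
  f 0.5 q [ 0.38  0.52  1.43 -0.57  1.74  0.78] c 0.0 elb [0.23 0.12 0.69] wr [0.71 0.31 0.48]
  f 0.75 q [ 0.36  0.52  1.49 -0.58  1.69  0.79] c 0.0 elb [0.23 0.11 0.7 ] wr [0.71 0.3  0.46]
  f 1.0 q [ 0.34  0.52  1.54 -0.59  1.64  0.8 ] c 0.0 elb [0.23 0.11 0.7 ] wr [0.7  0.28 0.44]
[[0.0,0.0,0.0,4.06,-0.01,-0.47,0.4],[0.0,0.0,0.0,4.06,-0.01,-0.47,0.4],[0.0,0.0,0.0,4.06,-0.01,-0.47,0.4]]
```

>>> arm_command(series=[[[-0.006,0.01,0.004,-1.9,-0.35,-3.3,0.4],[-0.006,0.01,0.004,-1.9,-0.35,-3.3,0.4],[-0.006,0.01,0.004,-1.9,-0.3,-3.3,0.4],[-0.006,0.01,0.004,-1.8,-0.3,-3.3,0.4],[-0.006,0.01,0.004,-1.8,-0.25,-3.3,0.4],[0,0,0,4.0,0,-0.5,0.4],[0,0,0,4.0,0,-0.5,0.4],[0,0,0,2.0,0,-0.2,0.4],[0,0,0,0,0,0,0.4]]])

```text
time: 3.6
tool_pos: [0.6368, 0.0536, 0.2285]
tcp_rot: [0.786, 0.518, -1.81]
wrist_force: [-0.3, -0.3, 0.3]
width: 0.403
```

```bash
python3 - <<'E'
from h import *
s,r=st();print(np.round(s['q'],2))
look('wrist','wrist3');look('scene','scene3');look('top','top3')
plan((.627,.060,.204),yaw=-.332,lean=np.deg2rad(45),grip=.4)
E
```

```text
t 3.6 p [0.6368 0.0536 0.2285] F [-0.3 -0.3  0.3] w 0.403
[[-0.237, 0.933, -0.27], [-0.649, -0.358, -0.671], [-0.723, 0.016, 0.691]]
[ 0.32  0.5   1.5  -0.57  1.66  0.8 ]
dist [-12.1   3.6 -27.8] rotvec [-0.038 -0.026  0.007] n 1
  f 0.25 q [ 0.33  0.5   1.5  -0.58  1.66  0.8 ] c 0.0 elb [0.23 0.11 0.7 ] wr [0.71 0.27 0.46]
  f 0.5 q [ 0.33  0.51  1.51 -0.58  1.65  0.8 ] c 0.0 elb [0.23 0.11 0.7 ] wr [0.71 0.27 0.45]
  f 0.75 q [ 0.34  0.51  1.52 -0.58  1.64  0.8 ] c 0.0 elb [0.23 0.11 0.7 ] wr [0.71 0.28 0.44]
  f 1.0 q [ 0.34  0.52  1.54 -0.59  1.64  0.8 ] c 0.0 elb [0.23 0.11 0.7 ] wr [0.7  0.28 0.44]
[[-0.038,-0.026,0.007,2.06,-1.32,-1.82,0.4]]
```

View pics/wrist3.png

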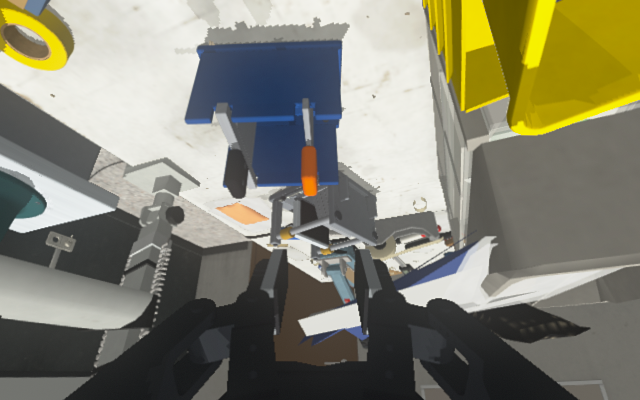

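View pics/scene3.png

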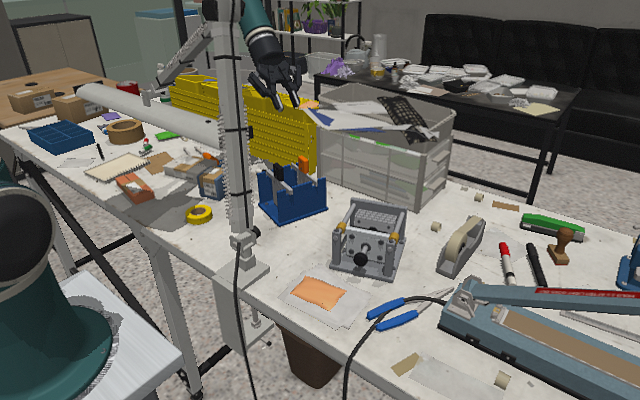

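View pics/top3.png

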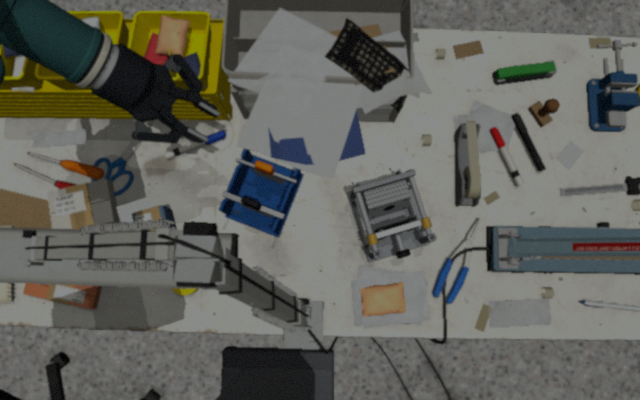

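```bash
python3 - <<'E'
from h import *
z=load('wrist3');P=cloud(z);h=cv2.cvtColor(z['im'],cv2.COLOR_BGR2HSV)
m=cv2.inRange(h,(5,170,120),(20,255,255))
n,l,s,c=cv2.connectedComponentsWithStats(m)
for i in range(1,n):
    if s[i,4]>200:
        Q=P[l==i];print(s[i],np.round(np.nanpercentile(Q,[1,50,99],axis=0)*1000,1).tolist())
        if abs(c[i][0]-310)<20:
            top=Q[Q[:,2]>.119]; print('top face',len(top),np.round(np.median(top,0)*1000,1)); r=cv2.minAreaRect(top[:,:2].astype(np.float32)*1000);print(r)
Q=P.reshape(-1,3); Q=Q[(Q[:,0]>.5)&(Q[:,0]<.66)&(Q[:,1]>-.12)&(Q[:,1]<.06)]
# crossbar tops
C=Q[(Q[:,2]>.082)&(Q[:,2]<.093)]
ah=np.array([.945,-.326]);bh=np.array([.326,.945]);hc=np.array([.597,-.0285])
a=(C[:,:2]-hc)@ah;b=(C[:,:2]-hc)@bh
k=(abs(a)<.008)
for b0 in np.arange(-.065,.065,.01):
    kk=k&(b>b0)&(b<b0+.01); print(round(b0,3),kk.sum(),np.round(np.median(a[kk])*1000,1) if kk.sum() else '',end='; ')
print('\nb range',np.round(np.percentile(b[k],[0.5,99.5])*1000,1), 'z',np.median(C[k,2]))
k=(abs(a)<.02); print('thin crossbar a fit',np.polyfit(b[(abs(a)<.008)],a[abs(a)<.008],1))
E
```

```text
[302 147  15  49 661] [[589.6, -39.7, 89.7], [600.3, -14.5, 114.3], [606.1, -11.3, 122.3]]
top face 252 [597.7 -23.8 121.3]
((596.982177734375, -26.120302200317383), (29.743427276611328, 11.417203903198242), 69.53861999511719)
-0.065 0 ; -0.055 11 7.1; -0.045 0 ; -0.035 0 ; -0.025 0 ; -0.015 0 ; -0.005 3 5.3; 0.005 29 -1.1; 0.015 91 -1.0; 0.025 49 -0.8; 0.035 56 -0.7; 0.045 77 0.1; 0.055 39 -0.5; 
b range [-50.7  58.8] z 0.08570051863312758
thin crossbar a fit [-0.02250531  0.00059083]
```

```bash
python3 - <<'E'
from h import *
a=-.349;L=np.deg2rad(45)
t,Rt=plan((.624,.048,.190),yaw=a,lean=L,grip=.4,n=2)
E
```

```text
dist [-15.1  -8.4 -41.8] rotvec [-0.026 -0.026 -0.005] n 2
  f 0.25 q [ 0.33  0.51  1.51 -0.58  1.65  0.8 ] c 0.0 elb [0.23 0.1  0.7 ] wr [0.71 0.27 0.46]
  f 0.5 q [ 0.33  0.51  1.52 -0.58  1.64  0.81] c 0.0 elb [0.23 0.11 0.7 ] wr [0.71 0.27 0.45]
  f 0.75 q [ 0.33  0.52  1.54 -0.58  1.63  0.81] c 0.0 elb [0.23 0.11 0.7 ] wr [0.71 0.27 0.43]
  f 1.0 q [ 0.33  0.52  1.55 -0.59  1.62  0.82] c 0.0 elb [0.24 0.11 0.69] wr [0.7  0.27 0.42]
[[-0.013,-0.013,-0.002,1.96,-0.6,-0.95,0.4],[-0.013,-0.013,-0.002,1.95,-0.58,-0.98,0.4]]
```

>>> arm_command(series=[[[-0.013,-0.013,-0.002,2.0,-0.6,-1.0,0.4],[-0.013,-0.013,-0.002,2.0,-0.6,-1.0,0.4],[0,0,0,0,0,0,0.4]]])

```text
time: 4.05
tool_pos: [0.6272, 0.0485, 0.1937]
tcp_rot: [0.76, 0.52, -1.801]
wrist_force: [-0.5, -1.1, -0.3]
width: 0.398
```

```bash
python3 - <<'E'
from h import *
a=-.349;L=np.deg2rad(45)
st();t,Rt=plan((.5975,-.025,.112),yaw=a,lean=L,grip=.4)
E
```

```text
t 4.05 p [0.6272 0.0485 0.1937] F [-0.5 -1.1 -0.3] w 0.398
[[-0.234, 0.94, -0.25], [-0.662, -0.342, -0.667], [-0.712, 0.009, 0.702]]
dist [-29.7 -73.5 -81.7] rotvec [-0.007 -0.007 -0.007] n 3
  f 0.25 q [ 0.31  0.52  1.59 -0.6   1.57  0.83] c 0.0 elb [0.24 0.1  0.7 ] wr [0.7  0.25 0.41]
  f 0.5 q [ 0.28  0.52  1.64 -0.61  1.53  0.84] c 0.0 elb [0.24 0.1  0.7 ] wr [0.69 0.23 0.38]
  f 0.75 q [ 0.26  0.52  1.68 -0.62  1.48  0.84] c 0.0 elb [0.24 0.09 0.69] wr [0.68 0.21 0.36]
  f 1.0 q [ 0.24  0.53  1.71 -0.63  1.44  0.85] c 0.0 elb [0.25 0.09 0.69] wr [0.68 0.19 0.34]
[[-0.002,-0.002,-0.002,3.79,-0.12,-0.03,0.4],[-0.002,-0.002,-0.002,3.79,-0.11,-0.04,0.4],[-0.002,-0.002,-0.002,3.79,-0.1,-0.05,0.4]]
```

>>> arm_command(series=[[[-0.002,-0.002,-0.002,3.0,-0.1,0,0.4],[-0.002,-0.002,-0.002,3.0,-0.1,0,0.4],[-0.002,-0.002,-0.002,2.0,-0.1,0,0.4],[0,0,0,1.0,0,0,0.4],[0,0,0,0.5,0,0,0.4],[0,0,0,0,0,0,0.4]]])

```text
time: 4.65
tool_pos: [0.6071, -0.0118, 0.1301]
tcp_rot: [0.76, 0.519, -1.796]
wrist_force: [0.2, 0.1, -0.3]
width: 0.399
```

```bash
python3 - <<'E'
from h import *
a=-.349;L=np.deg2rad(45)
st();t,Rt=plan((.5975,-.025,.112),yaw=a,lean=L,grip=.4); look('wrist','wrist4'); look('scene','scene4')
i=cv2.imread('pics/scene4.png');cv2.imwrite('pics/scene4c.png',cv2.resize(i[60:260,220:420],None,fx=3.5,fy=3,interpolation=cv2.INTER_CUBIC))
E
```

```text
t 4.65 p [ 0.6071 -0.0118  0.1301] F [ 0.2  0.1 -0.3] w 0.399
[[-0.23, 0.941, -0.248], [-0.663, -0.338, -0.667], [-0.712, 0.011, 0.702]]
dist [ -9.6 -13.2 -18.1] rotvec [-0.005 -0.007 -0.011] n 1
  f 0.25 q [ 0.25  0.52  1.69 -0.63  1.46  0.85] c 0.0 elb [0.24 0.09 0.69] wr [0.68 0.2  0.36]
  f 0.5 q [ 0.25  0.52  1.7  -0.63  1.45  0.85] c 0.0 elb [0.24 0.09 0.69] wr [0.68 0.2  0.35]
  f 0.75 q [ 0.24  0.52  1.7  -0.63  1.45  0.85] c 0.0 elb [0.25 0.09 0.69] wr [0.68 0.2  0.35]
  f 1.0 q [ 0.24  0.53  1.71 -0.63  1.44  0.85] c 0.0 elb [0.25 0.09 0.69] wr [0.68 0.19 0.34]
[[-0.005,-0.007,-0.011,2.39,-0.48,-0.16,0.4]]
```

View pics/wrist4.png

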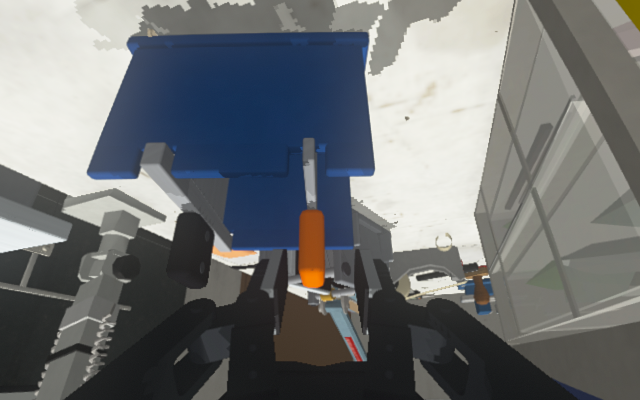

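View pics/scene4c.png

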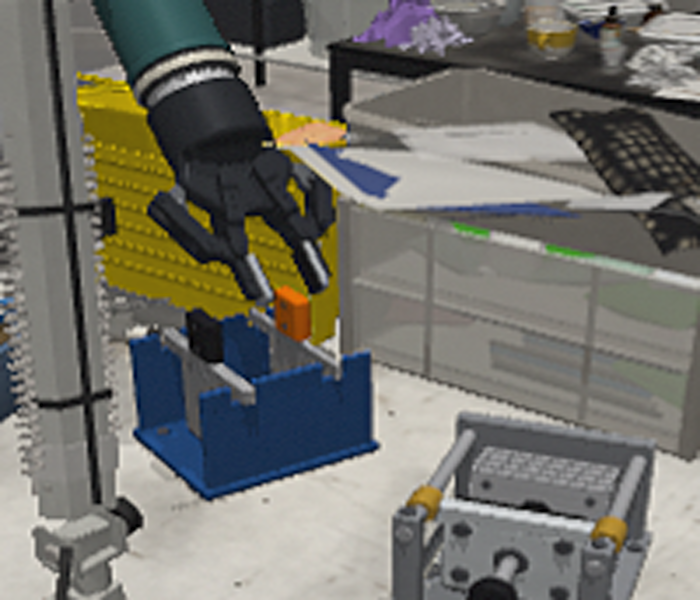

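>>> arm_command(series=[[[-0.002,-0.003,-0.005,1.0,-0.2,-0.1,0.4],[-0.002,-0.003,-0.005,1.0,-0.15,-0.1,0.4],[0,0,0,0.5,0,0,0.4],[0,0,0,0,0,0,0.4]]])

```text
time: 5.15
tool_pos: [0.6004, -0.0249, 0.1118]
tcp_rot: [0.754, 0.522, -1.802]
wrist_force: [-0.3, -0.1, -0.3]
width: 0.403
```

```bash
python3 - <<'E'
from h import *
a=-.349;L=np.deg2rad(45)
st();t,Rt=plan((.5975,-.025,.112),yaw=a,lean=L,grip=.4); look('wrist','wrist5')
E
```

```text
t 5.15 p [ 0.6004 -0.0249  0.1118] F [-0.3 -0.1 -0.3] w 0.403
[[-0.236, 0.94, -0.245], [-0.664, -0.34, -0.666], [-0.71, 0.005, 0.704]]
dist [-2.9 -0.1  0.2] rotvec [-0.002 -0.004 -0.005] n 1
  f 0.25 q [ 0.24  0.53  1.71 -0.64  1.44  0.85] c 0.0 elb [0.25 0.09 0.69] wr [0.68 0.19 0.34]
  f 0.5 q [ 0.24  0.53  1.71 -0.64  1.44  0.85] c 0.0 elb [0.25 0.09 0.69] wr [0.68 0.19 0.34]
  f 0.75 q [ 0.24  0.53  1.71 -0.64  1.44  0.85] c 0.0 elb [0.25 0.09 0.69] wr [0.68 0.19 0.34]
  f 1.0 q [ 0.24  0.53  1.71 -0.63  1.44  0.85] c 0.0 elb [0.25 0.09 0.69] wr [0.68 0.19 0.34]
[[-0.002,-0.004,-0.005,0.06,-0.27,0.09,0.4]]
```

View pics/wrist5.png

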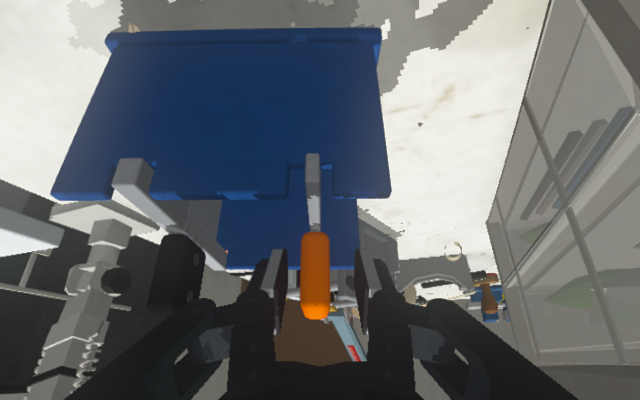

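>>> arm_command(series=[[[0,0,0,0,-0.15,0,0.2],[0,0,0,0,0,0,0.1],[0,0,0,0,0,0,0.08],[0,0,0,0,0,0,0.08],[0,0,0,0,0,0,0.08],[0,0,0,0,0,0,0.08]]], newtons=50)

```text
time: 5.8
tool_pos: [0.5991, -0.0239, 0.1119]
tcp_rot: [0.755, 0.522, -1.802]
wrist_force: [-0.2, 0.1, -1.8]
width: 0.149
```

```bash
python3 - <<'E'
from h import *
st();look('wrist','wrist6')
E
```

```text
t 5.8 p [ 0.5991 -0.0239  0.1119] F [-0.2  0.1 -1.8] w 0.149
[[-0.236, 0.94, -0.245], [-0.663, -0.34, -0.667], [-0.71, 0.005, 0.704]]
```

View pics/wrist6.png

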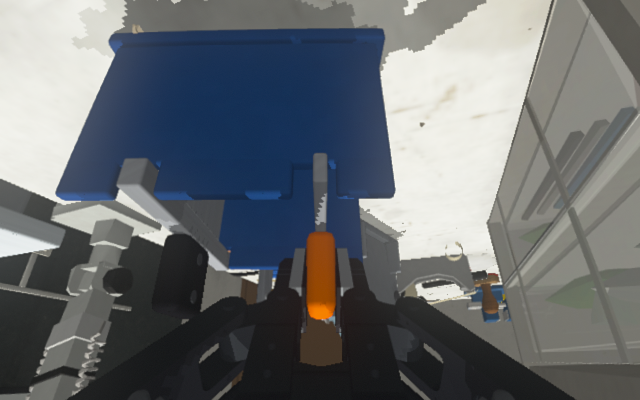

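>>> arm_command(series=[[[0,0,0,-0.6,0,0,0.08],[0,0,0,-0.6,0,0,0.08],[0,0,0,-0.6,0,0,0.08],[0,0,0,-0.4,0,0.4,0.08],[0,0,0,-0.4,0,0.4,0.08],[0,0,0,0,0,0,0.08]]])

```text
time: 6.45
tool_pos: [0.6042, -0.0101, 0.1383]
tcp_rot: [0.757, 0.523, -1.8]
wrist_force: [0.5, -0.3, -1.6]
width: 0.144
```

```bash
python3 - <<'E'
from h import *
st();look('wrist','wrist7');look('scene','scene7')
i=cv2.imread('pics/scene7.png');cv2.imwrite('pics/scene7c.png',cv2.resize(i[60:260,220:420],None,fx=3.5,fy=3,interpolation=cv2.INTER_CUBIC))
E
```

```text
t 6.45 p [ 0.6042 -0.0101  0.1383] F [ 0.5 -0.3 -1.6] w 0.144
[[-0.234, 0.941, -0.246], [-0.663, -0.339, -0.668], [-0.711, 0.006, 0.703]]
```

View pics/wrist7.png

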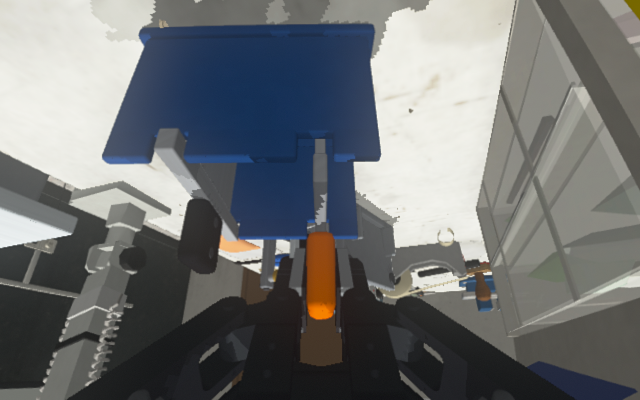

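View pics/scene7c.png

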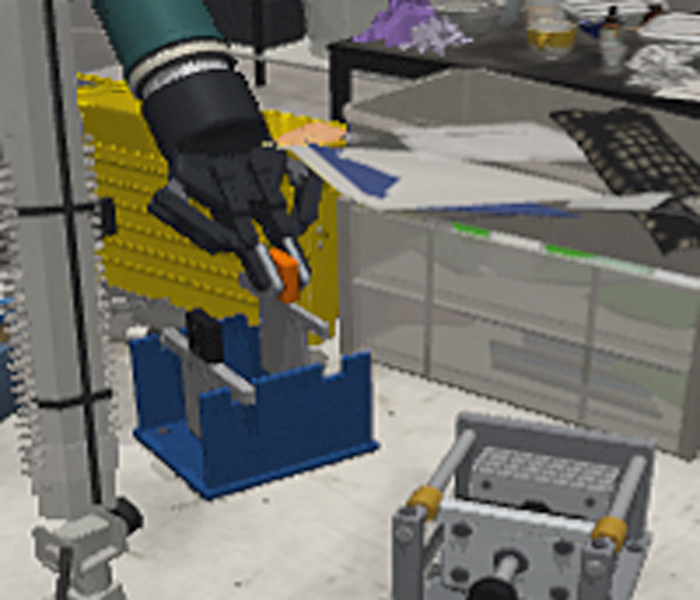

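>>> arm_command(series=[[[0,0,0,-0.05,-0.9,0.05,0.08],[0,0,0,-0.05,-0.9,0.05,0.08],[0,0,0,-0.1,-0.8,0.1,0.08],[0,0,0,-0.3,-0.7,0.3,0.08],[0,0,0,-0.3,-0.7,0.3,0.08],[0,0,0,-0.3,-0.6,0.3,0.08],[0,0,0,-0.3,0,0.3,0.08]]])

```text
time: 7.25
tool_pos: [0.5542, 0.0063, 0.157]
tcp_rot: [0.752, 0.526, -1.803]
wrist_force: [-0.6, 0.4, -1.9]
width: 0.145
```

```bash
python3 - <<'E'
from h import *
s,r=st();look('wrist','wrist8')
d=np.array(s['tool_pos'])[:2]-[.5991,-.0239]; print('a,b',d@[.94,-.342],d@[.342,.94])
E
```

```text
t 7.25 p [0.5542 0.0063 0.157 ] F [-0.6  0.4 -1.9] w 0.145
[[-0.239, 0.94, -0.242], [-0.663, -0.34, -0.667], [-0.71, 0.001, 0.705]]
a,b -0.05256147689726068 0.013060592875819808
```

View pics/wrist8.png

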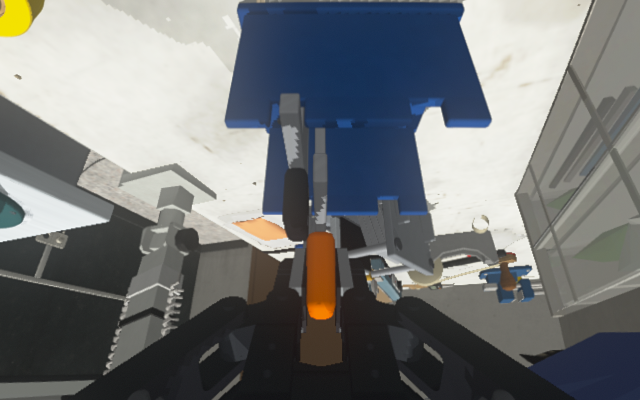

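>>> arm_command(series=[[[0,0,0,-0.2,0.5,0.2,0.08],[0,0,0,-0.9,0.1,0.9,0.08],[0,0,0,-1.4,0,1.4,0.08],[0,0,0,-1.6,0,1.6,0.08],[0,0,0,-1.6,0,1.6,0.08],[0,0,0,-1.6,0,1.6,0.08],[0,0,0,-1.0,0,1.0,0.08],[0,0,0,-0.6,0,0.6,0.08]]])

```text
time: 8.1
tool_pos: [0.5623, 0.0026, 0.2965]
tcp_rot: [0.757, 0.522, -1.803]
wrist_force: [-0.5, -0.6, -1.5]
width: 0.143
```

```bash
python3 - <<'E'
from h import *
s,r=st();look('scene','scene9')
t,Rt=plan((.545,-.12,.30),yaw=-.349-1.25,lean=np.deg2rad(22),grip=.08)
t,Rt=plan((.5205,-.258,.27),p0=t,R0=Rt,yaw=.309-np.pi,lean=np.deg2rad(45),grip=.08)
i=cv2.imread('pics/scene9.png');cv2.imwrite('pics/scene9c.png',cv2.resize(i[0:260,180:440],None,fx=2.5,fy=2.3,interpolation=cv2.INTER_CUBIC))
E
```

```text
t 8.1 p [0.5623 0.0026 0.2965] F [-0.5 -0.6 -1.5] w 0.143
[[-0.236, 0.94, -0.248], [-0.662, -0.342, -0.667], [-0.711, 0.006, 0.703]]
dist [ -17.9 -122.6    2. ] rotvec [ 1.046  0.337 -0.697] n 8
  f 0.25 q [ 0.17  0.31  1.6  -0.48  1.73  0.9 ] c 0.0 elb [0.15 0.05 0.74] wr [0.67 0.14 0.55]
  f 0.5 q [ 0.05  0.3   1.57 -0.35  1.74  1.06] c 0.0 elb [0.15 0.03 0.74] wr [0.69 0.06 0.57]
  f 0.75 q [-0.09  0.29  1.56 -0.21  1.73  1.23] c 0.0 elb [0.15 0.01 0.74] wr [ 0.69 -0.03  0.59]
  f 1.0 q [-0.22  0.26  1.57 -0.07  1.69  1.38] c 0.0 elb [ 0.14 -0.    0.75] wr [ 0.67 -0.12  0.6 ]
[[0.131,0.042,-0.087,1.05,0.32,1.09,0.08],[0.131,0.042,-0.087,0.97,0.55,1.08,0.08],[0.131,0.042,-0.087,0.86,0.76,1.03,0.08],[0.131,0.042,-0.087,0.75,0.96,0.95,0.08],[0.131,0.042,-0.087,0.62,1.14,0.85,0.08],[0.131,0.042,-0.087,0.48,1.29,0.71,0.08],[0.131,0.042,-0.087,0.33,1.41,0.55,0.08],[0.131,0.042,-0.087,0.19,1.49,0.37,0.08]]
dist [ -24.5 -138.   -30. ] rotvec [ 1.035 -0.349 -0.685] n 8
  f 0.25 q [-0.35  0.33  1.52  0.04  1.78  1.55] c 0.0 elb [ 0.17 -0.03  0.74] wr [ 0.68 -0.22  0.58]
  f 0.5 q [-0.47  0.39  1.48  0.15  1.84  1.72] c 0.0 elb [ 0.19 -0.07  0.72] wr [ 0.67 -0.31  0.56]
  f 0.75 q [-0.6   0.44  1.47  0.27  1.87  1.91] c 0.0 elb [ 0.2  -0.1   0.71] wr [ 0.64 -0.4   0.53]
  f 1.0 q [-0.71  0.47  1.47  0.4   1.88  2.1 ] c 0.0 elb [ 0.19 -0.13  0.71] wr [ 0.59 -0.48  0.5 ]
[[0.129,-0.044,-0.086,0.44,1.73,0.1,0.08],[0.129,-0.044,-0.086,0.29,1.76,-0.14,0.08],[0.129,-0.044,-0.086,0.13,1.75,-0.38,0.08],[0.129,-0.044,-0.086,-0.04,1.69,-0.61,0.08],[0.129,-0.044,-0.086,-0.21,1.58,-0.81,0.08],[0.129,-0.044,-0.086,-0.38,1.44,-1.0,0.08],[0.129,-0.044,-0.086,-0.54,1.26,-1.15,0.08],[0.129,-0.044,-0.086,-0.69,1.05,-1.27,0.08]]
```

View pics/scene9c.png

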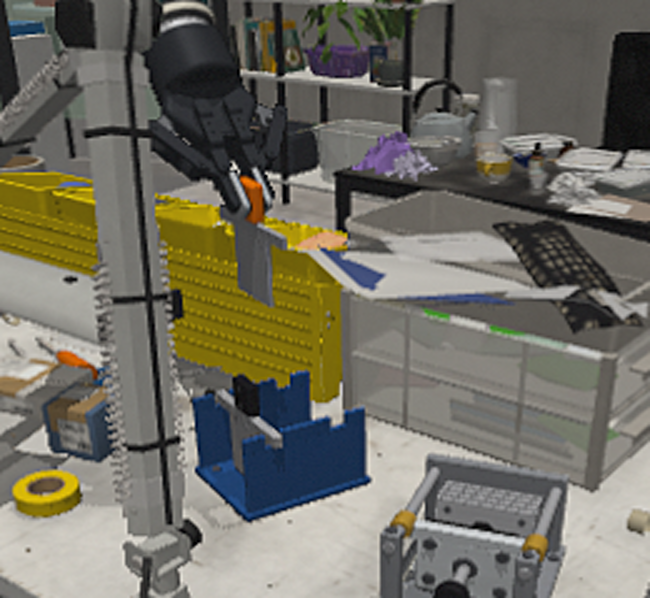

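```bash
python3 - <<'E'
from h import *
L=np.deg2rad
t,Rt=plan((.555,-.0,.385),grip=.08)
t,Rt=plan((.535,-.12,.385),p0=t,R0=Rt,yaw=-.349-1.25,lean=L(22),grip=.08)
t,Rt=plan((.5205,-.258,.33),p0=t,R0=Rt,yaw=.309-np.pi,lean=L(45),grip=.08)
E
```

```text
dist [-7.9 -2.6 87. ] rotvec [0. 0. 0.] n 2
  f 0.25 q [ 0.29  0.28  1.64 -0.61  1.72  0.71] c 0.0 elb [0.13 0.07 0.74] wr [0.64 0.22 0.55]
  f 0.5 q [ 0.29  0.26  1.62 -0.61  1.75  0.69] c 0.0 elb [0.12 0.06 0.75] wr [0.64 0.22 0.57]
  f 0.75 q [ 0.29  0.25  1.6  -0.62  1.78  0.66] c 0.0 elb [0.11 0.06 0.75] wr [0.63 0.22 0.6 ]
  f 1.0 q [ 0.29  0.23  1.57 -0.62  1.81  0.64] c 0.0 elb [0.11 0.06 0.75] wr [0.63 0.22 0.62]
[[0.0,0.0,0.0,-2.92,-0.29,3.24,0.08],[0.0,0.0,0.0,-2.92,-0.29,3.24,0.08]]
dist [ -20. -120.    0.] rotvec [ 1.046  0.337 -0.697] n 8
  f 0.25 q [ 0.17  0.25  1.52 -0.5   1.86  0.83] c 0.0 elb [0.12 0.05 0.75] wr [0.67 0.14 0.64]
  f 0.5 q [ 0.04  0.25  1.48 -0.36  1.87  1.01] c 0.0 elb [0.13 0.03 0.75] wr [0.68 0.06 0.66]
  f 0.75 q [-0.09  0.24  1.46 -0.22  1.87  1.19] c 0.0 elb [0.12 0.02 0.75] wr [ 0.68 -0.03  0.68]
  f 1.0 q [-0.22  0.21  1.47 -0.08  1.83  1.37] c 0.0 elb [0.11 0.   0.75] wr [ 0.66 -0.12  0.69]
[[0.131,0.042,-0.087,1.05,0.28,1.06,0.08],[0.131,0.042,-0.087,0.97,0.51,1.05,0.08],[0.131,0.042,-0.087,0.88,0.72,1.01,0.08],[0.131,0.042,-0.087,0.76,0.92
[... 289 characters left out ...]
.0 elb [ 0.15 -0.03  0.74] wr [ 0.67 -0.22  0.66]
  f 0.5 q [-0.48  0.35  1.41  0.16  1.96  1.74] c 0.0 elb [ 0.17 -0.06  0.73] wr [ 0.66 -0.31  0.63]
  f 0.75 q [-0.6   0.4   1.4   0.28  1.98  1.94] c 0.0 elb [ 0.18 -0.09  0.72] wr [ 0.63 -0.4   0.6 ]
  f 1.0 q [-0.71  0.43  1.41  0.41  1.97  2.14] c 0.0 elb [ 0.18 -0.12  0.72] wr [ 0.59 -0.48  0.56]
[[0.129,-0.044,-0.086,0.69,1.73,-0.13,0.08],[0.129,-0.044,-0.086,0.53,1.75,-0.39,0.08],[0.129,-0.044,-0.086,0.36,1.72,-0.63,0.08],[0.129,-0.044,-0.086,0.18,1.65,-0.86,0.08],[0.129,-0.044,-0.086,0.0,1.53,-1.07,0.08],[0.129,-0.044,-0.086,-0.17,1.37,-1.25,0.08],[0.129,-0.044,-0.086,-0.34,1.18,-1.41,0.08],[0.129,-0.044,-0.086,-0.5,0.95,-1.53,0.08]]
```

>>> arm_command(series=[[[0,0,0,-2.9,-0.3,3.2,0.08],[0,0,0,-2.9,-0.3,3.2,0.08],[0.13,0.042,-0.087,1.0,0.3,1.1,0.08],[0.13,0.042,-0.087,1.0,0.5,1.1,0.08],[0.13,0.042,-0.087,0.9,0.7,1.0,0.08],[0.13,0.042,-0.087,0.8,0.9,0.9,0.08],[0.13,0.042,-0.087,0.6,1.1,0.8,0.08],[0.13,0.042,-0.087,0.5,1.3,0.7,0.08],[0.13,0.042,-0.087,0.4,1.4,0.6,0.08],[0.13,0.042,-0.087,0.2,1.5,0.4,0.08]]])

```text
time: 9.15
tool_pos: [0.5375, -0.121, 0.3814]
tcp_rot: [1.672, 0.037, -2.587]
wrist_force: [0.3, 0.2, -1.6]
width: 0.144
```

```bash
python3 - <<'E'
from h import *
L=np.deg2rad
st()
t,Rt=plan((.5205,-.258,.33),yaw=.309-np.pi,lean=L(45),grip=.08)
E
```

```text
t 9.15 p [ 0.5375 -0.121   0.3814] F [ 0.3  0.2 -1.6] w 0.144
[[-0.41, 0.064, -0.91], [-0.038, -0.998, -0.053], [-0.911, 0.013, 0.411]]
dist [ -17.  -137.   -51.4] rotvec [ 1.09  -0.315 -0.767] n 8
  f 0.25 q [-0.33  0.31  1.41  0.    1.93  1.5 ] c 0.0 elb [ 0.16 -0.03  0.74] wr [ 0.68 -0.21  0.65]
  f 0.5 q [-0.46  0.37  1.39  0.13  1.98  1.71] c 0.0 elb [ 0.18 -0.06  0.73] wr [ 0.67 -0.31  0.62]
  f 0.75 q [-0.59  0.41  1.39  0.27  1.99  1.92] c 0.0 elb [ 0.19 -0.09  0.72] wr [ 0.64 -0.4   0.59]
  f 1.0 q [-0.71  0.43  1.41  0.41  1.97  2.14] c 0.0 elb [ 0.18 -0.12  0.72] wr [ 0.59 -0.48  0.56]
[[0.136,-0.039,-0.096,0.74,1.69,0.02,0.08],[0.136,-0.039,-0.096,0.57,1.73,-0.24,0.08],[0.136,-0.039,-0.096,0.39,1.73,-0.5,0.08],[0.136,-0.039,-0.096,0.2,1.67,-0.74,0.08],[0.136,-0.039,-0.096,0.01,1.57,-0.96,0.08],[0.136,-0.039,-0.096,-0.17,1.41,-1.17,0.08],[0.136,-0.039,-0.096,-0.35,1.22,-1.33,0.08],[0.136,-0.039,-0.096,-0.51,0.99,-1.47,0.08]]
```

>>> arm_command(series=[[[0.109,-0.031,-0.077,0.6,1.4,0,0.08],[0.109,-0.031,-0.077,0.5,1.4,-0.15,0.08],[0.109,-0.031,-0.077,0.4,1.4,-0.3,0.08],[0.109,-0.031,-0.077,0.3,1.4,-0.5,0.08],[0.109,-0.031,-0.077,0.15,1.3,-0.7,0.08],[0.109,-0.031,-0.077,0,1.3,-0.8,0.08],[0.109,-0.031,-0.077,-0.1,1.2,-0.9,0.08],[0.109,-0.031,-0.077,-0.2,1.0,-1.0,0.08],[0.109,-0.031,-0.077,-0.3,0.9,-1.1,0.08],[0.109,-0.031,-0.077,-0.4,0.8,-1.2,0.08]]])

```text
time: 10.15
tool_pos: [0.5135, -0.267, 0.3189]
tcp_rot: [-0.69, 0.556, 1.725]
wrist_force: [0.5, 0.4, -1.8]
width: 0.146
```

```bash
python3 - <<'E'
from h import *
L=np.deg2rad
s,r=st();print(np.round(s['q'],2))
t,Rt=plan((.5205,-.258,.30),yaw=.309-np.pi,lean=L(45),grip=.08)
look('wrist','wrist10');look('scene','scene10');look('top','top10')
E
```

```text
t 10.15 p [ 0.5135 -0.267   0.3189] F [ 0.5  0.4 -1.8] w 0.146
[[-0.188, -0.969, -0.163], [0.691, -0.248, 0.679], [-0.698, 0.015, 0.716]]
[-0.74  0.44  1.44  0.42  1.95  2.17]
dist [  7.    9.  -18.9] rotvec [-0.051  0.013  0.031] n 1
  f 0.25 q [-0.74  0.44  1.44  0.42  1.94  2.16] c 0.0 elb [ 0.18 -0.13  0.71] wr [ 0.58 -0.49  0.54]
  f 0.5 q [-0.73  0.44  1.44  0.41  1.94  2.15] c 0.0 elb [ 0.18 -0.13  0.71] wr [ 0.58 -0.49  0.54]
  f 0.75 q [-0.72  0.45  1.44  0.41  1.93  2.14] c 0.0 elb [ 0.18 -0.13  0.71] wr [ 0.59 -0.48  0.54]
  f 1.0 q [-0.71  0.45  1.45  0.4   1.92  2.12] c 0.0 elb [ 0.19 -0.13  0.71] wr [ 0.59 -0.48  0.53]
[[-0.051,0.013,0.031,1.81,-0.93,-0.85,0.08]]
```

View pics/wrist10.png

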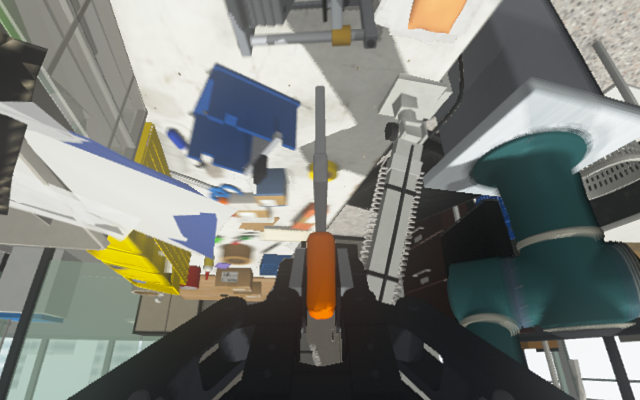

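View pics/scene10.png

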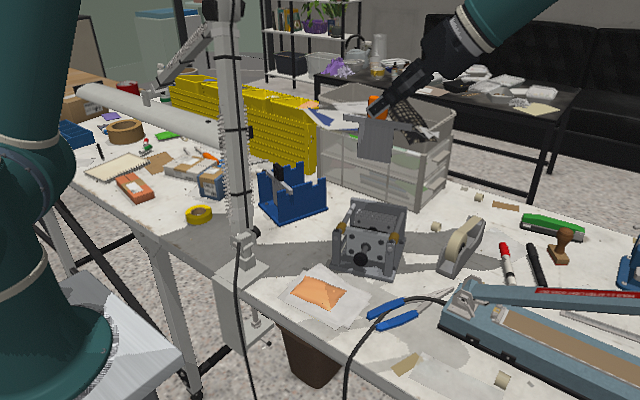

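View pics/top10.png

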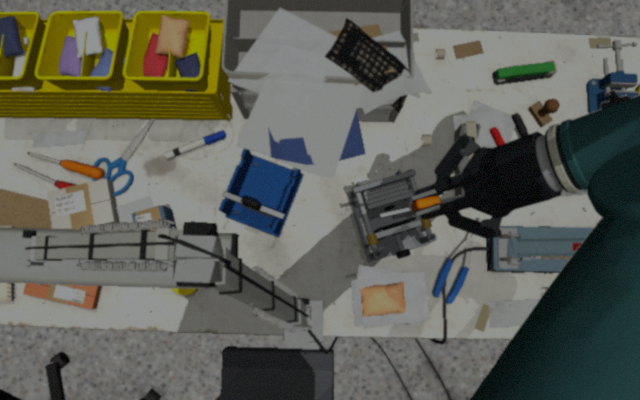

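```bash
python3 - <<'E'
from h import *
L=np.deg2rad
t,Rt=plan((.5206,-.2614,.215),yaw=.309-np.pi,lean=L(45),n=4,grip=.08)
E
```

```text
dist [   8.3    6.2 -103.4] rotvec [-0.049  0.014  0.029] n 4
  f 0.25 q [-0.74  0.45  1.46  0.41  1.91  2.14] c 0.0 elb [ 0.19 -0.13  0.71] wr [ 0.58 -0.49  0.52]
  f 0.5 q [-0.73  0.47  1.48  0.4   1.88  2.12] c 0.0 elb [ 0.19 -0.14  0.71] wr [ 0.58 -0.49  0.5 ]
  f 0.75 q [-0.72  0.49  1.5   0.39  1.84  2.09] c 0.0 elb [ 0.2  -0.14  0.7 ] wr [ 0.59 -0.48  0.47]
  f 1.0 q [-0.72  0.52  1.51  0.39  1.8   2.07] c 0.0 elb [ 0.21 -0.15  0.7 ] wr [ 0.59 -0.48  0.45]
[[-0.012,0.003,0.007,1.87,-0.28,-1.78,0.08],[-0.012,0.003,0.007,1.87,-0.27,-1.78,0.08],[-0.012,0.003,0.007,1.88,-0.26,-1.77,0.08],[-0.012,0.003,0.007,1.88,-0.25,-1.77,0.08]]
```

>>> arm_command(series=[[[-0.012,0.003,0.007,1.9,-0.3,-1.8,0.08],[-0.012,0.003,0.007,1.9,-0.3,-1.8,0.08],[-0.012,0.003,0.007,1.9,-0.25,-1.8,0.08],[-0.012,0.003,0.007,1.7,-0.25,-1.6,0.08],[0,0,0,0,0,0,0.08],[0,0,0,0,0,0,0.08]]])

```text
time: 10.9
tool_pos: [0.5244, -0.2578, 0.2166]
tcp_rot: [-0.749, 0.528, 1.782]
wrist_force: [0.2, -0.7, -1.1]
width: 0.144
```

```bash
python3 - <<'E'
from h import *
L=np.deg2rad
s,r=st()
t,Rt=plan((.5206,-.2614,.215),yaw=.309-np.pi,lean=L(45),grip=.08)
look('wrist','wrist11');look('scene','scene11');look('top','top11')
for n,b in (('scene11',(130,300,310,450)),('top11',(140,270,320,500))):
    i=cv2.imread(f'pics/{n}.png')[b[0]:b[1],b[2]:b[3]];cv2.imwrite(f'pics/{n}c.png',cv2.resize(i,None,fx=4,fy=3.5 if 'scene' in n else 4,interpolation=cv2.INTER_CUBIC))
E
```

```text
t 10.9 p [ 0.5244 -0.2578  0.2166] F [ 0.2 -0.7 -1.1] w 0.144
[[-0.222, -0.947, -0.233], [0.667, -0.321, 0.672], [-0.711, -0.006, 0.703]]
dist [-3.8 -3.6 -1.6] rotvec [ 0.017 -0.005 -0.008] n 1
  f 0.25 q [-0.71  0.52  1.51  0.38  1.8   2.06] c 0.0 elb [ 0.21 -0.15  0.7 ] wr [ 0.6  -0.48  0.45]
  f 0.5 q [-0.71  0.52  1.51  0.38  1.8   2.06] c 0.0 elb [ 0.21 -0.15  0.7 ] wr [ 0.59 -0.48  0.45]
  f 0.75 q [-0.72  0.52  1.51  0.38  1.8   2.07] c 0.0 elb [ 0.21 -0.15  0.7 ] wr [ 0.59 -0.48  0.45]
  f 1.0 q [-0.72  0.52  1.51  0.39  1.8   2.07] c 0.0 elb [ 0.21 -0.15  0.7 ] wr [ 0.59 -0.48  0.45]
[[0.017,-0.005,-0.008,-0.04,0.48,-0.26,0.08]]
```

View pics/wrist11.png

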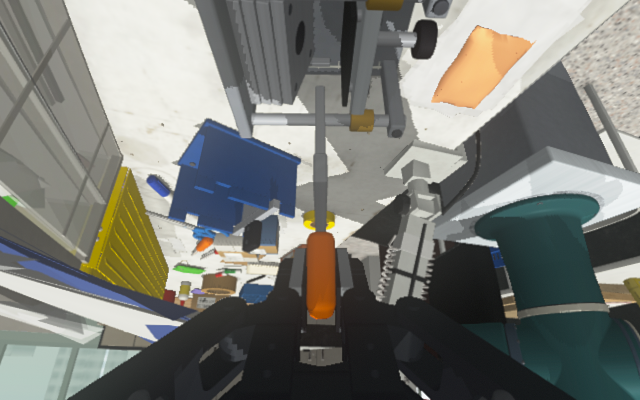

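View pics/scene11c.png

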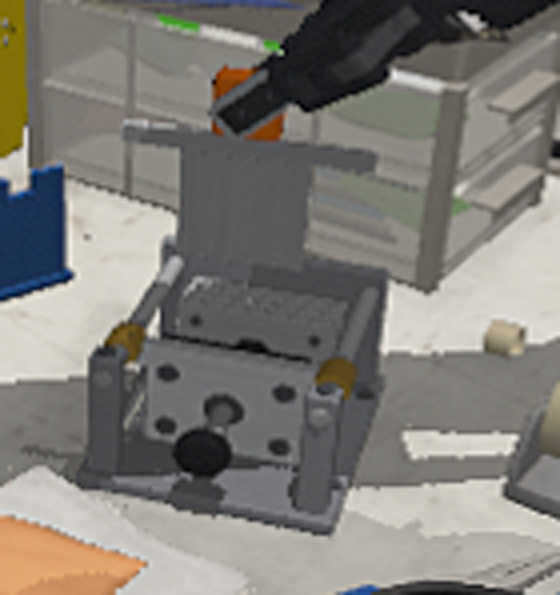

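View pics/top11c.png

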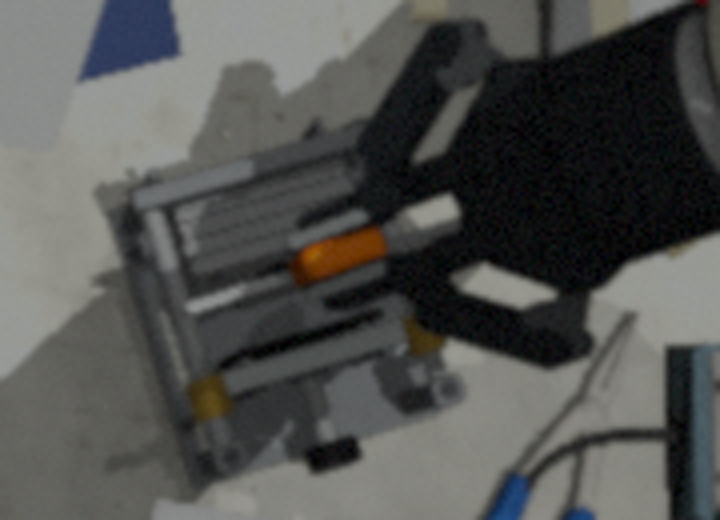

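```bash
cat > rk.py <<'E'
from h import *
o=np.array([.5247,-.2563]);YR=.309;x=np.array([np.cos(YR),np.sin(YR)]);y=np.array([-x[1],x[0]])
def tor(P): return np.c_[(P[:,:2]-o)@x,(P[:,:2]-o)@y,P[:,2]]*1000
E
python3 - <<'E'
from rk import *
for n in ('wrist11','top11','scene11'):
    z=load(n);P=cloud(z).reshape(-1,3);A=tor(P);A=A[~np.isnan(A[:,0])]
    A=A[(abs(A[:,0])<95)&(abs(A[:,1])<75)]
    g=A[(A[:,2]>160)&(A[:,2]<205)&(abs(A[:,0])<20)&(A[:,1]>20)]
    if len(g)>5: print(n,'gauge crossbar',len(g),'X',np.round(np.percentile(g[:,0],[2,50,98]),1),'Ymax',g[:,1].max(),'Z',np.round(np.percentile(g[:,2],[2,98]),1),'slope',np.polyfit(g[:,1],g[:,0],1)[0])
    b=A[(A[:,2]>82)&(A[:,2]<92)&(A[:,0]>40)&(abs(A[:,1])<57)]; 
    if len(b): print('  bstop X',np.round(np.percentile(b[:,0],[2,50,98]),1),'Z',np.median(b[:,2]),'slope',np.polyfit(b[:,1],b[:,0],1)[0])
    k=A[(A[:,2]>65)&(A[:,2]<80)&(abs(A[:,1])<40)&(A[:,0]>-45)&(A[:,0]<0)]
    h,e=np.histogram(k[:,0],np.arange(-46,2,2)); print('  keeper/pad hist',list(zip(e[:-1].astype(int).tolist(),h.tolist())))
    kn=A[(A[:,2]>30)&(A[:,2]<60)&(A[:,0]<-60)&(abs(A[:,1])<16)]; 
    if len(kn): print('  knob X',np.round(np.percentile(kn[:,0],[1,5,95]),1),'Y',np.round(np.percentile(kn[:,1],[2,98]),1),'z',np.round(np.percentile(kn[:,2],[2,98]),1))
    pl=A[(A[:,2]>12)&(A[:,2]<30)&(abs(A[:,1])<38)&(A[:,0]>-12)&(A[:,0]<20)]
    if len(pl): print('  plate foot',np.round([np.median(pl[(pl[:,2]>v)&(pl[:,2]<v+4)][:,0]) for v in (12,16,20,24)],1))
    rd=A[(A[:,2]>72)&(A[:,2]<83)&(A[:,1]>40)&(A[:,1]<60)&(A[:,0]>-15)&(A[:,0]<48)]
    if len(rd): print('  rod+ Y',np.median(rd[:,1]),'slope',np.polyfit(rd[:,0],rd[:,1],1)[0],'ztop',np.percentile(rd[:,2],95))
E
```

```text
bstop X [54.  58.1 63.6] Z 86.41238179945307 slope -0.008503247566852605
  keeper/pad hist [(-46, 0), (-44, 0), (-42, 1), (-40, 0), (-38, 1), (-36, 4), (-34, 193), (-32, 316), (-30, 319), (-28, 316), (-26, 327), (-24, 268), (-22, 9), (-20, 283), (-18, 379), (-16, 34), (-14, 0), (-12, 0), (-10, 0), (-8, 0), (-6, 0), (-4, 0), (-2, 0)]
  knob X [-78.  -77.1 -62.1] Y [-13.6   7.6] z [34.9 54.9]
  plate foot [ 7.2  8.5  9.6 10.7]
  rod+ Y 46.625470651972265 slope 0.00566772099685745 ztop 77.87705044868088
top11 gauge crossbar 111 X [-3.5 -1.3  1.5] Ymax 62.02252632165444 Z [169.8 193.1] slope -0.0030403170892301084
  bstop X [54.8 59.5 64.7] Z 86.95292402376809 slope -0.01133144866610784
  keeper/pad hist [(-46, 0), (-44, 0), (-42, 0), (-40, 0), (-38, 0), (-36, 5), (-34, 36), (-32, 54), (-30, 48), (-28, 52), (-26, 51), (-24, 24), (-22, 1), (-20, 43), (-18, 44), (-16, 13), (-14, 0), (-12, 0), (-10, 0), (-8, 0), (-6, 0), (-4, 0), (-2, 0)]
  knob X [-78.3 -77.6 -62.3] Y [-12.8  11.2] z [42.7 56.4]
  plate foot [-1.7  8.7  8.9  nan]
  rod+ Y 50.13581520548904 slope 0.0030895627304617615 ztop 79.54624119557049
scene11 gauge crossbar 244 X [-5.3 -3.   0. ] Ymax 64.0462454107088 Z [161.9 193.1] slope -0.009406928554549988
  bstop X [51.8 55.4 63.2] Z 87.52009807990083 slope -0.031829412430066845
  keeper/pad hist [(-46, 0), (-44, 0), (-42, 0), (-40, 1), (-38, 5), (-36, 54), (-34, 161), (-32, 54), (-30, 30), (-28, 26), (-26, 22), (-24, 3), (-22, 8), (-20, 27), (-18, 11), (-16, 8), (-14, 0), (-12, 0), (-10, 0), (-8, 0), (-6, 0), (-4, 0), (-2, 0)]
  knob X [-80.2 -79.7 -69.5] Y [-11.7  12. ] z [34.9 57.1]
  rod+ Y 49.136959168752725 slope 0.014469290008457631 ztop 81.26384344114004
  return _methods._mean(a, axis=axis, dtype=dtype,
  ret = ret.dtype.type(ret / rcount)
```

```bash
python3 - <<'E'
from rk import *
A=tor(cloud(load('scene11')).reshape(-1,3)); A=A[(abs(A[:,0])<20)&(A[:,1]>-45)&(A[:,1]<58)]
for lo in range(100,210,8):
    m=(A[:,2]>lo)&(A[:,2]<lo+8); 
    if m.sum()>5: print(lo,m.sum(),'X',np.round(np.median(A[m,0]),1),'Y',np.round(np.percentile(A[m,1],[2,98]),1))
plan((.5206,-.2614,.215),yaw=.309-np.pi,lean=np.pi/4,grip=.08)
E
```

```text
116 84 X -1.5 Y [-22.3  35.3]
124 114 X -1.7 Y [-23.   34.9]
132 118 X -1.8 Y [-23.6  35.9]
140 127 X -1.9 Y [-23.2  33.6]
148 119 X -2.1 Y [-23.3  33.8]
156 128 X -2.2 Y [-23.2  34. ]
164 127 X -2.5 Y [-23.9  34.6]
172 133 X -2.5 Y [-23.4  34.8]
180 207 X -2.6 Y [-42.1  56. ]
188 192 X -2.5 Y [-43.2  55.8]
196 50 X -8.0 Y [-9.5 19.7]
204 50 X -14.0 Y [-9.8 20.6]
dist [-3.9 -2.7 -2.2] rotvec [ 0.017 -0.007 -0.007] n 1
  f 0.25 q [-0.71  0.52  1.51  0.38  1.8   2.06] c 0.0 elb [ 0.21 -0.15  0.7 ] wr [ 0.6  -0.48  0.45]
  f 0.5 q [-0.71  0.52  1.51  0.38  1.8   2.06] c 0.0 elb [ 0.21 -0.15  0.7 ] wr [ 0.59 -0.48  0.45]
  f 0.75 q [-0.72  0.52  1.51  0.38  1.8   2.07] c 0.0 elb [ 0.21 -0.15  0.7 ] wr [ 0.59 -0.48  0.45]
  f 1.0 q [-0.72  0.52  1.51  0.39  1.8   2.07] c 0.0 elb [ 0.21 -0.15  0.7 ] wr [ 0.59 -0.48  0.45]
[[0.017,-0.007,-0.007,0.06,0.46,-0.25,0.08]]
```

```bash
python3 - <<'E'
from h import *
plan((.5224,-.2639,.15),yaw=.309-np.pi,lean=np.pi/4,grip=.08,n=4)
E
```

```text
dist [ -2.1  -5.2 -67.2] rotvec [ 0.017 -0.007 -0.007] n 4
  f 0.25 q [-0.71  0.53  1.52  0.38  1.78  2.05] c 0.0 elb [ 0.22 -0.15  0.69] wr [ 0.6  -0.48  0.43]
  f 0.5 q [-0.71  0.55  1.52  0.38  1.76  2.05] c 0.0 elb [ 0.22 -0.16  0.69] wr [ 0.59 -0.48  0.42]
  f 0.75 q [-0.72  0.57  1.53  0.38  1.74  2.04] c 0.0 elb [ 0.23 -0.16  0.68] wr [ 0.59 -0.48  0.4 ]
  f 1.0 q [-0.72  0.58  1.54  0.38  1.72  2.03] c 0.0 elb [ 0.23 -0.17  0.68] wr [ 0.59 -0.48  0.38]
[[0.004,-0.002,-0.002,1.12,0.1,-1.26,0.08],[0.004,-0.002,-0.002,1.12,0.1,-1.26,0.08],[0.004,-0.002,-0.002,1.12,0.1,-1.26,0.08],[0.004,-0.002,-0.002,1.11,0.09,-1.26,0.08]]
```

>>> arm_command(series=[[[0.016,-0.006,-0.006,-0.2,0.35,-0.5,0.08],[0,0,0,0.3,0,-0.3,0.08],[0,0,0,1.2,0,-1.2,0.08],[0,0,0,1.2,0,-1.2,0.08],[0,0,0,1.0,0,-1.0,0.08],[0,0,0,0.5,0,-0.5,0.08],[0,0,0,0,0,0,0.08]]])

```text
time: 11.75
tool_pos: [0.5228, -0.2668, 0.1523]
tcp_rot: [-0.737, 0.538, 1.766]
wrist_force: [0.1, -0.4, -1.7]
width: 0.141
```

```bash
python3 - <<'E'
from rk import *
s,r=st(); print('rack TCP',tor(np.array([s['tool_pos']])))
look('top','top12');look('scene','scene12')
plan((.5224,-.2639,.125),yaw=.309-np.pi,lean=np.pi/4,grip=.08)
for n in ('top12','scene12'):
    A=tor(cloud(load(n)).reshape(-1,3)); A=A[(abs(A[:,0])<20)&(A[:,1]>-55)&(A[:,1]<68)]
    for lo in range(92,140,6):
        m=(A[:,2]>lo)&(A[:,2]<lo+6)
        if m.sum()>5: print(n,lo,m.sum(),'X',np.round(np.percentile(A[m,0],[5,50,95]),1),'Y',np.round(np.percentile(A[m,1],[2,98]),1))
i=cv2.imread('pics/scene12.png')[130:300,310:450];cv2.imwrite('pics/scene12c.png',cv2.resize(i,None,fx=4,fy=3.5,interpolation=cv2.INTER_CUBIC))
E
```

```text
t 11.75 p [ 0.5228 -0.2668  0.1523] F [ 0.1 -0.4 -1.7] w 0.141
[[-0.212, -0.953, -0.216], [0.671, -0.303, 0.677], [-0.71, -0.001, 0.704]]
rack TCP [[ -4.98206014  -9.38830867 152.31024768]]
dist [ -0.8   3.1 -28.6] rotvec [ 0.001 -0.006  0.003] n 1
  f 0.25 q [-0.72  0.59  1.54  0.38  1.71  2.03] c 0.0 elb [ 0.23 -0.17  0.68] wr [ 0.59 -0.49  0.38]
  f 0.5 q [-0.72  0.59  1.54  0.38  1.7   2.02] c 0.0 elb [ 0.23 -0.17  0.67] wr [ 0.59 -0.49  0.37]
  f 0.75 q [-0.72  0.6   1.55  0.38  1.69  2.02] c 0.0 elb [ 0.24 -0.17  0.67] wr [ 0.59 -0.48  0.36]
  f 1.0 q [-0.72  0.61  1.55  0.38  1.68  2.02] c 0.0 elb [ 0.24 -0.18  0.67] wr [ 0.59 -0.48  0.36]
[[0.001,-0.006,0.003,2.26,-0.01,-1.78,0.08]]
top12 116 9 X [-6.9 -6.7 -6.2] Y [-43.1  53.8]
top12 122 116 X [-6.7 -4.4 -2.1] Y [-53.1  53. ]
top12 128 18 X [-6.2 -5.  -2.6] Y [-49.4  42.6]
scene12 92 84 X [-8.5 -6.7 -4.5] Y [-31.1  27.2]
scene12 98 83 X [-8.7 -6.6 -4.9] Y [-30.9  27.3]
scene12 104 87 X [-8.8 -6.7 -5.6] Y [-30.4  25.9]
scene12 110 90 X [-8.6 -6.9 -5.1] Y [-31.   26.3]
scene12 116 136 X [-8.4 -6.8 -4.9] Y [-52.6  53.5]
scene12 122 171 X [-8.6 -6.9 -4.8] Y [-52.2  52.6]
scene12 128 92 X [-10.6  -6.6  -3. ] Y [-53.  55.]
scene12 134 29 X [-19.4 -11.3  -6.7] Y [-17.8   9.4]
```

View pics/scene12c.png

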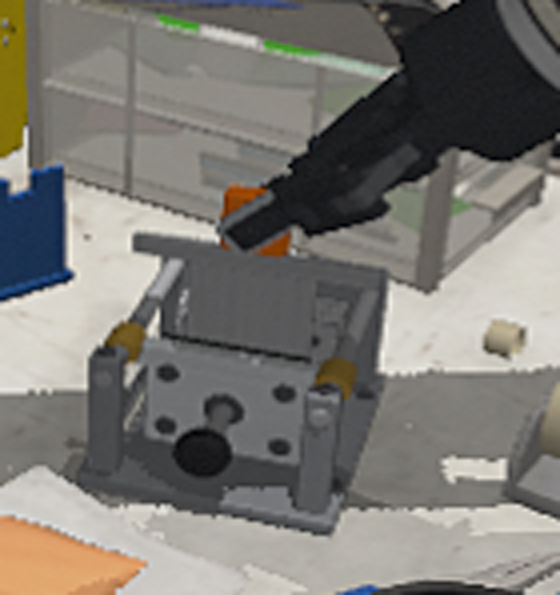

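>>> arm_command(series=[[[0,0,0,0.7,0,-0.65,0.08],[0,0,0,0.7,0,-0.65,0.08],[0,0,0,0.4,0,-0.4,0.08],[0,0,0,0.3,0,-0.3,0.08],[0,0,0,0,0,0,0.08]]])

```text
time: 12.35
tool_pos: [0.5242, -0.2669, 0.1236]
tcp_rot: [-0.743, 0.537, 1.765]
wrist_force: [-0.9, 0.4, -0.5]
width: 0.147
```

```bash
python3 - <<'E'
from rk import *
s,r=st(); print('rack TCP',tor(np.array([s['tool_pos']])))
E
```

```text
t 12.35 p [ 0.5242 -0.2669  0.1236] F [-0.9  0.4 -0.5] w 0.147
[[-0.21, -0.953, -0.219], [0.669, -0.303, 0.679], [-0.713, -0.004, 0.701]]
rack TCP [[ -3.69925238  -9.94787644 123.60095207]]
```

>>> arm_command(series=[[[0,0,0,0.25,0,-0.25,0.08],[0,0,0,0.15,0,-0.15,0.08],[0,0,0,0,0,0,0.08]]])

```text
time: 12.65
tool_pos: [0.5244, -0.2671, 0.1178]
tcp_rot: [-0.744, 0.537, 1.764]
wrist_force: [-0.3, 0.1, -2.0]
width: 0.145
```

```bash
python3 - <<'E'
from rk import *
s,r=st(); print('rack TCP',tor(np.array([s['tool_pos']])))
look('top','top13');look('scene','scene13')
for n in ('top13','scene13'):
    A=tor(cloud(load(n)).reshape(-1,3)); A=A[(abs(A[:,0])<15)&(A[:,1]>-65)&(A[:,1]<68)]
    for lo in range(76,104,4):
        m=(A[:,2]>lo)&(A[:,2]<lo+4)
        if m.sum()>5: print(n,lo,m.sum(),'X',np.round(np.percentile(A[m,0],[5,50,95]),1),'Y',np.round(np.percentile(A[m,1],[2,98]),1))
E
```

```text
t 12.65 p [ 0.5244 -0.2671  0.1178] F [-0.3  0.1 -2. ] w 0.145
[[-0.209, -0.953, -0.219], [0.669, -0.303, 0.679], [-0.713, -0.005, 0.701]]
rack TCP [[ -3.53790979 -10.20869202 117.83397828]]
top13 76 73 X [-13.    3.3  13.5] Y [-54.2  53.8]
top13 80 10 X [-7.8 -1.8  7.2] Y [-50.1  51.1]
top13 84 6 X [-5.2 -5.1 -3.1] Y [-25.8  53.2]
top13 88 70 X [-5.2 -2.9 -0.6] Y [-54.5  52.9]
top13 92 53 X [-5.1 -2.7 -0.6] Y [-53.5  48.2]
scene13 76 82 X [-13.3  -5.3  -2.2] Y [-53.6  53.8]
scene13 80 86 X [-8.4 -4.9 -3. ] Y [-51.8  51.5]
scene13 84 101 X [-7.1 -5.1 -3.1] Y [-59.   51.2]
scene13 88 100 X [-7.3 -5.3 -3.6] Y [-58.6  52. ]
scene13 92 118 X [-7.1 -4.8 -0.8] Y [-58.4  51.6]
scene13 96 17 X [-10.6  -8.2  -5.5] Y [-18.2  22.5]
scene13 100 13 X [-14.7  -9.2  -5.2] Y [-18.4   1.2]
```

>>> arm_command(series=[[[0,0,0,0.1,0,-0.1,0.08],[0,0,0,0.1,0,-0.1,0.08],[0,0,0,0,0,0,0.08]]])

```text
time: 13.05
tool_pos: [0.5248, -0.2674, 0.1162]
tcp_rot: [-0.745, 0.537, 1.764]
wrist_force: [-0.1, -0.2, -0.6]
width: 0.14
```

>>> arm_command(series=[[[0,0,0,0.05,0,-0.05,0.08],[0,0,0,0,0,0,0.08]]])

```text
time: 13.25
tool_pos: [0.5248, -0.2675, 0.1162]
tcp_rot: [-0.745, 0.536, 1.764]
wrist_force: [0.2, 0.5, -0.8]
width: 0.142
```

>>> arm_command(series=[[[0,0,0,0,0,0,0.35],[0,0,0,0,0,0,0.35],[0,0,0,0,0,0,0.35],[0,0,0,0,0,0,0.35]]])

```text
time: 13.65
tool_pos: [0.5251, -0.2675, 0.1163]
tcp_rot: [-0.746, 0.536, 1.763]
wrist_force: [0.0, 0.0, 0.3]
width: 0.348
```

>>> arm_command(series=[[[0,0,0,-1,0,0,0.35],[0,0,0,-3,0,0,0.35],[0,0,0,-4,0,0,0.35],[0,0,0,-4,0,0,0.35],[0,0,0,0,0,0,0.35]]])

```text
time: 14.15
tool_pos: [0.5503, -0.3502, 0.2054]
tcp_rot: [-0.742, 0.536, 1.766]
wrist_force: [-0.1, 0.0, 0.6]
width: 0.353
```

```bash
python3 - <<'E'
from rk import *
s,r=st(); print('rack TCP',tor(np.array([s['tool_pos']])))
look('top','top14');look('scene','scene14');look('wrist','wrist14')
i=cv2.imread('pics/scene14.png')[130:300,310:450];cv2.imwrite('pics/scene14c.png',cv2.resize(i,None,fx=4,fy=3.5,interpolation=cv2.INTER_CUBIC))
E
```

```text
t 14.15 p [ 0.5503 -0.3502  0.2054] F [-0.1  0.   0.6] w 0.353
[[-0.211, -0.953, -0.22], [0.67, -0.304, 0.677], [-0.712, -0.004, 0.702]]
rack TCP [[ -4.20184516 -97.20014292 205.37917867]]
```

View pics/scene14c.png

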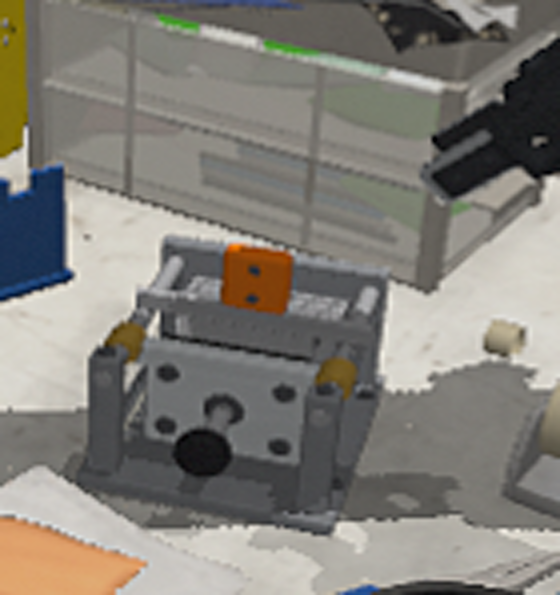

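View pics/wrist14.png

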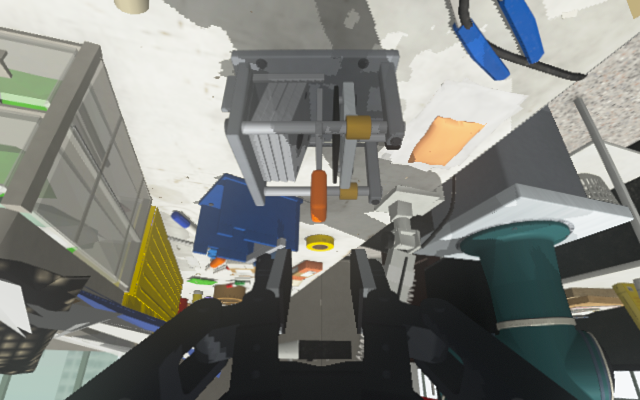

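```bash
python3 - <<'E'
from rk import *
w=o+(-.115)*x
print(w)
t,Rt=plan((w[0],w[1],.20),yaw=.309-np.pi,lean=0,grip=0)
t,Rt=plan((w[0],w[1],.058),yaw=.309-np.pi,lean=0,grip=0,p0=t,R0=Rt)
E
```

```text
[ 0.41514661 -0.29127221]
dist [-132.9   54.5   -0.2] rotvec [ 0.002  0.787 -0.001] n 6
  f 0.25 q [-0.76  0.5   1.49  0.27  1.68  2.03] c 0.0 elb [ 0.2  -0.15  0.7 ] wr [ 0.57 -0.51  0.47]
  f 0.5 q [-0.74  0.33  1.67  0.19  1.49  2.04] c 0.0 elb [ 0.14 -0.09  0.74] wr [ 0.52 -0.44  0.5 ]
  f 0.75 q [-0.71  0.16  1.84  0.11  1.31  2.09] c 0.0 elb [ 0.08 -0.03  0.76] wr [ 0.47 -0.37  0.52]
  f 1.0 q [-0.66 -0.01  2.01  0.    1.14  2.17] c 0.0 elb [0.01 0.02 0.76] wr [ 0.42 -0.29  0.53]
[[0.0,0.131,-0.0,1.09,1.83,1.09,0],[0.0,0.131,-0.0,0.94,1.83,1.22,0],[0.0,0.131,-0.0,0.77,1.83,1.33,0],[0.0,0.131,-0.0,0.59,1.83,1.42,0],[0.0,0.131,-0.0,0.4,1.83,1.49,0],[0.0,0.131,-0.0,0.2,1.83,1.53,0]]
dist [   0.    0. -142.] rotvec [0. 0. 0.] n 4
  f 0.25 q [-0.66  0.02  2.05  0.    1.07  2.17] c 0.0 elb [0.03 0.01 0.76] wr [ 0.42 -0.29  0.49]
  f 0.5 q [-0.66  0.06  2.08 -0.    1.    2.17] c 0.0 elb [0.04 0.   0.76] wr [ 0.42 -0.29  0.46]
  f 0.75 q [-0.66  0.11  2.11  0.    0.92  2.17] c 0.0 elb [ 0.06 -0.01  0.76] wr [ 0.42 -0.29  0.42]
  f 1.0 q [-0.66  0.16  2.13  0.    0.85  2.17] c 0.0 elb [ 0.08 -0.03  0.76] wr [ 0.42 -0.29  0.38]
[[0.0,0.0,0.0,3.55,0.0,0.0,0],[0.0,0.0,0.0,3.55,0.0,0.0,0],[0.0,0.0,0.0,3.55,0.0,0.0,0],[0.0,0.0,0.0,3.55,0.0,0.0,0]]
```

>>> arm_command(series=[[[0,0.131,0,0.9,1.9,1.1,0],[0,0.131,0,0.9,1.9,1.2,0],[0,0.131,0,0.8,1.9,1.3,0],[0,0.131,0,0.6,1.9,1.4,0],[0,0.131,0,0.4,1.9,1.5,0],[0,0.131,0,0.2,1.9,1.5,0],[0,0,0,0,0,0,0],[0,0,0,0,0,0,0]]], newtons=60)

```text
time: 15.1
tool_pos: [0.3928, -0.2773, 0.1725]
tcp_rot: [-1.419, 1.053, 1.465]
wrist_force: [-0.0, -0.7, 0.5]
width: 0.004
```

```bash
python3 - <<'E'
from rk import *
s,r=st(); print('rack TCP',tor(np.array([s['tool_pos']])))
w=o+(-.115)*x
t,Rt=plan((w[0],w[1],.14),yaw=.309-np.pi,lean=0,grip=0)
look('scene','scene15');look('top','top15')
A=tor(cloud(load('top15')).reshape(-1,3)); A=A[(abs(A[:,0])<95)&(abs(A[:,1])<75)]
k=A[(A[:,2]>65)&(A[:,2]<80)&(abs(A[:,1])<40)&(A[:,0]>-45)&(A[:,0]<0)]
h,e=np.histogram(k[:,0],np.arange(-46,2,2)); print(list(zip(e[:-1].astype(int).tolist(),h.tolist())))
i=cv2.imread('pics/top15.png')[140:290,320:480];cv2.imwrite('pics/top15c.png',cv2.resize(i,None,fx=4,fy=3.8,interpolation=cv2.INTER_CUBIC))
E
```

```text
t 15.1 p [ 0.3928 -0.2773  0.1725] F [-0.  -0.7  0.5] w 0.004
[[-0.027, -0.949, -0.313], [0.006, -0.313, 0.95], [-1.0, 0.024, 0.014]]
rack TCP [[-132.04202139   20.11503436  172.52032312]]
dist [ 22.4 -14.  -32.5] rotvec [ 0.009  0.014 -0.024] n 1
  f 0.25 q [-0.66 -0.    2.08 -0.01  1.09  2.17] c 0.0 elb [0.01 0.02 0.76] wr [ 0.41 -0.28  0.49]
  f 0.5 q [-0.66  0.02  2.07 -0.01  1.06  2.17] c 0.0 elb [0.02 0.02 0.76] wr [ 0.41 -0.29  0.48]
  f 0.75 q [-0.66  0.03  2.07 -0.    1.04  2.17] c 0.0 elb [0.03 0.01 0.76] wr [ 0.41 -0.29  0.48]
  f 1.0 q [-0.66  0.05  2.07  0.    1.02  2.17] c 0.0 elb [0.04 0.   0.76] wr [ 0.42 -0.29  0.47]
[[0.009,0.014,-0.024,3.18,-1.76,-2.07,0]]
[(-46, 0), (-44, 0), (-42, 0), (-40, 0), (-38, 0), (-36, 5), (-34, 38), (-32, 51), (-30, 53), (-28, 48), (-26, 48), (-24, 25), (-22, 2), (-20, 44), (-18, 43), (-16, 13), (-14, 0), (-12, 0), (-10, 0), (-8, 0), (-6, 10), (-4, 0), (-2, 0)]
```

View pics/top15c.png

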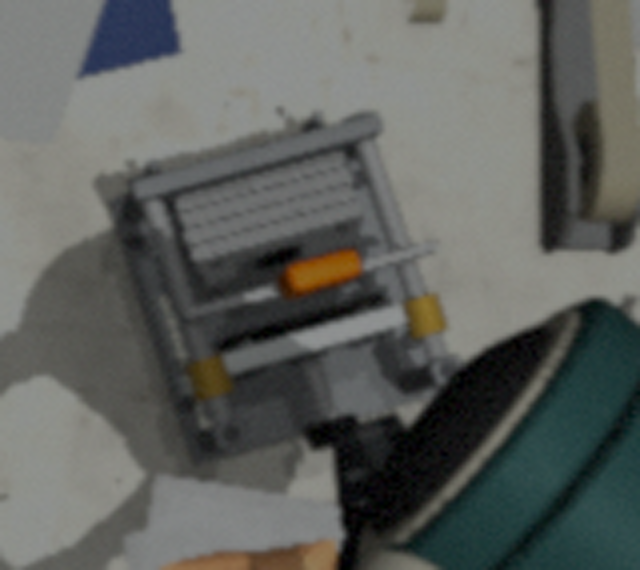

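View pics/scene15.png

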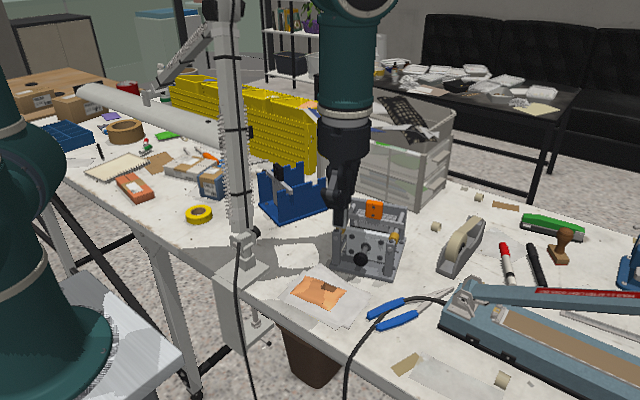

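>>> arm_command(series=[[[0.004,0.007,-0.012,1.5,-0.9,-1.0,0],[0.004,0.007,-0.012,1.5,-0.8,-1.0,0],[0,0,0,2,0,0,0],[0,0,0,2,0,0,0],[0,0,0,2,0,0,0],[0,0,0,0,0,0,0]]])

```text
time: 15.8
tool_pos: [0.4258, -0.3008, 0.0792]
tcp_rot: [-1.432, 1.046, 1.429]
wrist_force: [-0.5, 1.6, -0.1]
width: -0.0
```

```bash
python3 - <<'E'
from rk import *
s,r=st(); print('rack TCP',tor(np.array([s['tool_pos']])))
w=o+(-.11)*x
t,Rt=plan((w[0],w[1],.058),yaw=.309-np.pi,lean=0,grip=0)
E
```

```text
t 15.8 p [ 0.4258 -0.3008  0.0792] F [-0.5  1.6 -0.1] w -0.0
[[0.003, -0.953, -0.301], [0.001, -0.301, 0.953], [-1.0, -0.003, -0.0]]
rack TCP [[-107.78465008  -12.27704178   79.20210199]]
dist [ -5.8  11.  -21.2] rotvec [-0.003 -0.     0.003] n 1
  f 0.25 q [-0.66  0.15  2.1   0.    0.89  2.17] c 0.0 elb [ 0.08 -0.03  0.76] wr [ 0.42 -0.3   0.4 ]
  f 0.5 q [-0.66  0.16  2.11  0.    0.88  2.17] c 0.0 elb [ 0.08 -0.03  0.76] wr [ 0.42 -0.3   0.4 ]
  f 0.75 q [-0.66  0.16  2.12  0.    0.86  2.17] c 0.0 elb [ 0.08 -0.03  0.76] wr [ 0.42 -0.29  0.39]
  f 1.0 q [-0.65  0.16  2.12  0.    0.85  2.18] c 0.0 elb [ 0.08 -0.03  0.76] wr [ 0.42 -0.29  0.38]
[[-0.003,-0.0,0.003,2.12,0.23,1.23,0]]
```

>>> arm_command(series=[[[-0.003,0,0.003,1.0,0.1,0.6,0],[0,0,0,1.0,0.1,0.5,0],[0,0,0,0.3,0,0,0],[0,0,0,0,0,0,0]]])

```text
time: 16.2
tool_pos: [0.423, -0.2927, 0.0555]
tcp_rot: [-1.434, 1.047, 1.431]
wrist_force: [0.4, 0.1, 0.3]
width: 0.001
```

```bash
python3 - <<'E'
from rk import *
s,r=st(); print('rack TCP',tor(np.array([s['tool_pos']])))
look('scene','scene16')
i=cv2.imread('pics/scene16.png')[130:300,310:450];cv2.imwrite('pics/scene16c.png',cv2.resize(i,None,fx=4,fy=3.5,interpolation=cv2.INTER_CUBIC))
E
```

```text
t 16.2 p [ 0.423  -0.2927  0.0555] F [0.4 0.1 0.3] w 0.001
[[0.001, -0.953, -0.304], [-0.0, -0.304, 0.953], [-1.0, -0.001, -0.001]]
rack TCP [[-107.92536695   -3.70717947   55.46994193]]
```

View pics/scene16c.png

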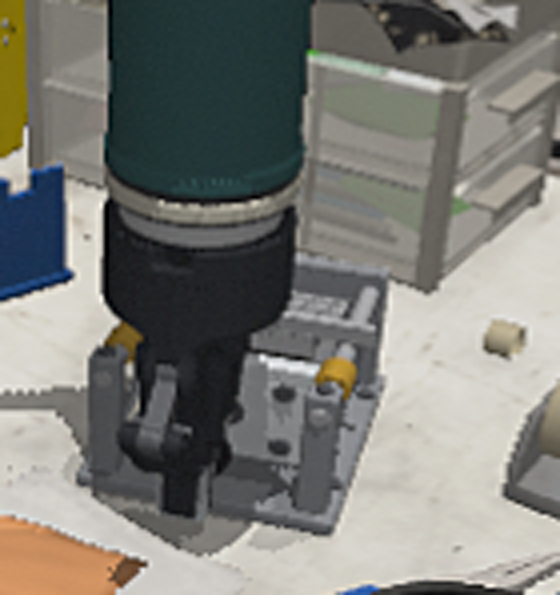

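>>> arm_command(series=[[[0,0,0,0,-0.5,0.3,0],[0,0,0,0,-0.4,0,0],[0,0,0,0,-0.3,0,0],[0,0,0,0,-0.2,0,0],[0,0,0,0,-0.2,0,0]]])

```text
time: 16.75
tool_pos: [0.4385, -0.2855, 0.0579]
tcp_rot: [-1.438, 1.048, 1.431]
wrist_force: [-3.5, -2.9, 0.1]
width: -0.003
```

>>> arm_command(series=[[[0,0,0,0,-0.2,0,0],[0,0,0,0,-0.2,0,0],[0,0,0,0,-0.2,0,0],[0,0,0,0,-0.2,0,0]]])

```text
time: 17.15
tool_pos: [0.4427, -0.2842, 0.058]
tcp_rot: [-1.435, 1.053, 1.439]
wrist_force: [-4.8, -2.7, 2.6]
width: 0.002
```

```bash
python3 - <<'E'
from rk import *
s,r=st(); print('rack TCP',tor(np.array([s['tool_pos']])),'Fx_r',np.array(s['wrist_force'])[:2]@x)
E
```

```text
t 17.15 p [ 0.4427 -0.2842  0.058 ] F [-4.8 -2.7  2.6] w 0.002
[[-0.006, -0.952, -0.307], [-0.005, -0.307, 0.952], [-1.0, 0.008, -0.003]]
rack TCP [[-86.58136875  -1.61545622  57.99395079]] Fx_r -5.3629057796037065
```

>>> arm_command(series=[[[0,0,0,0,-0.3,0,0],[0,0,0,0,-0.3,0,0],[0,0,0,0,-0.3,0,0],[0,0,0,0,-0.3,0,0],[0,0,0,0,-0.3,0,0]]])

```text
time: 17.65
tool_pos: [0.4519, -0.2812, 0.0581]
tcp_rot: [-1.431, 1.061, 1.45]
wrist_force: [-4.5, -2.1, 3.0]
width: -0.003
```

```bash
python3 - <<'E'
from rk import *
s,r=st(); print('rack TCP',tor(np.array([s['tool_pos']])),'Fx_r',np.array(s['wrist_force'])[:2]@x)
look('scene','scene17');look('top','top17')
A=tor(cloud(load('top17')).reshape(-1,3)); A=A[(abs(A[:,0])<95)&(abs(A[:,1])<75)]
k=A[(A[:,2]>65)&(A[:,2]<80)&(abs(A[:,1])<40)&(A[:,0]>-45)&(A[:,0]<12)]
h,e=np.histogram(k[:,0],np.arange(-46,12,2)); print(list(zip(e[:-1].astype(int).tolist(),h.tolist())))
i=cv2.imread('pics/top17.png')[140:290,320:480];cv2.imwrite('pics/top17c.png',cv2.resize(i,None,fx=4,fy=3.8,interpolation=cv2.INTER_CUBIC))
E
```

```text
t 17.65 p [ 0.4519 -0.2812  0.0581] F [-4.5 -2.1  3. ] w -0.003
[[-0.018, -0.951, -0.309], [-0.007, -0.309, 0.951], [-1.0, 0.019, -0.001]]
rack TCP [[-76.91200285  -1.57932537  58.12975204]] Fx_r -4.894632636592061
[(-46, 0), (-44, 0), (-42, 0), (-40, 0), (-38, 0), (-36, 0), (-34, 0), (-32, 0), (-30, 0), (-28, 0), (-26, 0), (-24, 0), (-22, 0), (-20, 1), (-18, 18), (-16, 22), (-14, 24), (-12, 24), (-10, 25), (-8, 11), (-6, 0), (-4, 27), (-2, 18), (0, 5), (2, 0), (4, 0), (6, 0), (8, 0)]
```

View pics/top17c.png

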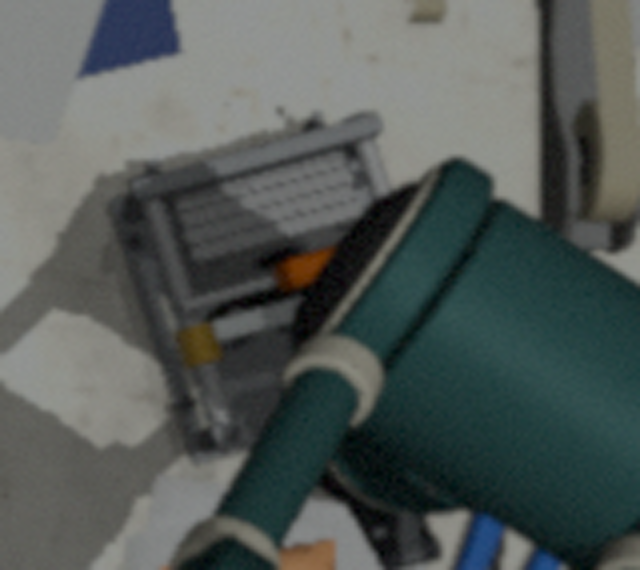

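>>> arm_command(series=[[[0,0,0.004,0,-0.3,0,0],[0,0,0.004,0,-0.3,0,0],[0,0,0.004,0,-0.3,0,0]]])

```text
time: 18.05
tool_pos: [0.4565, -0.2797, 0.0583]
tcp_rot: [-1.423, 1.077, 1.467]
wrist_force: [-9.9, -5.0, 6.3]
width: -0.001
```

```bash
python3 - <<'E'
from rk import *
s,r=st(); print('rack TCP',tor(np.array([s['tool_pos']])),'Fx_r',np.array(s['wrist_force'])[:2]@x)
E
```

```text
t 18.05 p [ 0.4565 -0.2797  0.0583] F [-9.9 -5.   6.3] w -0.001
[[-0.039, -0.95, -0.31], [-0.012, -0.31, 0.951], [-0.999, 0.041, 0.001]]
rack TCP [[-72.09942906  -1.58820658  58.34846543]] Fx_r -10.919993017691043
```

>>> arm_command(series=[[[0,0,-0.02,0,-0.25,0,0],[0,0,-0.02,0,-0.25,0,0],[0,0,-0.02,0,-0.25,0,0],[0,0,-0.01,0,-0.25,0,0]]])

```text
time: 18.45
tool_pos: [0.4569, -0.2797, 0.0577]
tcp_rot: [-1.442, 1.028, 1.436]
wrist_force: [-10.4, -5.4, 5.1]
width: 0.003
```

```bash
python3 - <<'E'
from rk import *
s,r=st(); print('rack TCP',tor(np.array([s['tool_pos']])),'Fx_r',np.array(s['wrist_force'])[:2]@x)
E
```

```text
t 18.45 p [ 0.4569 -0.2797  0.0577] F [-10.4  -5.4   5.1] w 0.003
[[0.009, -0.949, -0.316], [0.007, -0.316, 0.949], [-1.0, -0.011, 0.004]]
rack TCP [[-71.67385904  -1.65618655  57.70962188]] Fx_r -11.541627366778613
```

>>> arm_command(series=[[[0,0,0,0,-0.4,0,0],[0,0,0,0,-0.4,0,0],[0,0,0,0,-0.4,0,0]]])

```text
time: 18.75
tool_pos: [0.4603, -0.2786, 0.0579]
tcp_rot: [-1.436, 1.038, 1.45]
wrist_force: [-9.8, -4.0, 5.2]
width: -0.001
```

```bash
python3 - <<'E'
from rk import *
s,r=st(); print('rack TCP',tor(np.array([s['tool_pos']])),'Fx_r',np.array(s['wrist_force'])[:2]@x)
E
```

```text
t 18.75 p [ 0.4603 -0.2786  0.0579] F [-9.8 -4.   5.2] w -0.001
[[-0.006, -0.948, -0.318], [0.005, -0.318, 0.948], [-1.0, 0.004, 0.007]]
rack TCP [[-68.14367436  -1.66803674  57.87155317]] Fx_r -10.56184665273942
```

>>> arm_command(series=[[[0,0,-0.006,0,-0.4,0,0],[0,0,-0.006,0,-0.4,0,0],[0,0,-0.006,0,-0.4,0,0]]])

```text
time: 19.05
tool_pos: [0.4645, -0.2773, 0.0579]
tcp_rot: [-1.437, 1.032, 1.452]
wrist_force: [-10.3, -4.9, 6.1]
width: -0.003
```

```bash
python3 - <<'E'
from rk import *
s,r=st(); print('rack TCP',tor(np.array([s['tool_pos']])),'Fx_r',np.array(s['wrist_force'])[:2]@x)
look('top','top18')
A=tor(cloud(load('top18')).reshape(-1,3)); A=A[(abs(A[:,0])<95)&(abs(A[:,1])<75)]
k=A[(A[:,2]>65)&(A[:,2]<80)&(abs(A[:,1])<40)&(A[:,0]>-25)&(A[:,0]<24)]
h,e=np.histogram(k[:,0],np.arange(-25,24,2)); print(list(zip(e[:-1].astype(int).tolist(),h.tolist())))
E
```

```text
t 19.05 p [ 0.4645 -0.2773  0.0579] F [-10.3  -4.9   6.1] w -0.003
[[-0.004, -0.947, -0.321], [0.008, -0.321, 0.947], [-1.0, 0.001, 0.009]]
rack TCP [[-63.73234564  -1.68985145  57.85295011]] Fx_r -11.338504662158376
[(-25, 0), (-23, 0), (-21, 0), (-19, 0), (-17, 0), (-15, 0), (-13, 0), (-11, 0), (-9, 0), (-7, 5), (-5, 26), (-3, 22), (-1, 23), (1, 26), (3, 30), (5, 10), (7, 22), (9, 24), (11, 13), (13, 0), (15, 0), (17, 0), (19, 0), (21, 16)]
```

>>> arm_command(series=[[[0,0,-0.006,0,-0.4,0,0],[0,0,-0.006,0,-0.4,0,0]]])

```text
time: 19.3
tool_pos: [0.4676, -0.2763, 0.0578]
tcp_rot: [-1.438, 1.028, 1.452]
wrist_force: [-9.4, -5.5, 6.0]
width: -0.001
```

>>> arm_command(series=[[[0,0,-0.006,0,-0.4,0,0],[0,0,-0.006,0,-0.4,0,0]]])

```text
time: 19.5
tool_pos: [0.4704, -0.2754, 0.0578]
tcp_rot: [-1.439, 1.024, 1.452]
wrist_force: [-12.7, -7.2, 6.9]
width: 0.002
```

```bash
python3 - <<'E'
from rk import *
s,r=st(); print('rack TCP',tor(np.array([s['tool_pos']])),'Fx_r',np.array(s['wrist_force'])[:2]@x)
look('top','top19')
A=tor(cloud(load('top19')).reshape(-1,3)); A=A[(abs(A[:,0])<95)&(abs(A[:,1])<75)]
k=A[(A[:,2]>65)&(A[:,2]<80)&(abs(A[:,1])<40)&(A[:,0]>-25)&(A[:,0]<56)]
h,e=np.histogram(k[:,0],np.arange(-25,56,2)); print(list(zip(e[:-1].astype(int).tolist(),h.tolist())))
i=cv2.imread('pics/top19.png')[140:290,320:480];cv2.imwrite('pics/top19c.png',cv2.resize(i,None,fx=4,fy=3.8,interpolation=cv2.INTER_CUBIC))
E
```

```text
t 19.5 p [ 0.4704 -0.2754  0.0578] F [-12.7  -7.2   6.9] w 0.002
[[-0.0, -0.946, -0.324], [0.013, -0.324, 0.946], [-1.0, -0.004, 0.012]]
rack TCP [[-57.55656029  -1.71875899  57.75631968]] Fx_r -14.25914514854806
[(-25, 0), (-23, 0), (-21, 0), (-19, 0), (-17, 0), (-15, 0), (-13, 0), (-11, 0), (-9, 0), (-7, 0), (-5, 0), (-3, 0), (-1, 2), (1, 22), (3, 22), (5, 25), (7, 26), (9, 27), (11, 15), (13, 28), (15, 24), (17, 11), (19, 0), (21, 0), (23, 1), (25, 22), (27, 21), (29, 21), (31, 33), (33, 43), (35, 50), (37, 48), (39, 52), (41, 47), (43, 48), (45, 50), (47, 46), (49, 47), (51, 48), (53, 70)]
```

View pics/top19c.png

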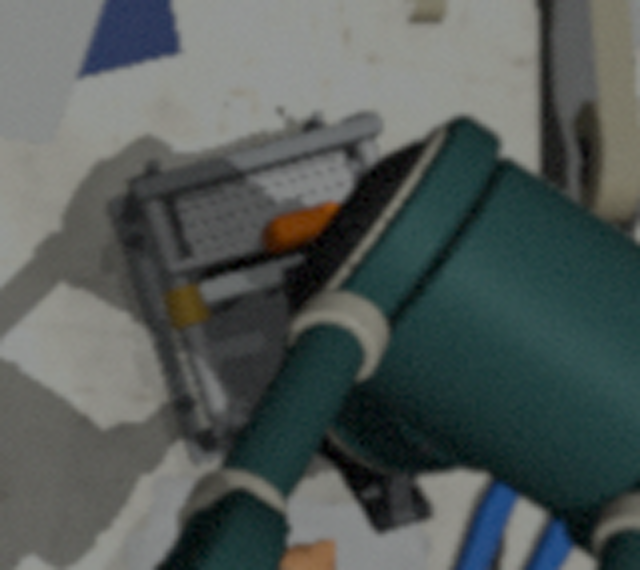

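>>> arm_command(series=[[[0,0,-0.004,0,-0.4,0,0],[0,0,-0.004,0,-0.4,0,0]]])

```text
time: 19.75
tool_pos: [0.471, -0.2753, 0.0578]
tcp_rot: [-1.437, 1.026, 1.461]
wrist_force: [-15.7, -7.7, 9.0]
width: -0.001
```

>>> arm_command(series=[[[0,0,-0.004,0,-0.4,0,0],[0,0,-0.004,0,-0.4,0,0]]])

```text
time: 19.95
tool_pos: [0.4711, -0.2753, 0.058]
tcp_rot: [-1.434, 1.029, 1.47]
wrist_force: [-15.5, -6.2, 8.1]
width: -0.0
```

```bash
python3 - <<'E'
from rk import *
s,r=st(); print('rack TCP',tor(np.array([s['tool_pos']])),'Fx_r',np.array(s['wrist_force'])[:2]@x)
E
```

```text
t 19.95 p [ 0.4711 -0.2753  0.058 ] F [-15.5  -6.2   8.1] w -0.0
[[-0.015, -0.944, -0.33], [0.013, -0.33, 0.944], [-1.0, 0.01, 0.017]]
rack TCP [[-56.87556367  -1.82783091  57.96550355]] Fx_r -16.612146752719397
```

>>> arm_command(series=[[[0,0,-0.01,0,-0.5,0,0],[0,0,-0.008,0,-0.6,0,0]]])

```text
time: 20.15
tool_pos: [0.4718, -0.2751, 0.0579]
tcp_rot: [-1.434, 1.026, 1.476]
wrist_force: [-24.1, -12.9, 14.7]
width: -0.002
```

```bash
python3 - <<'E'
from rk import *
s,r=st(); print('rack TCP',tor(np.array([s['tool_pos']])),'Fx_r',np.array(s['wrist_force'])[:2]@x)
look('top','top20')
A=tor(cloud(load('top20')).reshape(-1,3)); A=A[(abs(A[:,0])<95)&(abs(A[:,1])<75)]
k=A[(A[:,2]>62)&(A[:,2]<80)&(A[:,1]>5)&(abs(A[:,1])<38)&(A[:,0]>-5)&(A[:,0]<56)]
for e in range(-4,56,2):
    m=(k[:,0]>=e)&(k[:,0]<e+2); print(e,m.sum(),np.round(np.median(k[m,2]),1) if m.sum() else '',end=' | ')
E
```

```text
t 20.15 p [ 0.4718 -0.2751  0.0579] F [-24.1 -12.9  14.7] w -0.002
[[-0.018, -0.942, -0.334], [0.016, -0.334, 0.942], [-1.0, 0.012, 0.021]]
rack TCP [[-56.1493384   -1.85165774  57.88142677]] Fx_r -26.891206806476227
-4 0  | -2 0  | 0 6 65.1 | 2 24 74.1 | 4 19 75.3 | 6 20 75.0 | 8 22 75.5 | 10 19 75.7 | 12 16 72.5 | 14 24 73.0 | 16 20 73.7 | 18 0  | 20 0  | 22 0  | 24 12 70.3 | 26 20 69.0 | 28 20 69.2 | 30 20 69.2 | 32 21 69.4 | 34 17 69.8 | 36 24 69.5 | 38 19 68.9 | 40 19 70.0 | 42 22 69.0 | 44 21 70.0 | 46 19 68.7 | 48 18 69.1 | 50 21 68.8 | 52 19 69.7 | 54 23 71.2 |
```

>>> arm_command(series=[[[0,0,0,0,0.2,0,0],[0,0,0,0,0.3,0,0],[0,0,0,0,0.5,0,0],[0,0,0,0,1.0,0,0],[0,0,0,0,2.0,0,0],[0,0,0,0,2.0,0,0]]])

```text
time: 20.8
tool_pos: [0.4149, -0.2964, 0.0594]
tcp_rot: [-1.437, 1.024, 1.475]
wrist_force: [-0.7, -0.6, -0.0]
width: 0.002
```

```bash
python3 - <<'E'
from rk import *
s,r=st(); print('rack TCP',tor(np.array([s['tool_pos']])),'Fx_r',np.array(s['wrist_force'])[:2]@x)
w=o+(-.12)*x
t,Rt=plan((w[0],w[1],.25),yaw=.309-np.pi,lean=0,grip=0.35,n=6)
E
```

```text
t 20.8 p [ 0.4149 -0.2964  0.0594] F [-0.7 -0.6 -0. ] w 0.002
[[-0.015, -0.942, -0.336], [0.014, -0.336, 0.942], [-1.0, 0.01, 0.019]]
rack TCP [[-116.81259828   -4.77992181   59.40779687]] Fx_r -0.8327544008974489
dist [ -4.5   3.6 190.6] rotvec [ 0.033  0.019 -0.01 ] n 6
  f 0.25 q [-0.67  0.1   2.09  0.    0.97  2.13] c 0.0 elb [ 0.06 -0.01  0.76] wr [ 0.42 -0.3   0.43]
  f 0.5 q [-0.67  0.04  2.05  0.    1.06  2.14] c 0.0 elb [0.03 0.01 0.76] wr [ 0.42 -0.3   0.48]
  f 0.75 q [-0.67 -0.01  2.01  0.    1.15  2.15] c 0.0 elb [0.01 0.02 0.76] wr [ 0.41 -0.29  0.53]
  f 1.0 q [-0.67 -0.06  1.96 -0.    1.24  2.16] c 0.0 elb [-0.01  0.04  0.76] wr [ 0.41 -0.29  0.58]
[[0.006,0.003,-0.002,-3.17,0.08,0.14,0.35],[0.006,0.003,-0.002,-3.17,0.08,0.13,0.35],[0.006,0.003,-0.002,-3.17,0.07,0.12,0.35],[0.006,0.003,-0.002,-3.18,0.07,0.11,0.35],[0.006,0.003,-0.002,-3.18,0.06,0.1,0.35],[0.006,0.003,-0.002,-3.18,0.06,0.09,0.35]]
```

>>> arm_command(series=[[[0.006,0.003,-0.002,-3.2,0,0.1,0],[0.006,0.003,-0.002,-3.2,0,0.1,0],[0.006,0.003,-0.002,-3.2,0,0.1,0],[0.006,0.003,-0.002,-3.2,0,0.1,0.35],[0.006,0.003,-0.002,-3.2,0,0.1,0.35]]])

```text
time: 21.3
tool_pos: [0.4072, -0.2902, 0.2172]
tcp_rot: [-1.416, 1.042, 1.448]
wrist_force: [0.7, 0.1, -0.4]
width: 0.331
```

```bash
python3 - <<'E'
from rk import *
s,r=st(); print('rack TCP',tor(np.array([s['tool_pos']])))
look('top','top21');look('scene','scene21')
for n in ('top21','scene21'):
    A=tor(cloud(load(n)).reshape(-1,3)); A=A[(A[:,0]>-65)&(A[:,0]<60)&(abs(A[:,1])<70)]
    g=A[(A[:,2]>84)&(A[:,2]<96)&(A[:,0]>5)&(A[:,0]<35)&(abs(A[:,1])>18)]
    print(n,'crossbar X',np.round(np.percentile(g[:,0],[5,50,95]),1),'Y',np.round(np.percentile(g[:,1],[1,99]),1),'slope',np.polyfit(g[:,1],g[:,0],1)[0],'z',np.round(np.percentile(g[:,2],[5,95]),1))
    g=A[(A[:,2]>115)&(A[:,2]<135)]; print('  handle top',np.round(np.percentile(g,[3,50,97],axis=0),1).tolist())
    if n=='top21':
        k=A[(A[:,2]>62)&(A[:,2]<80)&(A[:,1]>5)&(abs(A[:,1])<38)]
        for e in range(-4,56,2):
            m=(k[:,0]>=e)&(k[:,0]<e+2); print(e,m.sum(),np.round(np.median(k[m,2]),1) if m.sum() else '',end=' | ')
i=cv2.imread('pics/scene21.png')[130:300,310:450];cv2.imwrite('pics/scene21c.png',cv2.resize(i,None,fx=4,fy=3.5,interpolation=cv2.INTER_CUBIC))
w=o+.018*x-.11*y
t,Rt=plan((w[0],w[1],.218),yaw=.309-np.pi,lean=np.pi/4,grip=0.35,n=8)
E
```

```text
t 21.3 p [ 0.4072 -0.2902  0.2172] F [ 0.7  0.1 -0.4] w 0.331
[[-0.012, -0.953, -0.304], [0.014, -0.304, 0.952], [-1.0, 0.007, 0.017]]
rack TCP [[-122.25622906    3.4042289   217.18969423]]
top21 crossbar X [17.8 20.1 22.5] Y [-62.   52.4] slope -0.004397608740498615 z [85.9 92.6]
  handle top [[13.9, -19.1, 117.6], [19.5, -4.2, 125.3], [26.0, 10.3, 128.7]]
-4 0  | -2 4 65.8 | 0 23 72.8 | 2 22 75.6 | 4 20 75.7 | 6 20 75.3 | 8 22 75.2 | 10 9 74.3 | 12 13 66.4 | 14 20 73.3 | 16 20 72.8 | 18 0  | 20 0  | 22 0  | 24 12 69.4 | 26 20 69.7 | 28 20 69.5 | 30 20 68.8 | 32 21 69.4 | 34 21 69.2 | 36 17 68.7 | 38 22 68.9 | 40 22 68.6 | 42 18 68.5 | 44 22 69.3 | 46 20 69.8 | 48 19 69.6 | 50 21 69.7 | 52 19 69.0 | 54 25 73.5 | scene21 crossbar X [15.5 17.9 21.4] Y [-60.6  53.9] slope -0.011030903937379863 z [84.3 92.9]
  handle top [[12.1, -18.7, 115.6], [14.6, -3.9, 124.5], [23.9, 10.4, 128.7]]
dist [165.1 -63.1  -3.8] rotvec [-0.    -0.777 -0.001] n 8
  f 0.25 q [-0.71  0.15  1.81  0.11  1.35  2.09] c 0.0 elb [ 0.08 -0.03  0.76] wr [ 0.47 -0.37  0.54]
  f 0.5 q [-0.73  0.33  1.62  0.2   1.53  2.06] c 0.0 elb [ 0.14 -0.09  0.73] wr [ 0.53 -0.44  0.52]
  f 0.75 q [-0.75  0.52  1.42  0.28  1.72  2.05] c 0.0 elb [ 0.2  -0.16  0.7 ] wr [ 0.59 -0.51  0.49]
  f 1.0 q [-0.76  0.7   1.21  0.37  1.92  2.07] c 0.0 elb [ 0.26 -0.21  0.64] wr [ 0.65 -0.58  0.45]
[[-0.0,-0.097,-0.0,0.03,-1.73,-1.38,0.35],[-0.0,-0.097,-0.0,-0.1,-1.73,-1.38,0.35],[-0.0,-0.097,-0.0,-0.23,-1.73,-1.36,0.35],[-0.0,-0.097,-0.0,-0.36,-1.73,-1.33,0.35],[-0.0,-0.097,-0.0,-0.49,-1.73,-1.29,0.35],[-0.0,-0.097,-0.0,-0.61,-1.73,-1.24,0.35],[-0.0,-0.097,-0.0,-0.73,-1.73,-1.17,0.35],[-0.0,-0.097,-0.0,-0.84,-1.73,-1.1,0.35]]
```

View pics/scene21c.png

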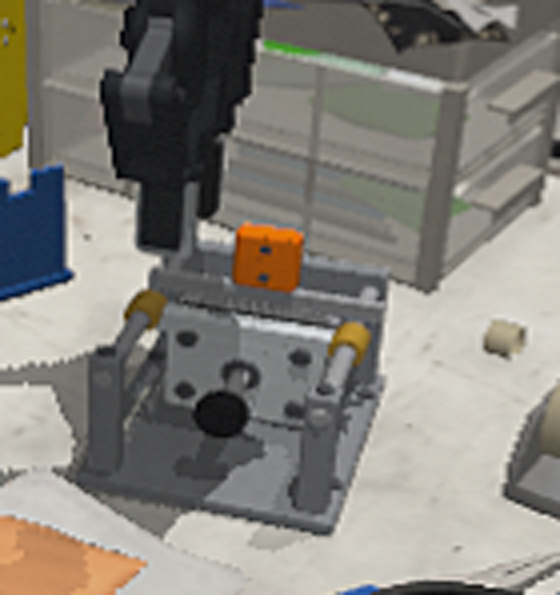

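>>> arm_command(series=[[[0,-0.097,0,-0.1,-1.8,-1.4,0.35],[0,-0.097,0,-0.1,-1.8,-1.4,0.35],[0,-0.097,0,-0.2,-1.8,-1.4,0.35],[0,-0.097,0,-0.4,-1.8,-1.3,0.35],[0,-0.097,0,-0.5,-1.8,-1.3,0.35],[0,-0.097,0,-0.6,-1.8,-1.2,0.35],[0,-0.097,0,-0.7,-1.7,-1.2,0.35],[0,-0.097,0,-0.8,-1.7,-1.1,0.35],[0,0,0,0,0,0,0.35],[0,0,0,0,0,0,0.35]]])

```text
time: 22.4
tool_pos: [0.5798, -0.3516, 0.2018]
tcp_rot: [-0.692, 0.509, 1.784]
wrist_force: [-0.2, 0.2, 1.0]
width: 0.35
```

```bash
python3 - <<'E'
from rk import *
s,r=st(); print('rack TCP',tor(np.array([s['tool_pos']])))
look('wrist','wrist22')
w=o+.0198*x-.108*y
t,Rt=plan((w[0],w[1],.216),yaw=.309-np.pi,lean=np.pi/4,grip=0.35)
z=load('wrist22');A=tor(cloud(z).reshape(-1,3)); 
h=cv2.cvtColor(z['im'],cv2.COLOR_BGR2HSV).reshape(-1,3); m=(h[:,0]>5)&(h[:,0]<18)&(h[:,1]>170)&(h[:,2]>100)&(abs(A[:,0]-20)<25)&(abs(A[:,1])<30)&(A[:,2]>85)
print(m.sum(),np.round(np.percentile(A[m],[2,50,98],axis=0),1).tolist())
E
```

```text
t 22.4 p [ 0.5798 -0.3516  0.2018] F [-0.2  0.2  1. ] w 0.35
[[-0.227, -0.952, -0.205], [0.701, -0.306, 0.645], [-0.676, 0.003, 0.737]]
rack TCP [[  23.53310142 -107.52080424  201.77723437]]
dist [-2.7 -2.  15.1] rotvec [-0.002  0.043 -0.004] n 1
  f 0.25 q [-0.76  0.73  1.21  0.38  1.93  2.08] c 0.0 elb [ 0.27 -0.22  0.63] wr [ 0.65 -0.58  0.43]
  f 0.5 q [-0.76  0.72  1.21  0.38  1.93  2.08] c 0.0 elb [ 0.27 -0.22  0.63] wr [ 0.65 -0.58  0.43]
  f 0.75 q [-0.76  0.71  1.21  0.38  1.92  2.08] c 0.0 elb [ 0.26 -0.21  0.64] wr [ 0.65 -0.58  0.44]
  f 1.0 q [-0.76  0.7   1.22  0.37  1.92  2.08] c 0.0 elb [ 0.26 -0.21  0.64] wr [ 0.65 -0.57  0.45]
[[-0.002,0.043,-0.004,-1.1,0.33,1.03,0.35]]
647 [[14.5, -21.4, 93.1], [19.7, -19.7, 113.9], [25.3, 1.6, 125.8]]
```

View pics/wrist22.png

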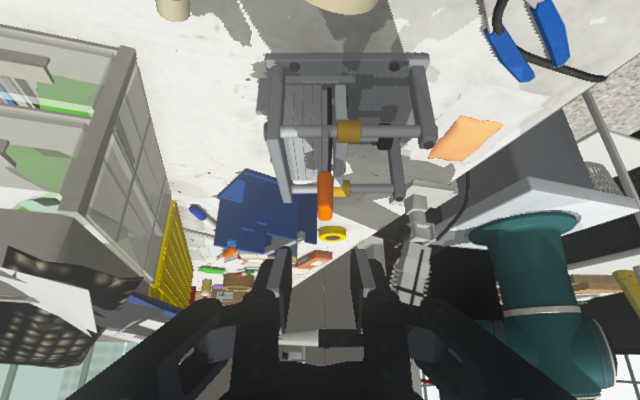

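```bash
python3 - <<'E'
from rk import *
w=o+.0199*x-.050*y
t,Rt=plan((w[0],w[1],.160),yaw=.309-np.pi,lean=np.pi/4,grip=0.35,n=3)
E
```

```text
dist [-20.3  53.2 -40.9] rotvec [-0.002  0.043 -0.004] n 3
  f 0.25 q [-0.75  0.72  1.26  0.39  1.89  2.07] c 0.0 elb [ 0.27 -0.21  0.64] wr [ 0.65 -0.56  0.41]
  f 0.5 q [-0.74  0.7   1.31  0.38  1.85  2.06] c 0.0 elb [ 0.26 -0.2   0.64] wr [ 0.64 -0.55  0.41]
  f 0.75 q [-0.73  0.68  1.35  0.38  1.82  2.06] c 0.0 elb [ 0.26 -0.2   0.65] wr [ 0.64 -0.53  0.4 ]
  f 1.0 q [-0.72  0.66  1.4   0.38  1.78  2.05] c 0.0 elb [ 0.25 -0.19  0.66] wr [ 0.63 -0.52  0.39]
[[-0.001,0.014,-0.001,2.32,0.09,0.28,0.35],[-0.001,0.014,-0.001,2.32,0.1,0.31,0.35],[-0.001,0.014,-0.001,2.31,0.1,0.34,0.35]]
```

>>> arm_command(series=[[[0,0.014,0,2.3,0.1,0.3,0.35],[0,0.014,0,2.3,0.1,0.3,0.35],[0,0.014,0,2.2,0.1,0.3,0.35],[0,0,0,0,0,0,0.35],[0,0,0,0,0,0,0.35]]])

```text
time: 22.95
tool_pos: [0.5562, -0.2963, 0.1671]
tcp_rot: [-0.746, 0.542, 1.767]
wrist_force: [-0.2, -0.5, 0.7]
width: 0.353
```

```bash
python3 - <<'E'
from rk import *
s,r=st(); print('rack TCP',tor(np.array([s['tool_pos']])))
w=o+.0199*x-.020*y
t,Rt=plan((w[0],w[1],.1295),yaw=.309-np.pi,lean=np.pi/4,grip=0.35,n=3)
E
```

```text
t 22.95 p [ 0.5562 -0.2963  0.1671] F [-0.2 -0.5  0.7] w 0.353
[[-0.213, -0.952, -0.22], [0.665, -0.306, 0.681], [-0.716, -0.001, 0.698]]
rack TCP [[ 17.84129914 -47.71312061 167.08953163]]
dist [ -6.5  27.  -37.6] rotvec [ 0.002 -0.013 -0.001] n 3
  f 0.25 q [-0.72  0.64  1.43  0.38  1.76  2.05] c 0.0 elb [ 0.25 -0.18  0.66] wr [ 0.62 -0.51  0.39]
  f 0.5 q [-0.71  0.64  1.45  0.38  1.74  2.05] c 0.0 elb [ 0.25 -0.18  0.66] wr [ 0.62 -0.5   0.38]
  f 0.75 q [-0.71  0.64  1.47  0.39  1.72  2.05] c 0.0 elb [ 0.25 -0.18  0.66] wr [ 0.62 -0.5   0.37]
  f 1.0 q [-0.7   0.65  1.48  0.39  1.71  2.04] c 0.0 elb [ 0.25 -0.18  0.66] wr [ 0.62 -0.49  0.36]
[[0.001,-0.004,-0.0,1.54,-0.07,-0.21,0.35],[0.001,-0.004,-0.0,1.54,-0.07,-0.22,0.35],[0.001,-0.004,-0.0,1.54,-0.07,-0.23,0.35]]
```

>>> arm_command(series=[[[0,-0.004,0,1.5,-0.1,-0.2,0.35],[0,-0.004,0,1.5,-0.07,-0.2,0.35],[0,-0.004,0,1.3,-0.04,-0.2,0.35],[0,0,0,0,0,0,0.35],[0,0,0,0,0,0,0.35]]])

```text
time: 23.45
tool_pos: [0.5511, -0.2711, 0.1324]
tcp_rot: [-0.741, 0.535, 1.767]
wrist_force: [-0.1, -0.5, 0.4]
width: 0.352
```

```bash
python3 - <<'E'
from rk import *
s,r=st(); print('rack TCP',tor(np.array([s['tool_pos']])))
look('wrist','wrist23')
w=o+.0199*x-.007*y
t,Rt=plan((w[0],w[1],.1165),yaw=.309-np.pi,lean=np.pi/4,grip=0.35)
E
```

```text
t 23.45 p [ 0.5511 -0.2711  0.1324] F [-0.1 -0.5  0.4] w 0.352
[[-0.211, -0.952, -0.22], [0.671, -0.305, 0.676], [-0.711, -0.005, 0.703]]
rack TCP [[ 20.6208075  -22.08030991 132.41694999]]
dist [ -5.1  14.1 -15.6] rotvec [ 0.004 -0.005  0.002] n 1
  f 0.25 q [-0.7   0.64  1.49  0.39  1.7   2.04] c 0.0 elb [ 0.25 -0.18  0.66] wr [ 0.62 -0.49  0.36]
  f 0.5 q [-0.7   0.64  1.5   0.39  1.69  2.04] c 0.0 elb [ 0.25 -0.18  0.66] wr [ 0.62 -0.48  0.36]
  f 0.75 q [-0.69  0.64  1.51  0.39  1.68  2.04] c 0.0 elb [ 0.25 -0.18  0.66] wr [ 0.62 -0.48  0.35]
  f 1.0 q [-0.69  0.64  1.52  0.39  1.67  2.04] c 0.0 elb [ 0.25 -0.18  0.66] wr [ 0.62 -0.48  0.35]
[[0.004,-0.005,0.002,2.16,0.06,-0.03,0.35]]
```

View pics/wrist23.png

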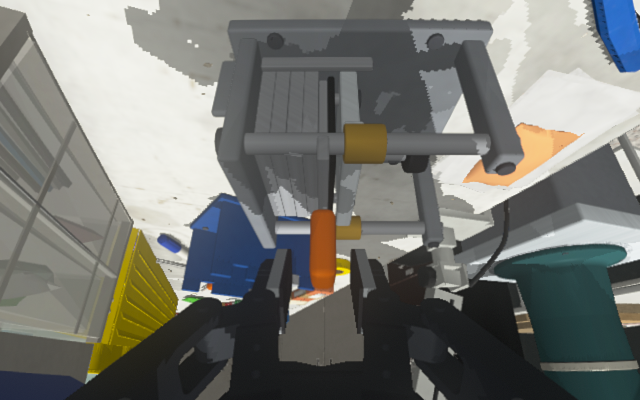

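>>> arm_command(series=[[[0.002,-0.003,0,1.0,0,0,0.35],[0.002,-0.002,0,0.9,0,0,0.35],[0,0,0,0.1,0,0,0.25],[0,0,0,0,0,0,0.22],[0,0,0,0,0,0,0.2],[0,0,0,0,0,0,0.2]]], newtons=30)

```text
time: 24.1
tool_pos: [0.5468, -0.2571, 0.1167]
tcp_rot: [-0.733, 0.535, 1.767]
wrist_force: [-0.0, -0.6, -0.4]
width: 0.199
```

```bash
python3 - <<'E'
from rk import *
s,r=st(); print('rack TCP',tor(np.array([s['tool_pos']])))
im,d,i=look('wrist','wrist24')
cv2.imwrite('pics/w24c.png',cv2.resize(im[220:370,240:400],None,fx=4.5,fy=4,interpolation=cv2.INTER_CUBIC))
h=cv2.cvtColor(im,cv2.COLOR_BGR2HSV)
for row in (300,308,316,322):
    m=np.where((h[row,:,0]>3)&(h[row,:,0]<20)&(h[row,:,1]>170))[0]; m=m[(m>280)&(m<360)]; print(row,m.min() if len(m) else '',m.max() if len(m) else '')
w=o+.0199*x-.007*y
t,Rt=plan((w[0],w[1],.1165),yaw=.309-np.pi,lean=np.pi/4,grip=0.2)
E
```

```text
t 24.1 p [ 0.5468 -0.2571  0.1167] F [-0.  -0.6 -0.4] w 0.199
[[-0.212, -0.953, -0.214], [0.674, -0.302, 0.674], [-0.707, -0.001, 0.707]]
rack TCP [[ 20.75046601  -7.50524177 116.68923791]]
300 309 338
308 311 335
316  
322  
dist [-1.   0.3 -0.3] rotvec [-0.001 -0.     0.003] n 1
  f 0.25 q [-0.69  0.64  1.52  0.4   1.67  2.04] c 0.0 elb [ 0.25 -0.18  0.66] wr [ 0.62 -0.48  0.35]
  f 0.5 q [-0.69  0.64  1.52  0.39  1.67  2.04] c 0.0 elb [ 0.25 -0.18  0.66] wr [ 0.62 -0.48  0.35]
  f 0.75 q [-0.69  0.64  1.52  0.39  1.67  2.04] c 0.0 elb [ 0.25 -0.18  0.66] wr [ 0.62 -0.48  0.35]
  f 1.0 q [-0.69  0.64  1.52  0.39  1.67  2.04] c 0.0 elb [ 0.25 -0.18  0.66] wr [ 0.62 -0.48  0.35]
[[-0.001,-0.0,0.003,0.06,0.09,0.02,0.2]]
```

View pics/w24c.png

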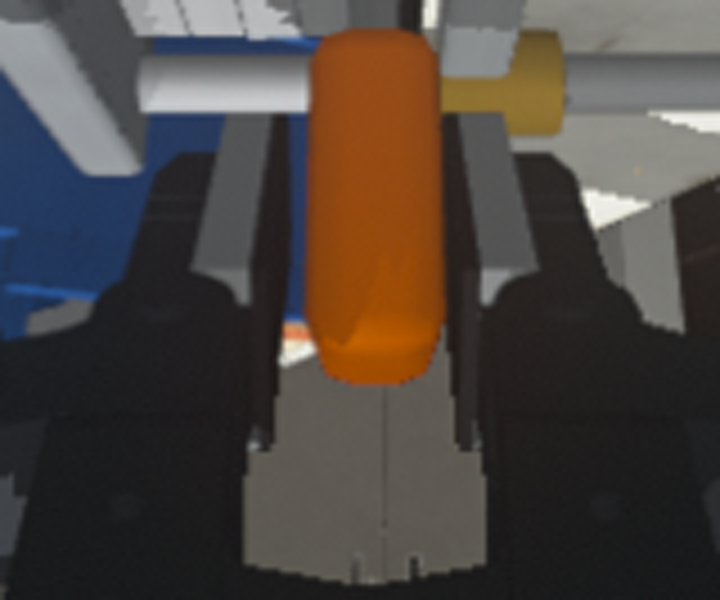

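>>> arm_command(series=[[[0,0,0,0,0.08,0,0.2],[0,0,0,0,0,0,0.18],[0,0,0,0,0,0,0.18]]])

```text
time: 24.45
tool_pos: [0.5463, -0.258, 0.1173]
tcp_rot: [-0.735, 0.535, 1.766]
wrist_force: [0.3, 0.5, -0.9]
width: 0.181
```

```bash
python3 - <<'E'
from rk import *
s,r=st(); print('rack TCP',tor(np.array([s['tool_pos']])))
im,d,i=look('wrist','wrist25')
cv2.imwrite('pics/w25c.png',cv2.resize(im[240:350,270:370],None,fx=7,fy=5,interpolation=cv2.INTER_CUBIC))
E
```

```text
t 24.45 p [ 0.5463 -0.258   0.1173] F [ 0.3  0.5 -0.9] w 0.181
[[-0.211, -0.954, -0.215], [0.674, -0.301, 0.675], [-0.708, -0.002, 0.706]]
rack TCP [[ 20.05684078  -8.18102053 117.30026873]]
```

View pics/w25c.png

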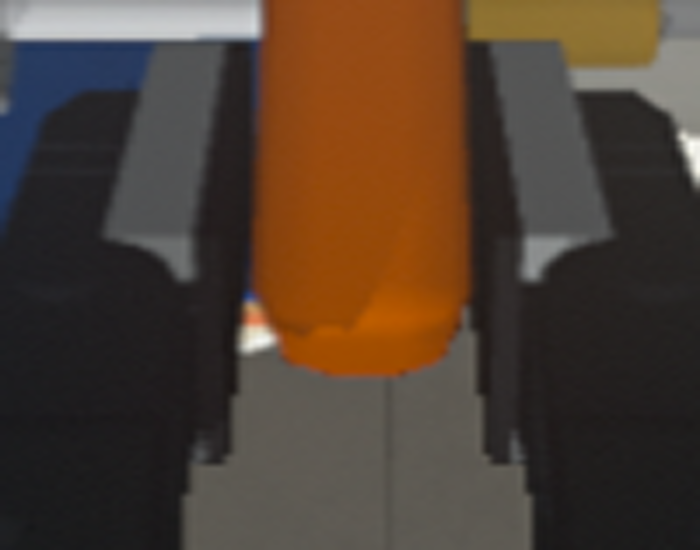

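>>> arm_command(series=[[[0,0,0,0,0,0,0.16],[0,0,0,0,0,0,0.14],[0,0,0,0,0,0,0.1],[0,0,0,0,0,0,0.1]]], newtons=30)

```text
time: 24.9
tool_pos: [0.546, -0.2581, 0.1174]
tcp_rot: [-0.735, 0.535, 1.767]
wrist_force: [0.1, -0.6, 1.0]
width: 0.15
```

```bash
python3 - <<'E'
from rk import *
s,r=st(); print('rack TCP',tor(np.array([s['tool_pos']])),'F rack',np.array(s['wrist_force'])[:2]@x,np.array(s['wrist_force'])[:2]@y)
E
```

```text
t 24.9 p [ 0.546  -0.2581  0.1174] F [ 0.1 -0.6  1. ] w 0.15
[[-0.212, -0.953, -0.215], [0.673, -0.302, 0.675], [-0.708, -0.002, 0.706]]
rack TCP [[ 19.73455436  -8.2156987  117.40799483]] F rack -0.04326690406228797 -0.5840146108398455
```

>>> arm_command(series=[[[0,0,0,-0.2,0,0.2,0.1],[0,0,0,-0.3,0,0.3,0.1],[0,0,0,-0.3,0,0.3,0.1]]])

```text
time: 25.2
tool_pos: [0.5458, -0.2578, 0.1259]
tcp_rot: [-0.735, 0.537, 1.766]
wrist_force: [1.3, -0.3, -5.7]
width: 0.152
```

```bash
cat > q.py <<'E'
from rk import *
s,r=st(); print('rack TCP',np.round(tor(np.array([s['tool_pos']])),2),'F rack',np.round([np.array(s['wrist_force'])[:2]@x,np.array(s['wrist_force'])[:2]@y],1))
E
python3 q.py
```

```text
t 25.2 p [ 0.5458 -0.2578  0.1259] F [ 1.3 -0.3 -5.7] w 0.152
[[-0.212, -0.953, -0.214], [0.673, -0.302, 0.676], [-0.709, -0.001, 0.705]]
rack TCP [[ 19.64  -7.89 125.9 ]] F rack [ 1.2 -0.6]
```

>>> arm_command(series=[[[0,0,0,-0.35,-0.03,0.35,0.1],[0,0,0,-0.4,-0.01,0.4,0.1],[0,0,0,-0.4,-0.01,0.4,0.1]]])

```text
time: 25.5
tool_pos: [0.5458, -0.2575, 0.1422]
tcp_rot: [-0.734, 0.538, 1.767]
wrist_force: [-1.0, 1.5, -5.8]
width: 0.146
```

```bash
python3 q.py
```

```text
t 25.5 p [ 0.5458 -0.2575  0.1422] F [-1.   1.5 -5.8] w 0.146
[[-0.214, -0.953, -0.213], [0.672, -0.302, 0.676], [-0.709, 0.001, 0.706]]
rack TCP [[ 19.78  -7.57 142.21]] F rack [-0.5  1.7]
```

Straight so far: x is steady at 19.7–19.8 and the drag is about 4 N.

>>> arm_command(series=[[[0,0,0,-0.4,-0.01,0.4,0.1],[0,0,0,-0.4,-0.01,0.4,0.1],[0,0,0,-0.4,-0.01,0.4,0.1]]])

```text
time: 25.8
tool_pos: [0.5459, -0.2573, 0.1611]
tcp_rot: [-0.733, 0.538, 1.768]
wrist_force: [0.4, 0.7, -4.7]
width: 0.145
```

```bash
python3 q.py
```

```text
t 25.8 p [ 0.5459 -0.2573  0.1611] F [ 0.4  0.7 -4.7] w 0.145
[[-0.214, -0.953, -0.213], [0.673, -0.302, 0.676], [-0.708, 0.001, 0.706]]
rack TCP [[ 19.87  -7.37 161.14]] F rack [0.6 0.5]
```

>>> arm_command(series=[[[0,0,0,-0.4,0,0.4,0.1],[0,0,0,-0.4,0,0.4,0.1],[0,0,0,-0.4,0,0.4,0.1],[0,0,0,-0.4,0,0.4,0.1]]])

```text
time: 26.2
tool_pos: [0.5464, -0.2571, 0.1882]
tcp_rot: [-0.734, 0.536, 1.766]
wrist_force: [0.3, -0.9, -1.6]
width: 0.152
```

```bash
python3 q.py
```

```text
t 26.2 p [ 0.5464 -0.2571  0.1882] F [ 0.3 -0.9 -1.6] w 0.152
[[-0.212, -0.953, -0.214], [0.673, -0.302, 0.675], [-0.708, -0.001, 0.706]]
rack TCP [[ 20.44  -7.37 188.2 ]] F rack [ 0.1 -0.9]
```

>>> arm_command(series=[[[0,0,0,-1.0,0,1.0,0.1],[0,0,0,-2.0,0,2.0,0.1],[0,0,0,-2.4,0,2.4,0.1],[0,0,0,-2.4,0,2.4,0.1],[0,0,0,-2.4,0,2.4,0.1],[0,0,0,-1.0,0,1.0,0.1]]], newtons=50)

```text
time: 26.8
tool_pos: [0.5448, -0.2563, 0.357]
tcp_rot: [-0.73, 0.536, 1.769]
wrist_force: [0.3, 0.8, -0.2]
width: 0.143
```

```bash
python3 - <<'E'
from rk import *
s,r=st(); look('top','top30'); look('wrist','wrist30')
A=tor(cloud(load('top30')).reshape(-1,3)); A=A[(A[:,0]>-95)&(A[:,0]<60)&(abs(A[:,1])<70)]
k=A[(A[:,2]>30)&(A[:,2]<80)&(A[:,1]>8)&(abs(A[:,1])<36)&(A[:,0]>-5)]
for e in range(-4,56,2):
    m=(k[:,0]>=e)&(k[:,0]<e+2); print(e,m.sum(),np.round(np.median(k[m,2]),1) if m.sum() else '',end=' | ')
t,Rt=plan((.535,-.12,.385),yaw=-.349-1.25,lean=np.deg2rad(22),grip=.1,n=11)
plan((.552,-.0,.385),p0=t,R0=Rt,yaw=-.349,lean=np.pi/4,grip=.1,n=10)
E
```

```text
t 26.8 p [ 0.5448 -0.2563  0.357 ] F [ 0.3  0.8 -0.2] w 0.143
[[-0.215, -0.953, -0.212], [0.675, -0.302, 0.673], [-0.706, 0.001, 0.708]]
-4 0  | -2 9 61.2 | 0 33 63.6 | 2 19 74.9 | 4 19 75.5 | 6 15 75.9 | 8 20 75.4 | 10 7 74.7 | 12 4 62.6 | 14 41 63.5 | 16 20 73.1 | 18 3 71.9 | 20 0  | 22 41 58.0 | 24 17 69.9 | 26 17 69.3 | 28 17 69.4 | 30 19 69.5 | 32 18 69.9 | 34 16 67.9 | 36 17 70.0 | 38 17 68.5 | 40 19 69.5 | 42 18 69.4 | 44 14 68.7 | 46 16 69.2 | 48 20 68.8 | 50 12 69.6 | 52 12 68.9 | 54 13 71.9 | dist [ -9.9 136.5  29.4] rotvec [-1.037  0.35   0.686] n 11
  f 0.25 q [-0.58  0.42  1.34  0.3   2.01  1.97] c 0.0 elb [ 0.19 -0.09  0.72] wr [ 0.65 -0.4   0.61]
  f 0.5 q [-0.47  0.36  1.36  0.17  1.98  1.75] c 0.0 elb [ 0.18 -0.06  0.73] wr [ 0.67 -0.31  0.64]
  f 0.75 q [-0.35  0.29  1.41  0.04  1.92  1.55] c 0.0 elb [ 0.15 -0.03  0.74] wr [ 0.68 -0.22  0.67]
  f 1.0 q [-0.22  0.21  1.47 -0.08  1.83  1.37] c 0.0 elb [0.11 0.   0.75] wr [ 0.66 -0.12  0.69]
[[-0.094,0.032,0.062,0.67,-0.29,1.04,0.1],[-0.094,0.032,0.062,0.61,-0.43,1.03,0.1],[-0.094,0.032,0.062,0.55,-0.56,1.0,0.1],[-0.09
[... 503 characters left out ...]
1.48 -0.36  1.88  1.01] c 0.0 elb [0.13 0.03 0.75] wr [0.68 0.06 0.66]
  f 0.75 q [ 0.17  0.25  1.52 -0.5   1.86  0.82] c 0.0 elb [0.12 0.05 0.75] wr [0.67 0.14 0.64]
  f 1.0 q [ 0.29  0.23  1.58 -0.62  1.82  0.64] c 0.0 elb [0.11 0.06 0.75] wr [0.63 0.22 0.62]
[[-0.105,-0.035,0.069,-0.05,-1.2,-0.13,0.1],[-0.105,-0.035,0.069,-0.14,-1.18,-0.25,0.1],[-0.105,-0.035,0.069,-0.23,-1.13,-0.36,0.1],[-0.105,-0.035,0.069,-0.32,-1.07,-0.47,0.1],[-0.105,-0.035,0.069,-0.41,-0.99,-0.56,0.1],[-0.105,-0.035,0.069,-0.5,-0.9,-0.65,0.1],[-0.105,-0.035,0.069,-0.58,-0.79,-0.72,0.1],[-0.105,-0.035,0.069,-0.66,-0.66,-0.77,0.1],[-0.105,-0.035,0.069,-0.73,-0.53,-0.81,0.1],[-0.105,-0.035,0.069,-0.79,-0.39,-0.83,0.1]]
```

View pics/top30.png

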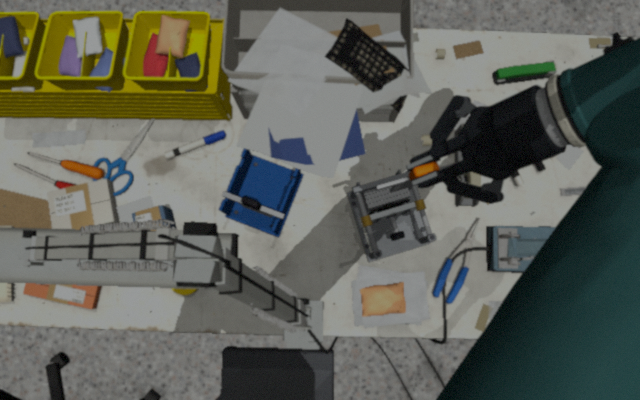

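>>> arm_command(series=[[[-0.094,0.032,0.062,-1.0,-0.3,2.6,0.1],[-0.094,0.032,0.062,-0.6,-0.4,2.2,0.1],[-0.094,0.032,0.062,0.4,-0.6,1.0,0.1],[-0.094,0.032,0.062,0.4,-0.7,0.9,0.1],[-0.094,0.032,0.062,0.4,-0.8,0.9,0.1],[-0.094,0.032,0.062,0.3,-0.9,0.8,0.1],[-0.094,0.032,0.062,0.2,-1.0,0.7,0.1],[-0.094,0.032,0.062,0.1,-1.1,0.6,0.1],[-0.094,0.032,0.062,0,-1.1,0.5,0.1],[-0.094,0.032,0.062,0,-1.2,0.4,0.1]]])

```text
time: 27.9
tool_pos: [0.5343, -0.1354, 0.3992]
tcp_rot: [-1.628, 0.054, 2.564]
wrist_force: [-0.1, 0.5, -1.2]
width: 0.142
```

```bash
python3 - <<'E'
from rk import *
s,r=st()
plan((.552,-.0,.40),yaw=-.349,lean=np.pi/4,grip=.1,n=11)
E
```

```text
t 27.9 p [ 0.5343 -0.1354  0.3992] F [-0.1  0.5 -1.2] w 0.142
[[-0.421, -0.107, -0.901], [0.068, -0.994, 0.086], [-0.904, -0.025, 0.426]]
dist [ 17.7 135.4   0.8] rotvec [-1.08  -0.309  0.786] n 11
  f 0.25 q [-0.12  0.27  1.41 -0.2   1.94  1.21] c 0.0 elb [0.14 0.01 0.74] wr [ 0.7  -0.06  0.68]
  f 0.5 q [ 0.02  0.27  1.44 -0.35  1.94  1.01] c 0.0 elb [0.14 0.03 0.74] wr [0.7  0.04 0.67]
  f 0.75 q [ 0.16  0.25  1.49 -0.5   1.9   0.82] c 0.0 elb [0.12 0.05 0.75] wr [0.67 0.14 0.65]
  f 1.0 q [ 0.29  0.23  1.56 -0.63  1.84  0.62] c 0.0 elb [0.1  0.06 0.75] wr [0.63 0.22 0.63]
[[-0.098,-0.028,0.071,0.01,-1.24,-0.04,0.1],[-0.098,-0.028,0.071,-0.08,-1.23,-0.16,0.1],[-0.098,-0.028,0.071,-0.17,-1.2,-0.27,0.1],[-0.098,-0.028,0.071,-0.27,-1.15,-0.38,0.1],[-0.098,-0.028,0.071,-0.36,-1.09,-0.48,0.1],[-0.098,-0.028,0.071,-0.45,-1.0,-0.57,0.1],[-0.098,-0.028,0.071,-0.53,-0.91,-0.65,0.1],[-0.098,-0.028,0.071,-0.61,-0.8,-0.72,0.1],[-0.098,-0.028,0.071,-0.69,-0.68,-0.78,0.1],[-0.098,-0.028,0.071,-0.76,-0.55,-0.82,0.1]]
[[-0.098,-0.028,0.071,-0.81,-0.41,-0.84,0.1]]
```

>>> arm_command(series=[[[-0.098,-0.028,0.071,0,-1.2,0,0.1],[-0.098,-0.028,0.071,-0.1,-1.2,-0.2,0.1],[-0.098,-0.028,0.071,-0.2,-1.2,-0.3,0.1],[-0.098,-0.028,0.071,-0.3,-1.2,-0.4,0.1],[-0.098,-0.028,0.071,-0.4,-1.1,-0.5,0.1],[-0.098,-0.028,0.071,-0.4,-1.0,-0.6,0.1],[-0.098,-0.028,0.071,-0.5,-0.9,-0.6,0.1],[-0.098,-0.028,0.071,-0.6,-0.8,-0.7,0.1],[-0.098,-0.028,0.071,-0.7,-0.7,-0.8,0.1],[-0.098,-0.028,0.071,-0.8,-0.5,-0.8,0.1]]])

```text
time: 28.9
tool_pos: [0.5436, -0.0065, 0.3763]
tcp_rot: [0.765, 0.535, -1.878]
wrist_force: [-0.1, -0.2, -1.7]
width: 0.145
```

>>> arm_command(series=[[[-0.08,-0.028,0.06,-0.8,-0.4,-0.8,0.1],[0,0,0,0,0,0,0.1]]])

```text
time: 29.1
tool_pos: [0.5425, 0.0084, 0.3706]
tcp_rot: [0.678, 0.57, -1.793]
wrist_force: [0.4, -0.6, -2.3]
width: 0.14
```

```bash
python3 - <<'E'
from rk import *
s,r=st(); look('wrist','wrist31'); look('scene','scene31'); look('top','top31')
plan((.5623,.0026,.2965),yaw=-.349,lean=np.pi/4,grip=.1)
# gauge yaw / offset from clouds
z=load('top31');A=cloud(z).reshape(-1,3); 
E
```

```text
t 29.1 p [0.5425 0.0084 0.3706] F [ 0.4 -0.6 -2.3] w 0.14
[[-0.254, 0.952, -0.171], [-0.678, -0.301, -0.67], [-0.69, -0.054, 0.722]]
dist [ 18.8  -3.5 -75.8] rotvec [0.061 0.023 0.009] n 2
  f 0.25 q [ 0.3   0.25  1.61 -0.62  1.79  0.64] c 0.0 elb [0.12 0.06 0.75] wr [0.63 0.23 0.58]
  f 0.5 q [ 0.3   0.27  1.63 -0.62  1.76  0.67] c 0.0 elb [0.12 0.07 0.74] wr [0.63 0.22 0.56]
  f 0.75 q [ 0.3   0.29  1.64 -0.61  1.73  0.7 ] c 0.0 elb [0.13 0.07 0.74] wr [0.64 0.22 0.55]
  f 1.0 q [ 0.29  0.3   1.65 -0.61  1.7   0.72] c 0.0 elb [0.14 0.07 0.74] wr [0.64 0.22 0.53]
[[0.03,0.011,0.005,2.49,1.13,-2.79,0.1],[0.03,0.011,0.005,2.53,1.04,-2.79,0.1]]
```

View pics/scene31.png

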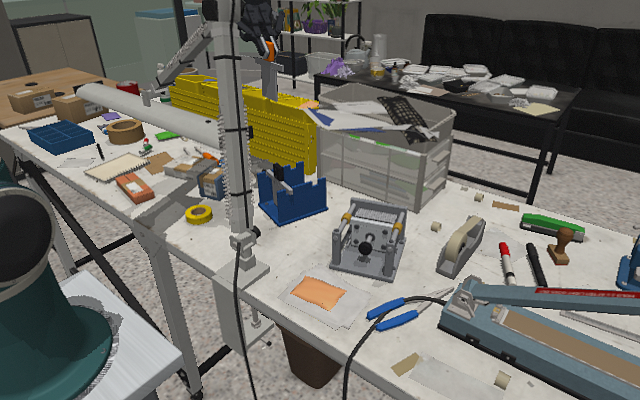

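View pics/wrist31.png

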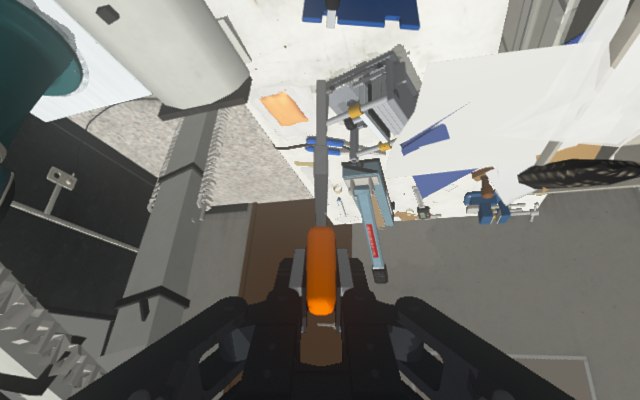

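>>> arm_command(series=[[[0.03,0.011,0.005,1.5,1.1,-1.7,0.1],[0.03,0.011,0.005,2.0,1.0,-2.0,0.1],[0,0,0,1.0,0,-1.0,0.1],[0,0,0,0,0,0,0.1]]])

```text
time: 29.65
tool_pos: [0.5636, -0.0036, 0.3055]
tcp_rot: [0.757, 0.518, -1.814]
wrist_force: [-0.3, 0.9, -1.3]
width: 0.146
```

```bash
cat > q2.py <<'E'
from h import *
s,r=st(); d=np.array(s['tool_pos'])-[.5984,-.0258,.1131]; print('rel seat a,b,z',np.round([d[:2]@[.94,-.342]*1000,d[:2]@[.342,.94]*1000,d[2]*1000],1))
def seat(a,b,z,**k):
    p=np.array([.5984,-.0258,.1131])+np.r_[a*np.array([.94,-.342])+b*np.array([.342,.94]),z]/1000
    return plan(p,yaw=-.349,lean=np.pi/4,grip=.1,**k)
E
python3 - <<'E'
from q2 import *
seat(-44,13,130,n=2)
look('wrist','wrist32')
E
```

```text
t 29.65 p [ 0.5636 -0.0036  0.3055] F [-0.3  0.9 -1.3] w 0.146
[[-0.245, 0.936, -0.252], [-0.662, -0.351, -0.662], [-0.709, 0.005, 0.706]]
rel seat a,b,z [-40.3   8.9 192.4]
dist [ -2.1   5.1 -62.4] rotvec [-0.011 -0.002  0.004] n 2
  f 0.25 q [ 0.28  0.31  1.66 -0.61  1.69  0.73] c 0.0 elb [0.14 0.07 0.74] wr [0.64 0.21 0.52]
  f 0.5 q [ 0.29  0.32  1.67 -0.61  1.66  0.75] c 0.0 elb [0.15 0.07 0.74] wr [0.64 0.22 0.51]
  f 0.75 q [ 0.29  0.33  1.69 -0.61  1.64  0.76] c 0.0 elb [0.15 0.07 0.73] wr [0.64 0.22 0.49]
  f 1.0 q [ 0.29  0.35  1.7  -0.6   1.62  0.78] c 0.0 elb [0.16 0.08 0.73] wr [0.64 0.22 0.47]
[[-0.005,-0.001,0.002,2.07,-0.2,-2.34,0.1],[-0.005,-0.001,0.002,2.07,-0.2,-2.35,0.1]]
```

View pics/wrist32.png

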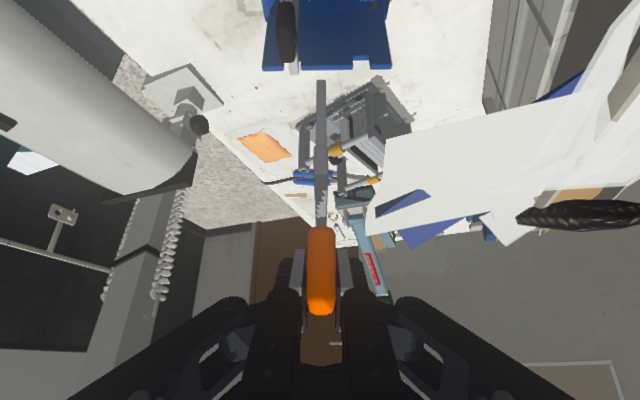

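>>> arm_command(series=[[[-0.005,0,0,2.0,-0.2,-2.3,0.1],[-0.005,0,0,1.8,-0.2,-2.1,0.1],[0,0,0,0,0,0,0.1]]])

```text
time: 30.0
tool_pos: [0.5639, 0.0008, 0.2525]
tcp_rot: [0.758, 0.521, -1.808]
wrist_force: [-0.1, -0.0, -2.0]
width: 0.145
```

```bash
python3 - <<'E'
from q2 import *
seat(-44,13,48,n=4)
look('wrist','wrist33')
E
```

```text
t 30.0 p [0.5639 0.0008 0.2525] F [-0.1 -0.  -2. ] w 0.145
[[-0.241, 0.938, -0.25], [-0.661, -0.347, -0.665], [-0.711, 0.005, 0.704]]
rel seat a,b,z [-41.6  13.2 139.4]
dist [ -2.4   0.6 -91.4] rotvec [-0.007 -0.005  0.   ] n 4
  f 0.25 q [ 0.29  0.36  1.71 -0.6   1.6   0.79] c 0.0 elb [0.17 0.08 0.73] wr [0.64 0.22 0.46]
  f 0.5 q [ 0.29  0.38  1.73 -0.6   1.57  0.81] c 0.0 elb [0.18 0.08 0.73] wr [0.64 0.22 0.44]
  f 0.75 q [ 0.29  0.4   1.74 -0.6   1.54  0.83] c 0.0 elb [0.19 0.08 0.72] wr [0.64 0.22 0.42]
  f 1.0 q [ 0.29  0.43  1.75 -0.6   1.51  0.85] c 0.0 elb [0.2  0.09 0.72] wr [0.64 0.22 0.39]
[[-0.002,-0.001,0.0,1.63,-0.07,-1.6,0.1],[-0.002,-0.001,0.0,1.63,-0.07,-1.61,0.1],[-0.002,-0.001,0.0,1.62,-0.07,-1.61,0.1],[-0.002,-0.001,0.0,1.62,-0.06,-1.61,0.1]]
```

View pics/wrist33.png

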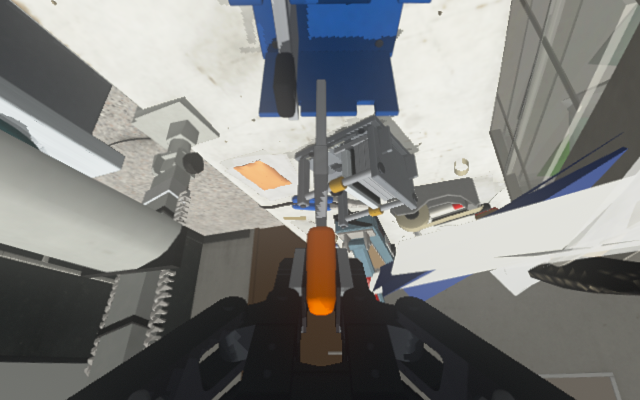

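>>> arm_command(series=[[[-0.002,-0.001,0,1.6,-0.05,-1.6,0.1],[-0.002,-0.001,0,1.7,-0.05,-1.6,0.1],[-0.002,-0.001,0,1.6,-0.05,-1.5,0.1],[0,0,0,0.9,0,-0.9,0.1],[0,0,0,0,0,0,0.1]]])

```text
time: 30.55
tool_pos: [0.5682, 0.0001, 0.1778]
tcp_rot: [0.766, 0.514, -1.8]
wrist_force: [-0.4, -0.1, -1.7]
width: 0.145
```

```bash
python3 - <<'E'
from q2 import *
seat(-44,13,46)
look('wrist','wrist34')
E
```

```text
t 30.55 p [5.682e-01 1.000e-04 1.778e-01] F [-0.4 -0.1 -1.7] w 0.145
[[-0.23, 0.939, -0.255], [-0.663, -0.343, -0.665], [-0.713, 0.016, 0.701]]
rel seat a,b,z [-37.2  14.   64.7]
dist [ -6.7   1.4 -18.7] rotvec [-0.012 -0.008 -0.01 ] n 1
  f 0.25 q [ 0.29  0.42  1.74 -0.61  1.52  0.85] c 0.0 elb [0.19 0.08 0.72] wr [0.64 0.22 0.41]
  f 0.5 q [ 0.29  0.42  1.75 -0.61  1.51  0.85] c 0.0 elb [0.2  0.09 0.72] wr [0.64 0.22 0.4 ]
  f 0.75 q [ 0.29  0.43  1.75 -0.61  1.51  0.85] c 0.0 elb [0.2  0.09 0.72] wr [0.64 0.22 0.4 ]
  f 1.0 q [ 0.29  0.43  1.76 -0.6   1.51  0.85] c 0.0 elb [0.2  0.09 0.72] wr [0.64 0.22 0.39]
[[-0.012,-0.008,-0.01,1.4,-0.71,-1.23,0.1]]
```

View pics/wrist34.png

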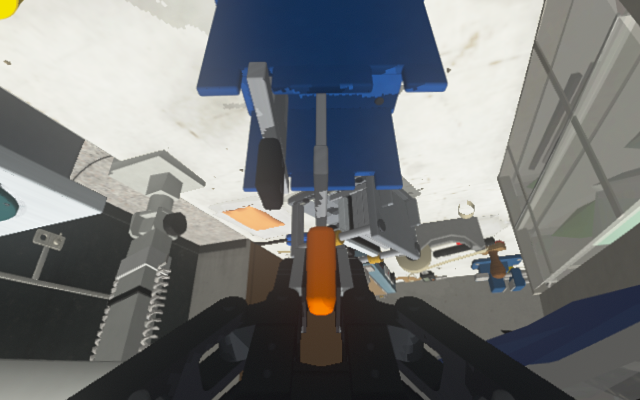

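>>> arm_command(series=[[[-0.012,-0.008,-0.01,0.8,-0.3,-0.7,0.1],[0,0,0,0.7,-0.1,-0.7,0.1],[0,0,0,0.3,0,-0.3,0.1],[0,0,0,0,0,0,0.1]]])

```text
time: 31.0
tool_pos: [0.5664, 0.0016, 0.1545]
tcp_rot: [0.753, 0.522, -1.804]
wrist_force: [-0.8, 0.0, -1.8]
width: 0.14
```

```bash
python3 - <<'E'
from q2 import *
seat(-22,13,32,n=3)
E
```

```text
t 31.0 p [0.5664 0.0016 0.1545] F [-0.8  0.  -1.8] w 0.14
[[-0.238, 0.94, -0.245], [-0.664, -0.342, -0.665], [-0.709, 0.004, 0.705]]
rel seat a,b,z [-39.5  14.8  41.4]
dist [15.8 -7.6 -9.4] rotvec [-0.003 -0.003 -0.003] n 3
  f 0.25 q [ 0.28  0.45  1.74 -0.61  1.5   0.86] c 0.0 elb [0.21 0.09 0.71] wr [0.65 0.22 0.38]
  f 0.5 q [ 0.28  0.46  1.74 -0.61  1.5   0.85] c 0.0 elb [0.21 0.09 0.71] wr [0.65 0.21 0.38]
  f 0.75 q [ 0.28  0.47  1.73 -0.61  1.49  0.85] c 0.0 elb [0.22 0.09 0.71] wr [0.66 0.21 0.38]
  f 1.0 q [ 0.27  0.47  1.72 -0.62  1.49  0.85] c 0.0 elb [0.22 0.09 0.71] wr [0.66 0.21 0.38]
[[-0.001,-0.001,-0.001,0.26,0.58,-0.18,0.1],[-0.001,-0.001,-0.001,0.26,0.58,-0.18,0.1],[-0.001,-0.001,-0.001,0.26,0.58,-0.18,0.1]]
```

>>> arm_command(series=[[[0,0,0,0.2,0.7,-0.15,0.1],[0,0,0,0.3,0.7,-0.25,0.1],[0,0,0,0.3,0.7,-0.25,0.1],[0,0,0,0.2,0.8,-0.15,0.1],[0,0,0,0.2,0.8,-0.1,0.1],[0,0,0,0,0,0,0.1]]])

```text
time: 31.6
tool_pos: [0.605, -0.0142, 0.1391]
tcp_rot: [0.756, 0.521, -1.802]
wrist_force: [-0.2, 0.9, -2.1]
width: 0.144
```

```bash
python3 - <<'E'
from q2 import *
seat(0,13,26,n=1)
look('wrist','wrist35')
E
```

```text
t 31.6 p [ 0.605  -0.0142  0.1391] F [-0.2  0.9 -2.1] w 0.144
[[-0.236, 0.94, -0.247], [-0.663, -0.341, -0.666], [-0.71, 0.007, 0.704]]
rel seat a,b,z [ 2.3 13.2 26. ]
dist [-2.2  0.6 -0. ] rotvec [-0.004 -0.005 -0.005] n 1
  f 0.25 q [ 0.25  0.51  1.68 -0.63  1.48  0.83] c 0.0 elb [0.24 0.09 0.7 ] wr [0.68 0.2  0.37]
  f 0.5 q [ 0.25  0.51  1.68 -0.63  1.48  0.83] c 0.0 elb [0.24 0.09 0.7 ] wr [0.68 0.2  0.37]
  f 0.75 q [ 0.25  0.51  1.68 -0.62  1.49  0.83] c 0.0 elb [0.24 0.09 0.7 ] wr [0.68 0.2  0.37]
  f 1.0 q [ 0.25  0.51  1.68 -0.62  1.49  0.83] c 0.0 elb [0.24 0.09 0.7 ] wr [0.68 0.2  0.37]
[[-0.004,-0.005,-0.005,0.01,-0.23,0.01,0.1]]
```

View pics/wrist35.png

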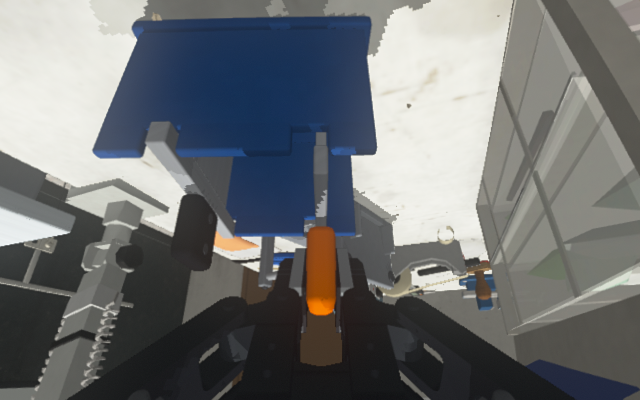

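>>> arm_command(series=[[[-0.004,-0.005,-0.005,0,-0.22,0,0.1],[0,0,0,0.3,0,-0.3,0.1],[0,0,0,0.3,0,-0.3,0.1],[0,0,0,0,0,0,0.1]]])

```text
time: 32.05
tool_pos: [0.6017, -0.013, 0.1301]
tcp_rot: [0.747, 0.524, -1.808]
wrist_force: [-0.2, -0.4, -1.4]
width: 0.148
```

```bash
python3 - <<'E'
from q2 import *
seat(0,0,0,n=3)
look('wrist','wrist36');look('scene','scene36')
i=cv2.imread('pics/wrist36.png')[20:240,90:400];cv2.imwrite('pics/w36c.png',cv2.resize(i,None,fx=2.5,fy=2.5,interpolation=cv2.INTER_CUBIC))
i=cv2.imread('pics/scene36.png')[130:240,230:350];cv2.imwrite('pics/s36c.png',cv2.resize(i,None,fx=5,fy=5,interpolation=cv2.INTER_CUBIC))
E
```

```text
t 32.05 p [ 0.6017 -0.013   0.1301] F [-0.2 -0.4 -1.4] w 0.148
[[-0.243, 0.94, -0.241], [-0.665, -0.343, -0.664], [-0.706, -0.001, 0.708]]
rel seat a,b,z [-1.3 13.2 17. ]
dist [ -3.3 -12.8 -17. ] rotvec [0.    0.001 0.001] n 3
  f 0.25 q [ 0.25  0.52  1.69 -0.63  1.47  0.84] c 0.0 elb [0.24 0.09 0.69] wr [0.68 0.2  0.36]
  f 0.5 q [ 0.25  0.52  1.7  -0.63  1.46  0.85] c 0.0 elb [0.24 0.09 0.69] wr [0.68 0.2  0.35]
  f 0.75 q [ 0.24  0.52  1.7  -0.63  1.45  0.85] c 0.0 elb [0.25 0.09 0.69] wr [0.68 0.19 0.35]
  f 1.0 q [ 0.24  0.53  1.71 -0.64  1.44  0.85] c 0.0 elb [0.25 0.09 0.69] wr [0.68 0.19 0.34]
[[0.0,0.0,0.0,0.71,0.04,-0.09,0.1],[0.0,0.0,0.0,0.71,0.04,-0.09,0.1],[0.0,0.0,0.0,0.71,0.04,-0.09,0.1]]
```

View pics/w36c.png

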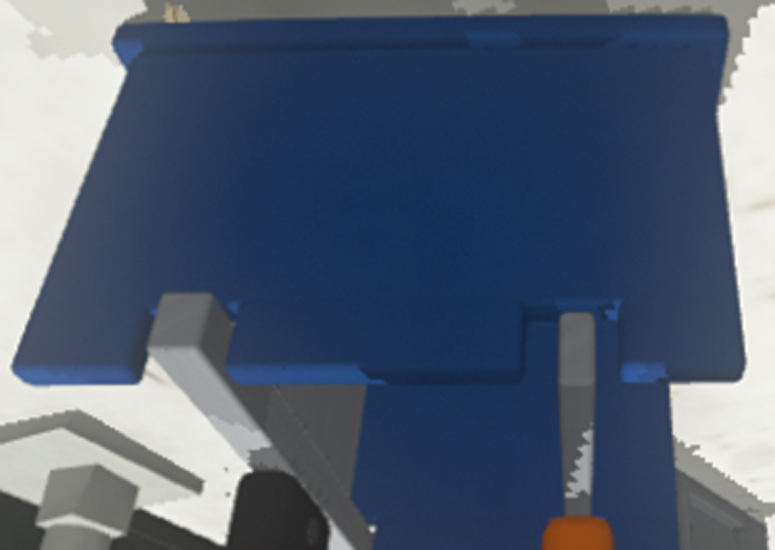

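View pics/s36c.png

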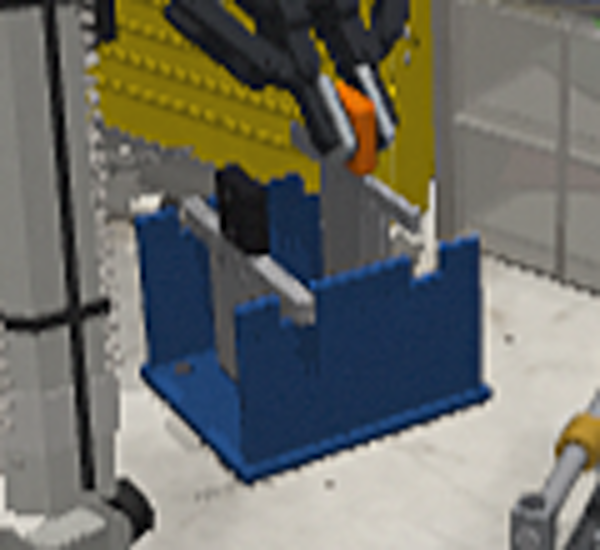

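>>> arm_command(series=[[[0,0,0,0.6,0.03,-0.08,0.1],[0,0,0,0.6,0.03,-0.08,0.1],[0,0,0,0.4,0.02,-0.05,0.1],[0,0,0,0.1,0,-0.1,0.1],[0,0,0,0,0,0,0.1]]])

```text
time: 32.65
tool_pos: [0.599, -0.0235, 0.1154]
tcp_rot: [0.748, 0.524, -1.808]
wrist_force: [-1.2, -0.1, -1.5]
width: 0.14
```

```bash
python3 - <<'E'
from q2 import *
seat(0,0,0,n=1)
look('wrist','wrist37')
i=cv2.imread('pics/wrist37.png')[20:240,90:400];cv2.imwrite('pics/w37c.png',cv2.resize(i,None,fx=2.5,fy=2.5,interpolation=cv2.INTER_CUBIC))
E
```

```text
t 32.65 p [ 0.599  -0.0235  0.1154] F [-1.2 -0.1 -1.5] w 0.14
[[-0.243, 0.94, -0.242], [-0.665, -0.342, -0.664], [-0.706, -0.0, 0.708]]
rel seat a,b,z [-0.2  2.4  2.3]
dist [-0.6 -2.3 -2.3] rotvec [-0.     0.001  0.001] n 1
  f 0.25 q [ 0.24  0.53  1.71 -0.63  1.45  0.85] c 0.0 elb [0.25 0.09 0.69] wr [0.68 0.19 0.35]
  f 0.5 q [ 0.24  0.53  1.71 -0.63  1.44  0.85] c 0.0 elb [0.25 0.09 0.69] wr [0.68 0.19 0.35]
  f 0.75 q [ 0.24  0.53  1.71 -0.63  1.44  0.85] c 0.0 elb [0.25 0.09 0.69] wr [0.68 0.19 0.34]
  f 1.0 q [ 0.24  0.53  1.71 -0.64  1.44  0.85] c 0.0 elb [0.25 0.09 0.69] wr [0.68 0.19 0.34]
[[-0.0,0.001,0.001,0.33,0.02,0.01,0.1]]
```

View pics/w37c.png

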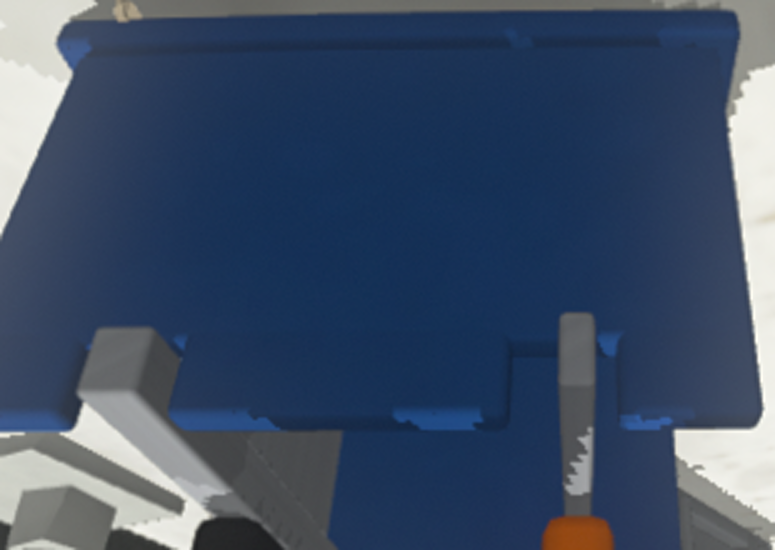

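>>> arm_command(series=[[[0,0,0,0.12,-0.1,-0.1,0.1],[0,0,0,0.12,0,-0.1,0.1],[0,0,0,0,0,0,0.1]]])

```text
time: 33.0
tool_pos: [0.5983, -0.0232, 0.1137]
tcp_rot: [0.748, 0.522, -1.808]
wrist_force: [-0.5, -0.9, -1.3]
width: 0.144
```

>>> arm_command(series=[[[0,0,0,0.08,0,-0.08,0.1],[0,0,0,0,0,0,0.1]]])

```text
time: 33.2
tool_pos: [0.5986, -0.0231, 0.1137]
tcp_rot: [0.748, 0.521, -1.807]
wrist_force: [-1.4, 0.2, -0.6]
width: 0.143
```

```bash
python3 - <<'E'
from q2 import *
E
```

```text
t 33.2 p [ 0.5986 -0.0231  0.1137] F [-1.4  0.2 -0.6] w 0.143
[[-0.242, 0.939, -0.243], [-0.666, -0.343, -0.663], [-0.706, 0.002, 0.708]]
rel seat a,b,z [-0.8  2.6  0.6]
```

>>> arm_command(series=[[[0,0,0,0.08,0,-0.08,0.1],[0,0,0,0,0,0,0.1]]])

```text
time: 33.4
tool_pos: [0.5987, -0.0231, 0.1137]
tcp_rot: [0.748, 0.52, -1.808]
wrist_force: [-2.5, -0.1, 1.0]
width: 0.145
```

>>> arm_command(series=[[[0,0,0,0,0,0,0.38],[0,0,0,0,0,0,0.38],[0,0,0,0,0,0,0.38],[0,0,0,0,0,0,0.38]]])

```text
time: 33.8
tool_pos: [0.5991, -0.0232, 0.1125]
tcp_rot: [0.749, 0.52, -1.807]
wrist_force: [0.8, 0.2, -0.6]
width: 0.38
```

```bash
python3 - <<'E'
from q2 import *
look('wrist','wrist38')
E
```

```text
t 33.8 p [ 0.5991 -0.0232  0.1125] F [ 0.8  0.2 -0.6] w 0.38
[[-0.241, 0.94, -0.244], [-0.666, -0.342, -0.663], [-0.706, 0.003, 0.708]]
rel seat a,b,z [-0.2  2.7 -0.6]
```

View pics/wrist38.png

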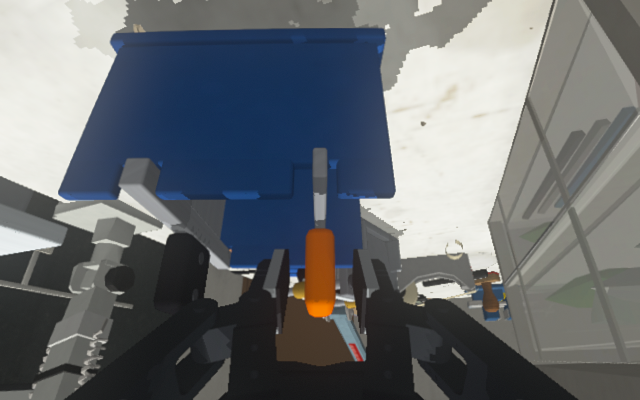

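>>> arm_command(series=[[[0,0,0,-1,0,0,0.38],[0,0,0,-3,0,0,0.38],[0,0,0,-4,0,0,0.38],[0,0,0,-4,0,0,0.38],[0,0,0,-3,0,0,0.38],[0,0,0,0,0,0,0.38]]])

```text
time: 34.45
tool_pos: [0.6356, 0.0811, 0.2225]
tcp_rot: [0.747, 0.523, -1.809]
wrist_force: [0.5, 0.0, 0.9]
width: 0.381
```

```bash
python3 - <<'E'
from rk import *
s,r=st(); look('wrist','wrist39');look('scene','scene39');look('top','top39')
i=cv2.imread('pics/scene39.png')[130:290,240:430];cv2.imwrite('pics/s39c.png',cv2.resize(i,None,fx=4,fy=3.7,interpolation=cv2.INTER_CUBIC))
i=cv2.imread('pics/top39.png')[140:270,210:450];cv2.imwrite('pics/t39c.png',cv2.resize(i,None,fx=3.2,fy=3.2,interpolation=cv2.INTER_CUBIC))
A=tor(cloud(load('top39')).reshape(-1,3)); A=A[(A[:,0]>-95)&(A[:,0]<60)&(abs(A[:,1])<70)]
k=A[(A[:,2]>5)&(A[:,2]<80)&(abs(A[:,1])<34)&(A[:,0]>-5)]
for e in range(-4,56,2):
    m=(k[:,0]>=e)&(k[:,0]<e+2); print(e,m.sum(),np.round(np.median(k[m,2]),1) if m.sum() else '',end=' | ')
kn=A[(A[:,2]>30)&(A[:,2]<60)&(A[:,0]<-20)&(abs(A[:,1])<16)]; print('\nknob rear',np.percentile(kn[:,0],[1,5]))
E
```

```text
t 34.45 p [0.6356 0.0811 0.2225] F [0.5 0.  0.9] w 0.381
[[-0.244, 0.939, -0.242], [-0.665, -0.344, -0.663], [-0.706, -0.001, 0.709]]
-4 34 9.9 | -2 65 24.4 | 0 103 56.8 | 2 39 75.0 | 4 46 75.4 | 6 41 75.3 | 8 42 75.2 | 10 23 74.1 | 12 8 63.7 | 14 90 63.0 | 16 42 73.1 | 18 15 72.1 | 20 2 10.1 | 22 108 53.8 | 24 43 68.9 | 26 41 68.8 | 28 44 69.0 | 30 38 68.6 | 32 45 69.5 | 34 41 69.6 | 36 38 69.2 | 38 42 69.2 | 40 44 69.2 | 42 38 69.7 | 44 43 69.1 | 46 40 69.0 | 48 40 69.3 | 50 41 69.3 | 52 42 69.6 | 54 50 71.2 | 
knob rear [-44.37853602 -43.80051006]
```

View pics/s39c.png

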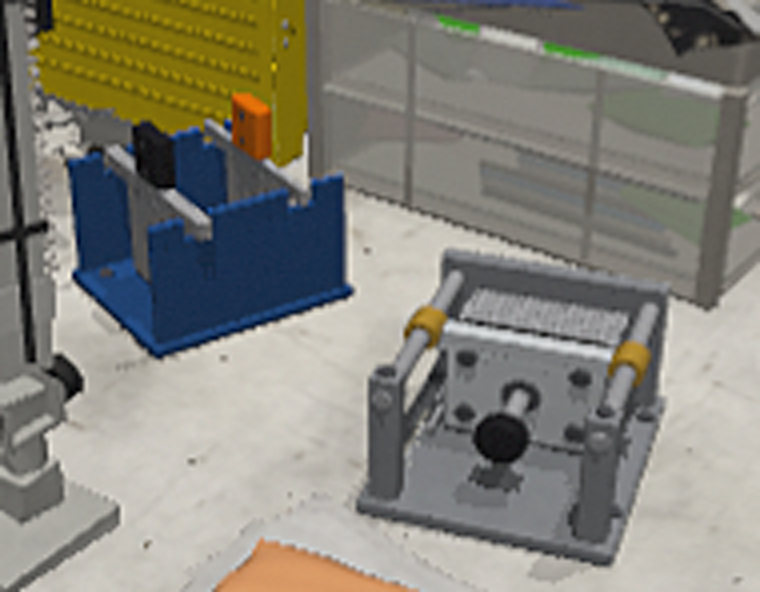

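View pics/t39c.png

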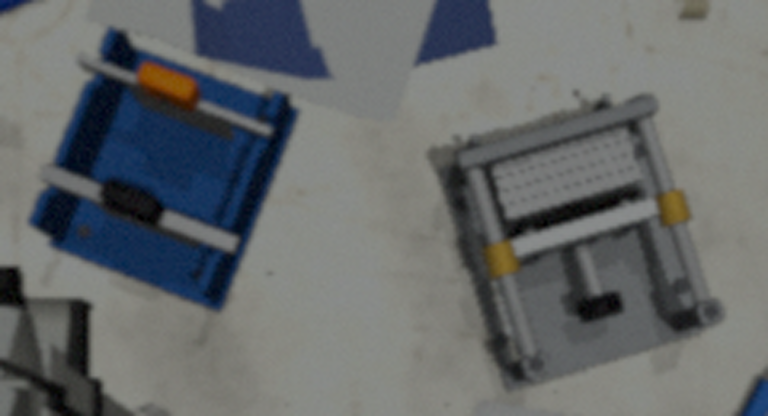

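View pics/wrist39.png

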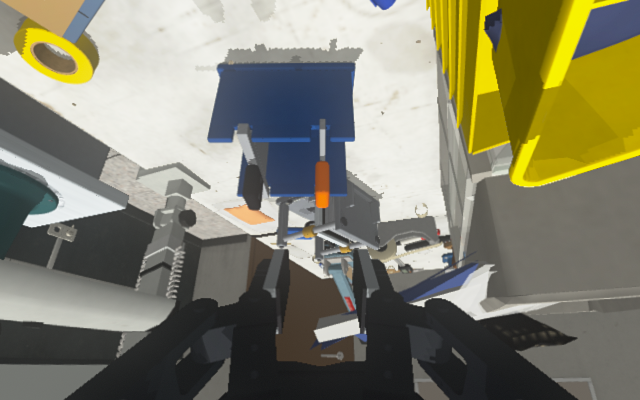

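```bash
python3 - <<'E'
from h import *
z=load('wrist39');P=cloud(z);h=cv2.cvtColor(z['im'],cv2.COLOR_BGR2HSV)
m=cv2.inRange(h,(5,170,120),(20,255,255));n,l,s,c=cv2.connectedComponentsWithStats(m)
for i in range(1,n):
    if s[i,4]>100 and abs(c[i][0]-322)<10: print(np.round(np.nanpercentile(P[l==i],[1,50,99],axis=0)*1000,1).tolist())
st(); print(bot.finish_job())
E
```

```text
[[591.1, -35.0, 89.1], [601.7, -10.9, 112.4], [607.6, -8.1, 122.2]]
t 34.6 p [0.6327 0.0777 0.218 ] F [-0.3 -0.6 -0.4] w 0.382
[[-0.251, 0.938, -0.238], [-0.667, -0.346, -0.66], [-0.702, -0.007, 0.712]]
the job is handed in; nothing more can be done
None
```

The job is done and handed in at 34.6 s of the 67 s allowed; no verdict came back.

**What I did:**
- I lifted the thin gauge out of the stand and hung it by its crossbar on the rods between the last plate and the keeper. I used a 45° leaning grip to stay clear of the sheets overhanging the stand.
- I let go and pushed the knob until it was solid, with about 27 N at the wrist.
- I gripped the gauge again and drew it straight up. It dragged about 4 N more than its weight.
- I hung it back in its free pair of notches and backed the arm off.

**Last checks:**
- **Plates:** in the pictures all four stand upright and tight against the backstop.
- **Keeper:** the knob's rear end is at about x = -44 in the rack's frame, which puts the pad face at +18.6. The last plate's face is at about +22.5, so the gap is about 4 mm. That fits a 5 mm blade with the pad's spring-back, within the roughly 2 mm calibration. The top-view depth profile of the keeper was the same before and after the gauge came out.
- **Gauges:** the thin gauge is seated in both notches with its handle top at z of about 122 mm. The thick gauge still hangs in its place.
- **Robot:** it touches nothing.

**Disagreements:** the top and scene views differed by 2–3 mm on the gauge's position in the rack. I therefore centred the second grip by eye in the wrist picture, leaving it about 0.3 mm toward the plates. While the blade was nipped its sideways drift stayed within about 0.25 mm.

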